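# Dim the lamp, clamp the sensor boards for inspection then turn it up

## Task

Get the sensor boards ready for inspection: first turn the lamp's dimmer knob fully anticlockwise so it does not dazzle, then slide each board lying on the grey mat, flat and with its connector end last, fully home against the back stop of the clamp of its own colour, lifting that clamp's spring clip out of the way and then lowering it onto the board. Leave every clip down, also on a clamp that gets no board. Only when all boards are clamped, turn the dimmer fully clockwise to its other end stop; do not disturb the little robot, the screwdriver or the jar.

Things in the scene. Friction and masses are not known exactly. Their poses are not given: they have to be found in the camera images.
- board_red: loose sensor board, 60 g (mm; may be absent): flat black/green plate 100 (x) x 40 (y) x 5 thick. At its -x end stands a solid red connector block 14 (x) x 26 (y), top 25 above the underside, centred at x = -42, y = 0: the place to grip. Origin: centre of the plate underside; z up. Balance point about x = -33. The +x end goes in first.
- seat_red (a point): (mm) where the red board's origin lies when home, on the red clamp's flat floor, 24 above the table. x: the way it slides in; z up. Back stop face at x = +50. Side rails 6 high, 4 thick, inner faces at y = +-23, from x = -20 to +50; in front of them the floor is open, from x = -55. Three clamps, 66 wide, 78 apart on one base plate, colours in any order; red mark at the floor's near end.
- clip_red (a joint): red clamp's steel spring clip, hinged at the far end over the stop: rad, 0 = down on the empty floor, 0.1 = down on a board, 1.5 = upright at its stop. An over-centre spring (about 1.5 N at the tip) holds it down below about 0.8 and up above, so it stays up when let go. Down, its 16 mm wide foot (50 to 60 mm before the hinge) blocks the way in; a board pushed at it does not lift it.
- clip_red_grip (a point): (mm) centre of the red cross grip on the clip: cylinder 10 diameter, 22 long, parallel to the hinge. Pinch it by its two flat ends from above and swing; it turns between the fingers. It is 55 from the hinge along the strip (16 wide, 3 thick) and 11 above the strip's mid-plane: clip down, 23 above the floor, 55 before the hinge; clip up, 56 above the hinge.
- clip_red_hinge (a point): centre of the red clip's hinge, axis = the seat's y axis; 65 mm in x and 12 mm in z from the seat point. Fixed to the clamp.
- board_yellow: loose sensor board, 60 g (mm; may be absent): flat black/green plate 100 (x) x 40 (y) x 5 thick. At its -x end stands a solid yellow connector block 14 (x) x 26 (y), top 25 above the underside, centred at x = -42, y = 0: the place to grip. Origin: centre of the plate underside; z up. Balance point about x = -33. The +x end goes in first.
- seat_yellow (a point): (mm) where the yellow board's origin lies when home, on the yellow clamp's flat floor, 24 above the table. x: the way it slides in; z up. Back stop face at x = +50. Side rails 6 high, 4 thick, inner faces at y = +-23, from x = -20 to +50; in front of them the floor is open, from x = -55. Three clamps, 66 wide, 78 apart on one base plate, colours in any order; yellow mark at the floor's near end.
- clip_yellow (a joint): yellow clamp's steel spring clip, hinged at the far end over the stop: rad, 0 = down on the empty floor, 0.1 = down on a board, 1.5 = upright at its stop. An over-centre spring (about 1.5 N at the tip) holds it down below about 0.8 and up above, so it stays up when let go. Down, its 16 mm wide foot (50 to 60 mm before the hinge) blocks the way in; a board pushed at it does not lift it.
- clip_yellow_grip (a point): (mm) centre of the yellow cross grip on the clip: cylinder 10 diameter, 22 long, parallel to the hinge. Pinch it by its two flat ends from above and swing; it turns between the fingers. It is 55 from the hinge along the strip (16 wide, 3 thick) and 11 above the strip's mid-plane: clip down, 23 above the floor, 55 before the hinge; clip up, 56 above the hinge.
- clip_yellow_hinge (a point): centre of the yellow clip's hinge, axis = the seat's y axis; 65 mm in x and 12 mm in z from the seat point. Fixed to the clamp.
- board_blue: loose sensor board, 60 g (mm; may be absent): flat black/green plate 100 (x) x 40 (y) x 5 thick. At its -x end stands a solid blue connector block 14 (x) x 26 (y), top 25 above the underside, centred at x = -42, y = 0: the place to grip. Origin: centre of the plate underside; z up. Balance point about x = -33. The +x end goes in first.
- seat_blue (a point): (mm) where the blue board's origin lies when home, on the blue clamp's flat floor, 24 above the table. x: the way it slides in; z up. Back stop face at x = +50. Side rails 6 high, 4 thick, inner faces at y = +-23, from x = -20 to +50; in front of them the floor is open, from x = -55. Three clamps, 66 wide, 78 apart on one base plate, colours in any order; blue mark at the floor's near end.
- clip_blue (a joint): blue clamp's steel spring clip, hinged at the far end over the stop: rad, 0 = down on the empty floor, 0.1 = down on a board, 1.5 = upright at its stop. An over-centre spring (about 1.5 N at the tip) holds it down below about 0.8 and up above, so it stays up when let go. Down, its 16 mm wide foot (50 to 60 mm before the hinge) blocks the way in; a board pushed at it does not lift it.
- clip_blue_grip (a point): (mm) centre of the blue cross grip on the clip: cylinder 10 diameter, 22 long, parallel to the hinge. Pinch it by its two flat ends from above and swing; it turns between the fingers. It is 55 from the hinge along the strip (16 wide, 3 thick) and 11 above the strip's mid-plane: clip down, 23 above the floor, 55 before the hinge; clip up, 56 above the hinge.
- clip_blue_hinge (a point): centre of the blue clip's hinge, axis = the seat's y axis; 65 mm in x and 12 mm in z from the seat point. Fixed to the clamp.
- dimmer (a joint): lamp dimmer knob's angle in rad: 0 fully anticlockwise, 2.4 = end stop fully clockwise (seen from above, full brightness). Friction about 0.03 N m; stays where left.
- dimmer_grip (a point): point on the knob's vertical axis at the height to grip its bar. (mm) Knob 44 diameter on a grey control box 130 x 110 x 35. The bar grip, 42 long x 14 thick, 32 high with its top 7 above this point (79 above the table), lies along this point's x axis, which turns with the knob; take it across the bar.
- minirobot: bystander: small round two-wheeled robot, 68 mm diameter, 44 mm high; origin at underside centre
- driver: bystander: screwdriver lying on the table, origin under its middle
- jar: bystander: small closed jar, 54 mm diameter, 60 mm high; origin at underside centre
There are look-alikes about, which are no part of the job. Leave any orange or pink look-alike of the board_blue alone. Leave any brown look-alike of the board_yellow alone.

How it is judged:
By the outcome, as a careful person would: the job done as asked, in the order asked, and still so for the second after the job is handed in, with the robot touching nothing.
Of board_red, board_yellow, board_blue only 2 to 3 are there at a start; the rules pass over those that are not, and their reading is None.
At some moment in a run one of board_red, board_yellow, board_blue may be knocked a few centimetres aside while the robot is not near it.
Once in a run the grip may slacken for a moment while it holds something.
It also fails if it takes over 210 s, if anything falls off the work surface, if the arm or the gripper's body presses on something with over 40 N, if the wrist force passes 120 N, or if a joint passes its speed limit or range.

## Robot

A 6-joint arm with a two-finger parallel gripper is mounted at the origin on the work surface. World frame = base frame: x ahead of the robot, y to its left, z up, the work surface at z = 0. Lengths are in m, angles in rad, forces in N, time in s.
With the tool pointing down it reaches from about 0.325 to 0.9 m from the base axis. Payload 6.1 kg.
Tool frame: the origin (TCP) lies midway between the tips of the shut fingers; the grasp point (between the pads) lies 19 mm behind it; z points along the fingers, y is the direction in which the jaws open and shut (so a half turn about z gives the same grasp; the last joint's range is limited). The gripper opens to 85 mm and grips with 20 to 120 N. Pads are 22 mm wide; open, the fingers measure 114 mm over their backs; the gripper's body (76 mm by 85 mm) begins 54 mm behind the grasp point. The pads swing forward as they close: fully open they stand 13 mm farther back than shut.
Start: joints at [1.17, 0.22, 1.526, -0, 1.395, -0.126], TCP at [0.17, 0.602, 0.231] pointing down, gripper open.
Joint ranges: [-2.98, 2.98], [-0.91, 2.08], [0.09, 2.57], [-1.24, 4.39], [0.2, 2.65], [-2.68, 2.68]. Speed limits (rad/s): [2.57, 2.57, 3.01, 3.14, 3.14, 3.14].

## Interface

Orientations are given as a unit quaternion [x, y, z, w].
In Python, from plant import bot gives the robot as it stands. The module is installed in compiled form; this text tells all that it offers.
- The arm moves only by the tool carry_out, never from a script. Its argument "steps" is a list of rows, each an object with "slide": the shift along the tool's x, y, z in m, a list of three; "twist": the turn about the tool's z in rad. A call has 1 to 5 rows; each row shifts and turns the pose as measured when the row begins, along the tool's axes as they then stand; what a row does not reach is not made up. A row lasts 1/12 s, in which the tool goes at most 41.7 mm and 7.16 degrees, less where a joint would pass 70% of its speed; a pose out of reach is approached as far as the arm can. A call with a gripper value outside its range is refused whole. "hand" is the closure, from 0 (fully open) to 1 (shut), set as the call begins (left out, the last holds). The fingers move at their own pace and stop on an object; the grip force is fixed at half the most. Time passes only in rows, so rows that do not move let the fingers close. It gives the time, the measured TCP pose, the force and the opening at its end, in the units of the state.
- bot.sense(): the state, without advancing time (a new reading comes with each control period).
- bot.grab_frame(name): name is "scene" or "top" or "wrist"; returns a dict with "pixels" (480x640x3 uint8, red, green, blue), "fx", "fy", "cx", "cy" (pixels), "k1" (the pictures are not rectified: a ray, as slopes to the right and down, at radius r is drawn at 1 + k1 r^2 times it, then the intrinsics apply), "cam_to_world" (4x4, takes a point from camera to world coordinates); the wrist camera has in their place "mount" (4x4, takes a point from camera to tool coordinates, whose origin is the TCP and whose axes are the flange's). Camera axes: x right, y up, looking along -z (the intrinsics and any distortion apply to the point x, -y, -z); pixel columns grow to the right and rows downward; lengths in m; the calibration is good to about 2 mm. A picture is of the moment at which its call begins: read the wrist's pose just before it. There is no depth.
- bot.close_job(): hands the job in, once; it reports no verdict.
Trained networks look in the newest picture that a camera, given by its name, has taken for a name from the list of things; names that differ only in an ending like _2 or _b are one class to them, and where a whole thing is asked for, a point or a joint stands for the part that bears it (a point fixed in the world has none). Each returns a list of dicts, best first, with "confidence" (0 to 1); they miss things now and then, are a little off and sometimes report something else, mostly with a low value. They report only what shows in the picture. A call takes as long as a camera call. They do not tell look-alikes from the thing itself.
- bot.outline_of(query, camera): "region" (480x640 bool, what is visible of it) and "rect" ([left, top, width, height] in pixels, round what is visible of it).
- bot.place_of(query, camera): "uv" ([column, row] in pixels: a listed point, or the origin of a listed thing).
The state is a dict: "t": time; "joint_pos": joint angles; "joint_vel": joint speeds; "tau": joint torques, N m; "eef_pos": TCP position; "eef_rot": TCP orientation; "wrist_force": force on the tool from outside, world axes, zero at the start; "wrist_torque": the same for the moment, N m; "opening": finger opening in m.
Only numpy, scipy, OpenCV 4.12 (cv2) and the standard library are available. Lean on these libraries where they do the work, as an engineer would, in place of code of your own. Each camera call takes 0.05 s, during which the arm holds its last target.

## Working session

There is one attempt and no reset: what is moved stays moved. The work goes in short steps, Python scripts to look and compute and a tool call to move; the robot and the scene stay as the last step left them, time stands still between calls to the robot, and variables do not carry over. Pictures are saved under pics/ and viewed, and the job is handed in when it is done.

Besides the shell and the picture viewer there is one more tool, called after "Emit:" in YAML: its name, and indented under it one key for each argument. carry_out: Moves the arm, as the interface text tells. Its arguments: {"type":"object","properties":{"steps":{"type":"array","items":{"type":"object","properties":{"slide":{"type":"array","items":{"type":"number"}},"twist":{"type":"number"}}}},"hand":{"type":"number"}},"required":["steps"]}

```bash
mkdir -p pics; ls
cat > h.py <<'E'
import numpy as np, cv2
from plant import bot
from scipy.spatial.transform import Rotation as R
def grab(n,save=None):
    s=bot.sense(); f=bot.grab_frame(n)
    if n=='wrist':
        T=np.eye(4);T[:3,:3]=R.from_quat(s['eef_rot']).as_matrix();T[:3,3]=s['eef_pos']
        f['cam_to_world']=T@np.array(f['mount'])
    if save: cv2.imwrite('pics/'+save+'.png',f['pixels'][:,:,::-1])
    return f
def ray(f,uv):
    x=(uv[0]-f['cx'])/f['fx'];y=(uv[1]-f['cy'])/f['fy']
    rd=np.hypot(x,y);r=rd
    for _ in range(20): r=rd/(1+f['k1']*r*r)
    k=r/rd if rd>0 else 1
    M=np.array(f['cam_to_world']);d=M[:3,:3]@np.array([x*k,-y*k,-1]);return M[:3,3],d
def at(f,uv,z):
    o,d=ray(f,uv);return o+d*(z-o[2])/d[2]
def proj(f,p):
    M=np.linalg.inv(np.array(f['cam_to_world']));q=M[:3,:3]@np.array(p)+M[:3,3]
    x=q[0]/-q[2];y=-q[1]/-q[2];k=1+f['k1']*(x*x+y*y)
    return np.array([f['cx']+f['fx']*x*k,f['cy']+f['fy']*y*k])
def crop(f,name,c,w,h,s):
    x0=int(max(0,c[0]-w/2));y0=int(max(0,c[1]-h/2))
    im=f['pixels'][y0:y0+int(h),x0:x0+int(w),::-1]
    cv2.imwrite('pics/'+name+'.png',cv2.resize(im,None,fx=s,fy=s,interpolation=cv2.INTER_CUBIC));print('crop origin',x0,y0)
E
python3 - <<'E'
from h import *
np.set_printoptions(precision=3,suppress=True)
print(bot.sense())
for n in ['top','scene','wrist']:
    f=grab(n,n+'0')
    print(n,f['fx'],f['k1'],f['cam_to_world'])
    if n=='wrist': print(f['mount'])
    for q in ['board_red','board_yellow','board_blue','seat_red','seat_yellow','seat_blue','clip_red_grip','clip_yellow_grip','clip_blue_grip','dimmer_grip','minirobot','driver','jar']:
        print(q,[(np.round(d['uv']),round(d['confidence'],2)) for d in bot.place_of(q,n)])
E
```

```text
pics
{'t': 0.0, 'joint_pos': array([ 1.17 ,  0.221,  1.528,  0.   ,  1.395, -0.126]), 'joint_vel': array([ 0.   , -0.   ,  0.   , -0.001,  0.   ,  0.001]), 'tau': array([ -0.001, -49.689, -38.94 ,  -0.   ,   0.011,   0.   ]), 'eef_pos': array([0.169, 0.601, 0.23 ]), 'eef_rot': array([ 0.137,  0.991, -0.001, -0.   ]), 'wrist_force': array([ 0.406, -0.581, -0.481]), 'wrist_torque': array([0.074, 0.02 , 0.003]), 'opening': 0.08552566783450395}
top 558.5606322552846 0.05144020780974364 [[ 0.012  0.983 -0.185  0.31 ]
 [-1.     0.013  0.001  0.036]
 [ 0.003  0.185  0.983  1.574]
 [ 0.     0.     0.     1.   ]]
board_red []
board_yellow [(array([326., 316.]), 0.9), (array([311., 156.]), 0.68), (array([276., 268.]), 0.67)]
board_blue [(array([233., 273.]), 0.94), (array([135., 263.]), 0.82), (array([204., 180.]), 0.67), (array([386., 226.]), 0.43)]
seat_red [(array([357., 235.]), 0.55), (array([382., 235.]), 0.43)]
seat_yellow [(array([332., 235.]), 0.64)]
seat_blue [(array([384., 235.]), 0.66), (array([385., 224.]), 0.42)]
clip_red_grip [(array([359., 228.]), 0.54)]
clip_yellow_grip [(array
[... 961 characters left out ...]
7.]), 0.5)]
dimmer_grip [(array([282., 152.]), 0.72), (array([281., 213.]), 0.56)]
minirobot [(array([297., 228.]), 0.23)]
driver [(array([247., 151.]), 0.69)]
jar [(array([237., 185.]), 0.66), (array([329., 320.]), 0.6)]
wrist 347.72173194195716 0.006279447745864568 [[ 0.272 -0.929 -0.25   0.105]
 [ 0.962  0.263  0.07   0.619]
 [ 0.    -0.26   0.966  0.374]
 [ 0.     0.     0.     1.   ]]
[[-0.001  0.966  0.26   0.067]
 [ 1.     0.001 -0.    -0.001]
 [-0.     0.26  -0.966 -0.142]
 [ 0.     0.     0.     1.   ]]
board_red []
board_yellow []
board_blue []
seat_red []
seat_yellow []
seat_blue []
clip_red_grip []
clip_yellow_grip []
clip_blue_grip []
dimmer_grip []
minirobot []
driver []
jar []
```

View pics/top0.png

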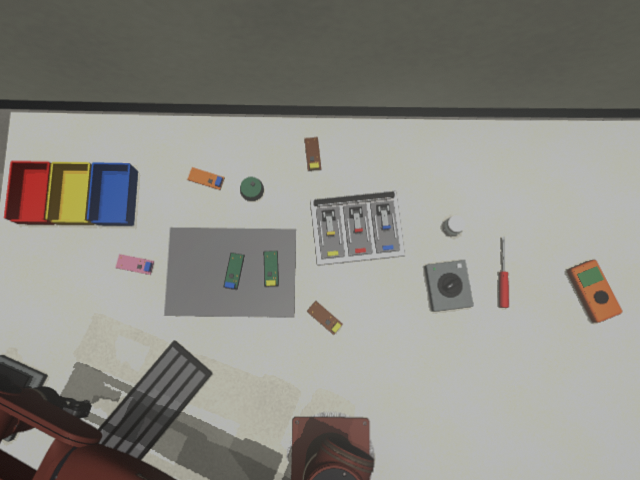

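View pics/scene0.png

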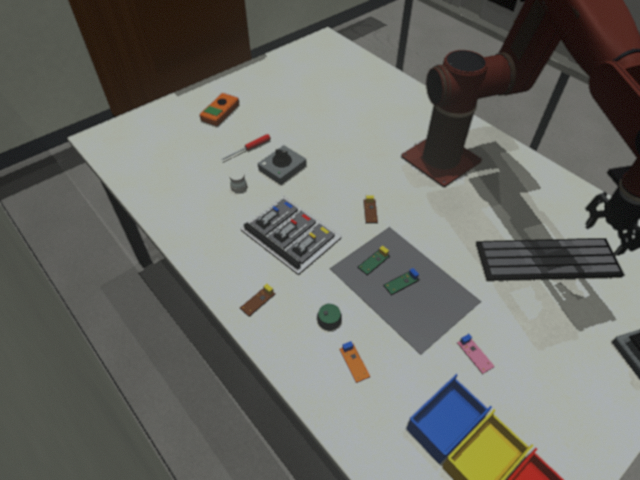

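Run:
```python
import cv2
a=cv2.imread('pics/top0.png')
cv2.imwrite('pics/top0a.png',cv2.resize(a[130:330,110:350],None,fx=3.3,fy=3,interpolation=2)[:600,:800])
cv2.imwrite('pics/top0b.png',cv2.resize(a[170:320,310:510],None,fx=4,fy=4,interpolation=2))
```

```text
(no output)
```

View pics/top0a.png

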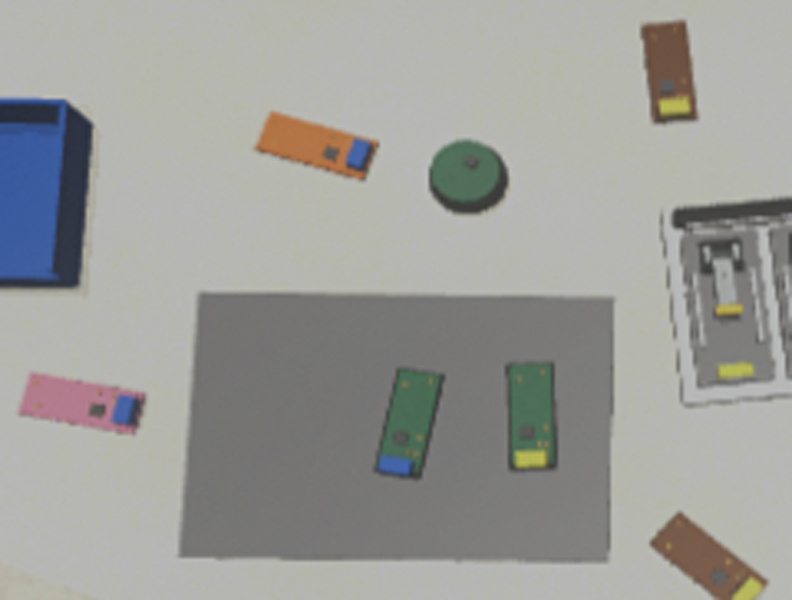

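View pics/top0b.png

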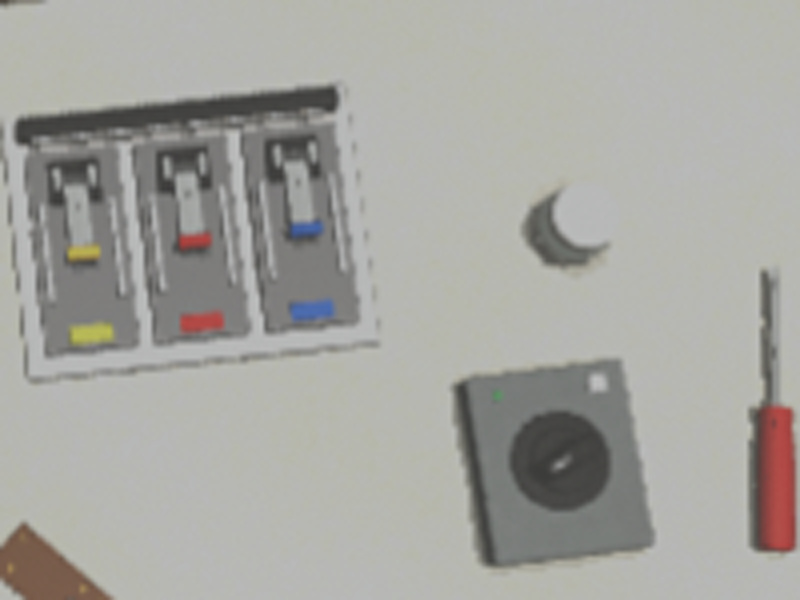

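The mat carries two boards, blue at (234,271) and yellow at (271,268). There is no red board. The orange (206,179), pink (134,265) and brown (313,154; 325,317) boards are look-alikes lying off the mat. Clamps from left to right are yellow, red and blue, and all clips are down. Next I'll measure.

Run:
```python
from h import *
np.set_printoptions(precision=4,suppress=True)
f=grab('top')
# knob from crop: origin 310,170 scale 4
def c(u,v): return (310+u/4,170+v/4)
print('knob',at(f,c(562,460),.079))
print('bar ends',at(f,c(525,475),.079),at(f,c(600,435),.079))
for n,m,g in [('y',(92,334),(84,253)),('r',(202,322),(195,241)),('b',(312,310),(306,229))]:
    print(n,'mark',at(f,c(*m),.024),'grip',at(f,c(*g),.047+.005))
print('baseplate corners',[at(f,c(*p),.01)[:2] for p in [(30,380),(378,345),(340,85)]])
def d(u,v): return (110+u/3.3,130+v/3)
for n,b,a in [('blue',(395,467),(420,376)),('yellow',(530,459),(530,368))]:
    print(n,at(f,d(*b),.025),'far end',at(f,d(*a),.005))
print('jar',at(f,c(565,240),.03))
```

```text
knob [ 0.4525 -0.3148  0.079 ]
bar ends [ 0.4421 -0.2899  0.079 ] [ 0.4696 -0.3406  0.079 ]
y mark [ 0.5415 -0.0017  0.024 ] grip [0.5939 0.0049 0.052 ]
r mark [ 0.551  -0.0789  0.024 ] grip [ 0.6034 -0.072   0.052 ]
b mark [ 0.5605 -0.1561  0.024 ] grip [ 0.6129 -0.149   0.052 ]
baseplate corners [array([0.5103, 0.0413]), array([ 0.5384, -0.2041]), array([ 0.7275, -0.1796])]
blue [0.4479 0.2833 0.025 ] far end [0.5357 0.2689 0.005 ]
yellow [0.4566 0.1706 0.025 ] far end [0.5445 0.1748 0.005 ]
jar [ 0.6117 -0.3333  0.03  ]
```

Emit:
carry_out:
  steps:
    - {"slide":[-0.0315,-0.0257,0]}
    - {"slide":[-0.0315,-0.0257,0]}
    - {"slide":[-0.0315,-0.0257,0]}
    - {"slide":[-0.0315,-0.0257,0]}
    - {"slide":[-0.0315,-0.0257,0]}

```text
validation failed for argument at $.st...
```

Emit:
carry_out:
  steps:
    - {"slide":[-0.0315,-0.0257,0]}
    - {"slide":[-0.0315,-0.0257,0]}
    - {"slide":[-0.0315,-0.0257,0]}
    - {"slide":[-0.0315,-0.0257,0]}
    - {"slide":[-0.0315,-0.0257,0]}

```text
validation failed for argument at $.st...
```

```bash
cat >> h.py <<'E'
def yaw():
    M=R.from_quat(bot.sense()['eef_rot']).as_matrix();return np.arctan2(M[1,0],M[0,0]),M
def go(p,yw=None):
    """remaining slide (tool axes) and twist to world p, tool-x yaw yw"""
    s=bot.sense();y,M=yaw();d=M.T@(np.array(p)-s['eef_pos'])
    print('t %.2f pos %s yaw %.4f j6 %.3f j1 %.3f F %s open %.4f tilt %.4f'%(s['t'],np.round(s['eef_pos'],4),y,s['joint_pos'][5],s['joint_pos'][0],np.round(s['wrist_force'],1),s['opening'],np.arccos(-M[2,2])))
    print('slide',np.round(d,4),'rows',np.ceil(np.linalg.norm(d)/.0415))
    if yw is not None: t=(y-yw+np.pi)%(2*np.pi)-np.pi; print('twist',round(t,4),'or',round(t-np.sign(t)*2*np.pi,4),'rows',abs(t)/.1245)
E
python3 - <<'E'
from h import *
go([.4525,-.3148,.23],-1.07)
E
```

```text
t 2.15 pos [0.1696 0.6016 0.2313] yaw 2.8668 j6 -0.126 j1 1.170 F [ 0.4  0.6 -0.2] open 0.0855 tilt 0.0000
slide [-0.521  -0.8052  0.0013] rows 24.0
twist -2.3464 or 3.9368 rows 18.84678153093105
```

Emit:
carry_out:
  steps:
    - {"slide":[-0.0315,-0.0257,0.0],"twist":0.12}
    - {"slide":[-0.0315,-0.0257,0.0],"twist":0.0}

```text
t: 2.32
eef_pos: [0.2095, 0.5356, 0.2302]
eef_rot: [0.195, 0.981, 0.001, -0.001]
wrist_force: [0.7, -0.0, -0.9]
opening: 0.0854
```

Run:
```python
from h import *
go([.45,.2,.23],-1.07)
```

```text
t 2.32 pos [0.2095 0.5356 0.2302] yaw 2.7484 j6 -0.119 j1 1.059 F [ 0.7 -0.  -0.9] open 0.0854 tilt 0.0025
slide [-0.3507 -0.2178 -0.0008] rows 10.0
twist -2.4648 or 3.8184 rows 19.797710604578878
```

Emit:
carry_out:
  steps:
    - {"slide":[-0.035,-0.0218,0.0],"twist":0.0}
    - {"slide":[-0.035,-0.0218,0.0],"twist":0.0}
    - {"slide":[-0.035,-0.0218,0.0],"twist":0.0}
    - {"slide":[-0.035,-0.0218,0.0],"twist":0.0}
    - {"slide":[-0.035,-0.0218,0.0],"twist":0.0}

```text
t: 2.73
eef_pos: [0.3296, 0.3638, 0.2295]
eef_rot: [0.193, 0.981, 0.001, -0.001]
wrist_force: [0.9, 0.2, 0.2]
opening: 0.0854
```

Emit:
carry_out:
  steps:
    - {"slide":[-0.035,-0.0218,0.0],"twist":0.0}
    - {"slide":[-0.035,-0.0218,0.0],"twist":0.0}
    - {"slide":[-0.035,-0.0218,0.0],"twist":0.0}
    - {"slide":[-0.035,-0.0218,0.0],"twist":0.0}
    - {"slide":[-0.035,-0.0218,0.0],"twist":0.0}

```text
t: 3.15
eef_pos: [0.4505, 0.1938, 0.2308]
eef_rot: [0.192, 0.981, 0.003, 0.001]
wrist_force: [1.0, 1.0, -0.2]
opening: 0.0856
```

Run:
```python
from h import *
go([.4525,-.315,.23],-1.07)
```

```text
t 3.15 pos [0.4505 0.1938 0.2308] yaw 2.7554 j6 -0.943 j1 0.243 F [ 1.   1.  -0.2] open 0.0856 tilt 0.0063
slide [-0.1935 -0.4705 -0.0017] rows 13.0
twist -2.4578 or 3.8254 rows 19.7410064854215
```

Emit:
carry_out:
  steps:
    - {"slide":[-0.015,-0.0362,0.0],"twist":0.0}
    - {"slide":[-0.015,-0.0362,0.0],"twist":0.0}
    - {"slide":[-0.015,-0.0362,0.0],"twist":0.0}
    - {"slide":[-0.015,-0.0362,0.0],"twist":0.0}
    - {"slide":[-0.015,-0.0362,0.0],"twist":0.0}

```text
t: 3.57
eef_pos: [0.455, -0.0116, 0.2312]
eef_rot: [0.192, 0.981, 0.003, 0.004]
wrist_force: [0.8, 1.8, -1.2]
opening: 0.0855
```

Emit:
carry_out:
  steps:
    - {"slide":[-0.015,-0.0362,0.0],"twist":0.0}
    - {"slide":[-0.015,-0.0362,0.0],"twist":0.0}
    - {"slide":[-0.015,-0.0362,0.0],"twist":0.0}
    - {"slide":[-0.015,-0.0362,0.0],"twist":0.0}
    - {"slide":[-0.015,-0.0362,0.0],"twist":0.0}

```text
t: 3.98
eef_pos: [0.4545, -0.2178, 0.2323]
eef_rot: [0.192, 0.981, 0.003, 0.007]
wrist_force: [0.1, 0.9, 0.8]
opening: 0.0855
```

Emit:
carry_out:
  steps:
    - {"slide":[-0.015,-0.0362,0.0],"twist":0.12}
    - {"slide":[-0.015,-0.0362,0.0],"twist":0.12}
    - {"slide":[0.0,0.0,0.0],"twist":0.12}
    - {"slide":[0.0,0.0,0.0],"twist":0.12}
    - {"slide":[0.0,0.0,0.0],"twist":0.12}

```text
t: 4.4
eef_pos: [0.4473, -0.3107, 0.2325]
eef_rot: [0.484, 0.875, 0.003, 0.007]
wrist_force: [-0.0, -0.2, -0.4]
opening: 0.0853
```

Run:
```python
from h import *
go([.4525,-.315,.23],2.07)
f=grab('wrist','w1')
print(bot.place_of('dimmer_grip','wrist'))
for d in bot.outline_of('dimmer','wrist'): print(d['confidence'],d['rect'])
```

```text
t 4.40 pos [ 0.4473 -0.3107  0.2325] yaw 2.1315 j6 -1.321 j1 -0.758 F [-0.  -0.2 -0.4] open 0.0853 tilt 0.0161
slide [-0.0064  0.0021  0.0026] rows 1.0
twist 0.0615 or -6.2217 rows 0.49373161049771724
[{'uv': [315.0, 238.6], 'confidence': 0.6}]
0.96 [297.0, 208.3, 43.0, 60.2]
0.18 [466.6, 102.4, 161.8, 123.1]
```

View pics/w1.png

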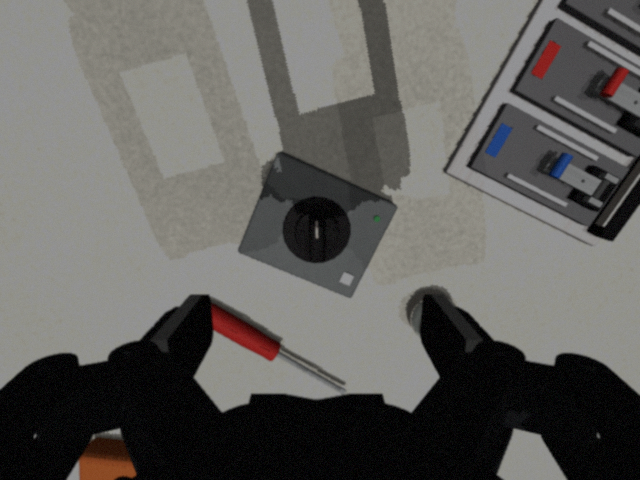

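Run:
```python
from h import *
f=grab('wrist'); crop(f,'w1c',(318,225),160,160,4)
p=at(f,(315,233),.075);print(p,at(f,(317,229),.07),at(f,(313,239),.07))
```

```text
crop origin 238 145
[ 0.45173425 -0.31679084  0.075     ] [ 0.45196949 -0.31373873  0.07      ] [ 0.45394978 -0.32352375  0.07      ]
```

View pics/w1c.png

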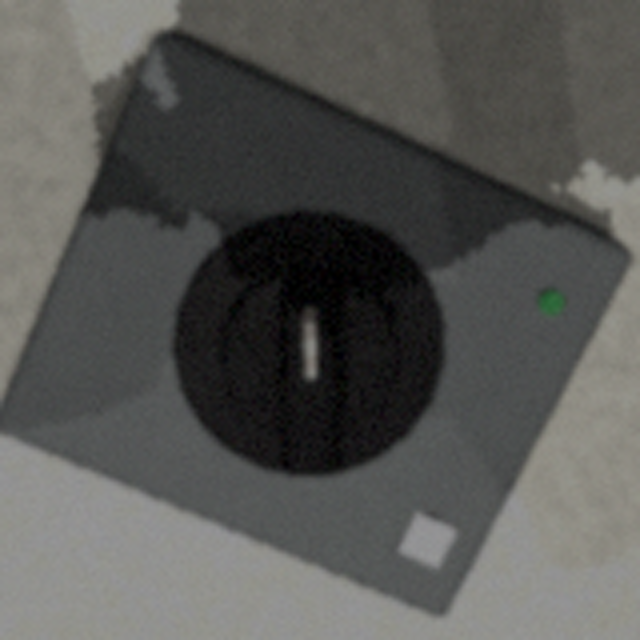

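Run:
```python
from h import *
f=grab('wrist')
print(at(f,(315.5,238),.079),at(f,(315.2,230.7),.047),at(f,(315.5,230.7),.04))
print('bar dir',at(f,(315.5,220),.079)-at(f,(315.5,255),.079))
t=grab('top'); print(at(t,(310+562/4,170+460/4),.047), bot.place_of('dimmer_grip','top'))
print(at(t,bot.place_of('dimmer_grip','top')[0]['uv'],.072))
go([.4525,-.316,.13],2.07)
```

```text
[ 0.45412187 -0.31923625  0.079     ] [ 0.45483785 -0.32025808  0.047     ] [ 0.45607425 -0.32150585  0.04      ]
bar dir [-0.01721601  0.0267707   0.        ]
[ 0.4555316  -0.32226834  0.047     ] [{'uv': [383.0, 223.6], 'confidence': 0.57}]
[ 0.61899777 -0.13710978  0.072     ]
t 4.80 pos [ 0.448  -0.3087  0.2327] yaw 2.1422 j6 -1.328 j1 -0.755 F [ 0.4 -0.4 -0.4] open 0.0851 tilt 0.0164
slide [-0.0076 -0.0015  0.1028] rows 3.0
twist 0.0722 or -6.2109 rows 0.5802612336544718
```

Emit:
carry_out:
  steps:
    - {"slide":[0.0,0.0,0.0],"twist":0.1245}
    - {"slide":[0.0,0.0,0.0],"twist":0.1245}
    - {"slide":[0.0,0.0,0.0],"twist":0.1245}
    - {"slide":[0.0,0.0,0.0],"twist":0.1245}
    - {"slide":[0.0,0.0,0.0],"twist":0.1245}

```text
t: 5.22
eef_pos: [0.4488, -0.307, 0.2332]
eef_rot: [0.726, 0.688, 0.006, 0.006]
wrist_force: [-0.1, -1.0, -0.2]
opening: 0.0855
```

Emit:
carry_out:
  steps:
    - {"slide":[0.0,0.0,0.0],"twist":0.1245}
    - {"slide":[0.0,0.0,0.0],"twist":0.1245}
    - {"slide":[0.0,0.0,0.0],"twist":0.1245}
    - {"slide":[0.0,0.0,0.0],"twist":0.1245}
    - {"slide":[0.0,0.0,0.0],"twist":0.1245}

```text
t: 5.63
eef_pos: [0.4497, -0.3052, 0.2337]
eef_rot: [0.902, 0.431, 0.007, 0.005]
wrist_force: [0.7, -0.4, -0.0]
opening: 0.0853
```

Emit:
carry_out:
  steps:
    - {"slide":[0.0,0.0,0.0],"twist":0.1245}
    - {"slide":[0.0,0.0,0.0],"twist":0.1245}
    - {"slide":[0.0,0.0,0.0],"twist":0.1245}
    - {"slide":[0.0,0.0,0.0],"twist":0.1245}
    - {"slide":[0.0,0.0,0.0],"twist":0.1245}

```text
t: 6.05
eef_pos: [0.4505, -0.3034, 0.2342]
eef_rot: [0.991, 0.133, 0.009, 0.002]
wrist_force: [-0.1, 1.4, -0.6]
opening: 0.0854
```

Emit:
carry_out:
  steps:
    - {"slide":[0.0,0.0,0.0],"twist":0.1245}
    - {"slide":[0.0,0.0,0.0],"twist":0.1245}
    - {"slide":[0.0,0.0,0.0],"twist":0.1245}
    - {"slide":[0.0,0.0,0.0],"twist":0.1245}
    - {"slide":[0.0,0.0,0.0],"twist":0.1245}

```text
t: 6.47
eef_pos: [0.4513, -0.3016, 0.2348]
eef_rot: [0.984, -0.178, 0.01, -0.0]
wrist_force: [0.7, -1.0, -0.4]
opening: 0.0854
```

Run:
```python
from h import *
go([.455,-.320,.12],2.142-np.pi)
```

```text
t 6.47 pos [ 0.4513 -0.3016  0.2348] yaw -0.3583 j6 1.186 j1 -0.741 F [ 0.7 -1.  -0.4] open 0.0854 tilt 0.0192
slide [0.0077 0.0164 0.1149] rows 3.0
twist 0.6413 or -5.6419 rows 5.151239067603748
```

Emit:
carry_out:
  steps:
    - {"slide":[0.0,0.0,0.015],"twist":0.1245}
    - {"slide":[0.0,0.0,0.02],"twist":0.1245}
    - {"slide":[0.0,0.0,0.02],"twist":0.1245}
    - {"slide":[0.0,0.0,0.02],"twist":0.1245}
    - {"slide":[0.0,0.0,0.02],"twist":0.1245}

```text
t: 6.88
eef_pos: [0.4581, -0.3037, 0.1444]
eef_rot: [0.881, -0.472, 0.016, -0.001]
wrist_force: [-0.1, -0.3, 0.2]
opening: 0.0857
```

Run:
```python
from h import *
go([.455,-.320,.12],2.142-np.pi)
f=grab('wrist','w2'); print(bot.place_of('dimmer_grip','wrist'))
```

```text
t 6.88 pos [ 0.4581 -0.3037  0.1444] yaw -0.9834 j6 1.814 j1 -0.735 F [-0.1 -0.3  0.2] open 0.0857 tilt 0.0327
slide [0.0111 0.0121 0.0245] rows 1.0
twist 0.0162 or -6.267 rows 0.1299926996651208
[{'uv': [334.8, 233.1], 'confidence': 0.83}]
```

View pics/w2.png

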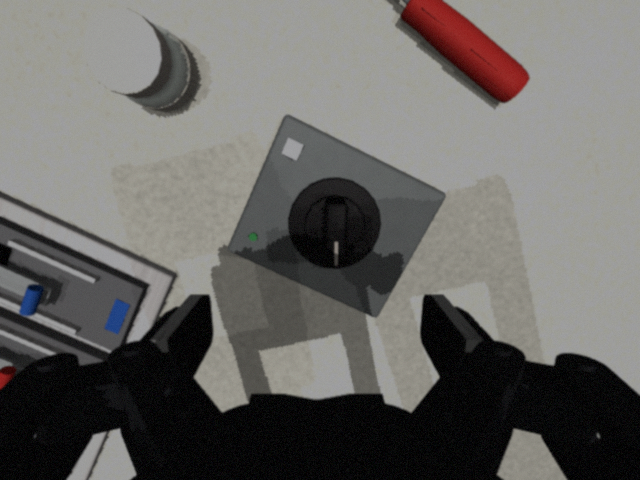

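Run:
```python
from h import *
f=grab('wrist'); print(at(f,(335,233),.072),at(f,(334.5,223),.047))
y,M=yaw();print(np.round(M[:,2],4));print(bot.sense()['joint_pos'].round(4))
```

```text
[ 0.45461468 -0.32150826  0.072     ] [ 0.4550102  -0.32308869  0.047     ]
[ 0.0262 -0.0094 -0.9996]
[-0.7356  0.0971  1.8373  0.0114  1.1814  1.8052]
```

```bash
cat >> h.py <<'E'
_go=go
def go(p,yw=None):
    _go(p,yw); s=bot.sense();y,M=yaw();a=s['joint_pos'][0];z=M[:,2]
    print('tilt radial %.4f tang %.4f'%(z[0]*np.cos(a)+z[1]*np.sin(a),-z[0]*np.sin(a)+z[1]*np.cos(a)))
E
python3 - <<'E'
from h import *
go([.4547,-.321,.055],2.142-np.pi)
E
```

```text
t 7.03 pos [ 0.4568 -0.3027  0.1432] yaw -0.9744 j6 1.805 j1 -0.736 F [ 0.3 -0.3  0.9] open 0.0855 tilt 0.0279
slide [0.012  0.0135 0.0883] rows 3.0
twist 0.0252 or -6.258 rows 0.20209663677495415
tilt radial 0.0258 tang 0.0106
```

Emit:
carry_out:
  steps:
    - {"slide":[0.006,0.007,0.022],"twist":0.02}
    - {"slide":[0.006,0.007,0.022],"twist":0.0}
    - {"slide":[0.0,0.0,0.022],"twist":0.0}

```text
t: 7.28
eef_pos: [0.4601, -0.3264, 0.087]
eef_rot: [0.883, -0.469, 0.023, 0.0]
wrist_force: [1.5, -0.8, 0.6]
opening: 0.0854
```

Run:
```python
from h import *
grab('wrist','w3')
go([.4547,-.321,.055],2.142-np.pi)
```

```text
t 7.33 pos [ 0.4579 -0.3238  0.082 ] yaw -0.9774 j6 1.778 j1 -0.763 F [-1.9  1.7 -3. ] open 0.0854 tilt 0.0385
slide [-0.005   0.0017  0.0269] rows 1.0
twist 0.0222 or -6.261 rows 0.1783651262268891
tilt radial 0.0366 tang 0.0118
```

View pics/w3.png

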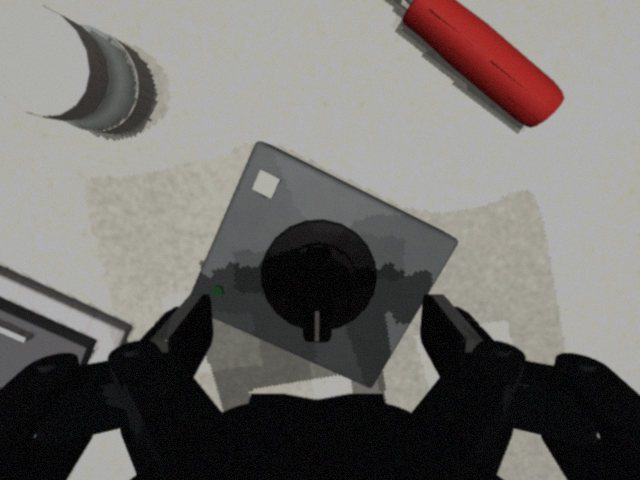

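Emit:
carry_out:
  steps:
    - {"slide":[-0.006,0.001,0.016],"twist":0.02}
    - {"slide":[0.0,0.0,0.012],"twist":0.0}

```text
t: 7.5
eef_pos: [0.4566, -0.3214, 0.057]
eef_rot: [0.88, -0.475, 0.021, -0.0]
wrist_force: [-0.4, 0.5, 0.3]
opening: 0.0849
```

Emit:
carry_out:
  hand: 1.0
  steps:
    - {"slide":[0.0,0.0,0.0],"twist":0.0}
    - {"slide":[0.0,0.0,0.0],"twist":0.0}
    - {"slide":[0.0,0.0,0.0],"twist":0.0}
    - {"slide":[0.0,0.0,0.0],"twist":0.0}
    - {"slide":[0.0,0.0,0.0],"twist":0.0}

```text
t: 7.92
eef_pos: [0.4592, -0.3229, 0.0615]
eef_rot: [0.882, -0.471, 0.023, 0.0]
wrist_force: [1.0, 0.5, 0.0]
opening: 0.0257
```

Run:
```python
from h import *
go([.4547,-.321,.055],2.142-np.pi)
print(bot.sense()['wrist_torque'])
```

```text
t 7.92 pos [ 0.4592 -0.3229  0.0615] yaw -0.9808 j6 1.783 j1 -0.761 F [1.  0.5 0. ] open 0.0257 tilt 0.0470
slide [-0.0043  0.0028  0.0063] rows 1.0
twist 0.0188 or -6.2644 rows 0.15093791037663734
tilt radial 0.0454 tang 0.0120
[ 0.00638315  0.03600591 -0.00672824]
```

Emit:
carry_out:
  steps:
    - {"slide":[-0.004,0.001,0.005],"twist":0.0}
    - {"slide":[0.0,0.0,0.001],"twist":0.0}
    - {"slide":[0.0,0.0,0.001],"twist":0.0}

```text
t: 8.17
eef_pos: [0.4578, -0.3227, 0.0595]
eef_rot: [0.882, -0.47, 0.026, 0.002]
wrist_force: [-1.9, 3.3, 4.1]
opening: 0.0129
```

Run:
```python
from h import *
go([.4547,-.321,.055],2.142-np.pi)
print(bot.sense()['wrist_torque'])
```

```text
t 8.17 pos [ 0.4578 -0.3227  0.0595] yaw -0.9790 j6 1.782 j1 -0.761 F [-1.9  3.3  4.1] open 0.0129 tilt 0.0524
slide [-0.0034  0.0017  0.0043] rows 1.0
twist 0.0206 or -6.2626 rows 0.1650721512428769
tilt radial 0.0514 tang 0.0102
[ 0.44752459  0.47867066 -0.02350628]
```

Emit:
carry_out:
  steps:
    - {"slide":[0.0,0.0,0.0],"twist":-0.12}
    - {"slide":[0.0,0.0,0.0],"twist":-0.12}
    - {"slide":[0.0,0.0,0.0],"twist":-0.12}
    - {"slide":[0.0,0.0,0.0],"twist":-0.12}
    - {"slide":[0.0,0.0,0.0],"twist":-0.12}

```text
t: 8.58
eef_pos: [0.4579, -0.3222, 0.0595]
eef_rot: [0.984, -0.178, 0.026, 0.01]
wrist_force: [0.7, 0.1, -1.2]
opening: 0.0129
```

Run:
```python
from h import *
go([.4547,-.321,.057])
print(bot.sense()['wrist_torque'])
```

```text
t 8.58 pos [ 0.4579 -0.3222  0.0595] yaw -0.3576 j6 1.161 j1 -0.761 F [ 0.7  0.1 -1.2] open 0.0129 tilt 0.0548
slide [-0.0035 -0.      0.0023] rows 1.0
tilt radial 0.0536 tang 0.0114
[ 0.4190717  -0.091086   -0.13742006]
```

Turning freely. I'll keep going.

Emit:
carry_out:
  steps:
    - {"slide":[0.0,0.0,0.0],"twist":-0.12}
    - {"slide":[0.0,0.0,0.0],"twist":-0.12}
    - {"slide":[0.0,0.0,0.0],"twist":-0.12}
    - {"slide":[0.0,0.0,0.0],"twist":-0.12}
    - {"slide":[0.0,0.0,0.0],"twist":-0.12}

```text
t: 9.0
eef_pos: [0.4578, -0.3222, 0.0598]
eef_rot: [0.991, 0.131, 0.022, 0.017]
wrist_force: [-0.0, -1.9, 0.8]
opening: 0.0126
```

Run:
```python
from h import *
go([.4547,-.321,.057])
print(bot.sense()['wrist_torque'])
```

```text
t 9.00 pos [ 0.4578 -0.3222  0.0598] yaw 0.2644 j6 0.536 j1 -0.762 F [-0.  -1.9  0.8] open 0.0126 tilt 0.0565
slide [-0.0028 -0.0021  0.0026] rows 1.0
tilt radial 0.0547 tang 0.0137
[ 0.37674388  0.2116273  -2.94225763]
```

Emit:
carry_out:
  steps:
    - {"slide":[0.0,0.0,0.0],"twist":-0.06}
    - {"slide":[0.0,0.0,0.0],"twist":-0.06}

```text
t: 9.17
eef_pos: [0.4581, -0.3222, 0.0601]
eef_rot: [0.982, 0.187, 0.024, 0.017]
wrist_force: [-1.8, -1.1, 0.6]
opening: 0.0127
```

Run:
```python
from h import *
go([.4547,-.321,.057])
print(bot.sense()['wrist_torque'])
grab('top','t2')
```

```text
t 9.17 pos [ 0.4581 -0.3222  0.0601] yaw 0.3778 j6 0.417 j1 -0.765 F [-1.8 -1.1  0.6] open 0.0127 tilt 0.0584
slide [-0.0028 -0.0025  0.0028] rows 1.0
tilt radial 0.0554 tang 0.0185
[ 0.33955204  0.40640831 -4.90872603]
```

Emit:
carry_out:
  hand: 0.0
  steps:
    - {"slide":[0.0,0.0,0.0],"twist":0.0}
    - {"slide":[0.0,0.0,0.0],"twist":0.0}
    - {"slide":[0.0,0.0,0.0],"twist":0.0}
    - {"slide":[0.0,0.0,-0.015],"twist":0.0}
    - {"slide":[0.0,0.0,-0.03],"twist":0.0}

```text
t: 9.63
eef_pos: [0.4516, -0.3178, 0.0991]
eef_rot: [0.982, 0.189, 0.02, 0.013]
wrist_force: [-0.5, -1.0, 0.6]
opening: 0.0729
```

Run:
```python
from h import *
go([.4547,-.321,.12])
f=grab('wrist','w4')
```

```text
t 9.63 pos [ 0.4516 -0.3178  0.0991] yaw 0.3805 j6 0.415 j1 -0.767 F [-0.5 -1.   0.6] open 0.0729 tilt 0.0472
slide [ 0.0024  0.0049 -0.0207] rows 1.0
tilt radial 0.0439 tang 0.0173
```

View pics/w4.png

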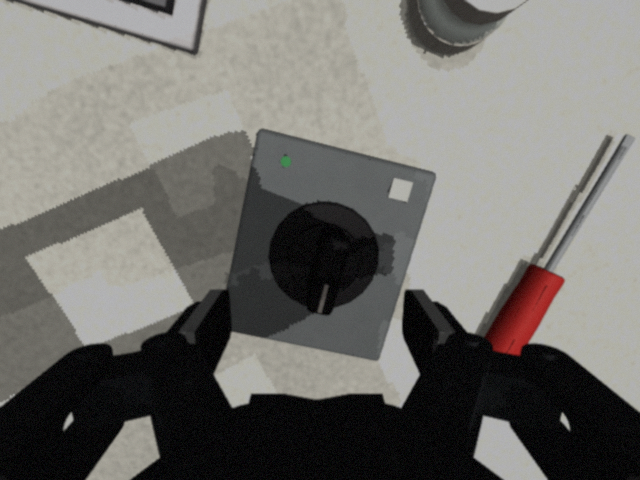

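Run:
```python
from h import *
go([.605,-.149,.20],.123)
```

```text
t 9.68 pos [ 0.4547 -0.3206  0.1069] yaw 0.3812 j6 0.415 j1 -0.766 F [ 3.8 -2.6  3.6] open 0.0791 tilt 0.0567
slide [ 0.2067 -0.0997 -0.0896] rows 6.0
twist 0.2582 or -6.025 rows 2.0738871323190016
tilt radial 0.0540 tang 0.0173
```

Emit:
carry_out:
  steps:
    - {"slide":[0.0,0.0,-0.03],"twist":0.12}
    - {"slide":[0.0,0.0,-0.04],"twist":0.12}
    - {"slide":[0.0,0.0,-0.04],"twist":0.0}
    - {"slide":[0.0,0.0,-0.02],"twist":0.0}

```text
t: 10.02
eef_pos: [0.4458, -0.3148, 0.2386]
eef_rot: [0.998, 0.066, 0.021, 0.012]
wrist_force: [0.7, -1.1, 1.6]
opening: 0.0855
```

Run:
```python
from h import *
go([.605,-.149,.22],.123)
```

```text
t 10.02 pos [ 0.4458 -0.3148  0.2386] yaw 0.1332 j6 0.667 j1 -0.768 F [ 0.7 -1.1  1.6] open 0.0855 tilt 0.0490
slide [ 0.1789 -0.1439  0.0219] rows 6.0
twist 0.0102 or -6.273 rows 0.08207637059166878
tilt radial 0.0468 tang 0.0144
```

Emit:
carry_out:
  steps:
    - {"slide":[0.03,-0.024,0.0],"twist":0.01}
    - {"slide":[0.03,-0.024,0.0],"twist":0.0}
    - {"slide":[0.03,-0.024,0.0],"twist":0.0}
    - {"slide":[0.03,-0.024,0.0],"twist":0.0}
    - {"slide":[0.03,-0.024,0.0],"twist":0.0}

```text
t: 10.43
eef_pos: [0.584, -0.1826, 0.2549]
eef_rot: [0.998, 0.056, 0.028, 0.022]
wrist_force: [-0.1, -0.6, 0.5]
opening: 0.0854
```

Run:
```python
from h import *
go([.605,-.149,.20],.123)
print(bot.sense()['joint_vel'])
grab('top')
go([.605,-.149,.20],.123)
print(bot.sense()['joint_vel'])
```

```text
t 10.43 pos [ 0.584  -0.1826  0.2549] yaw 0.1136 j6 1.037 j1 -0.424 F [-0.1 -0.6  0.5] open 0.0854 tilt 0.0711
slide [ 0.0218 -0.0336  0.0546] rows 2.0
twist -0.0094 or 6.2737 rows 0.0758502620250282
tilt radial 0.0696 tang -0.0143
[ 0.79195678  0.49562281 -0.56948492 -0.06812816  0.05407794  0.79840515]
t 10.48 pos [ 0.5882 -0.1768  0.2551] yaw 0.1176 j6 1.041 j1 -0.415 F [-1.5  4.4  0.6] open 0.0852 tilt 0.0721
slide [ 0.0168 -0.0281  0.0549] rows 2.0
twist -0.0054 or 6.2777 rows 0.043696147043453974
tilt radial 0.0714 tang -0.0098
[-0.06360164 -0.03777929  0.05797695 -0.00645215  0.00934849 -0.14565853]
```

Emit:
carry_out:
  steps:
    - {"slide":[0.017,-0.028,0.02],"twist":0.0}

```text
t: 10.57
eef_pos: [0.604, -0.1526, 0.2409]
eef_rot: [0.997, 0.058, 0.033, 0.024]
wrist_force: [0.5, -1.5, 0.9]
opening: 0.0857
```

Run:
```python
from h import *
go([.605,-.149,.20],.123)
for i in range(3):
    grab('top')
    go([.605,-.149,.20],.123)
print(bot.sense()['joint_pos'])
```

```text
t 10.57 pos [ 0.604  -0.1526  0.2409] yaw 0.1186 j6 1.092 j1 -0.365 F [ 0.5 -1.5  0.9] open 0.0857 tilt 0.0807
slide [-0.0012 -0.0055  0.0407] rows 1.0
twist -0.0044 or 6.2788 rows 0.035180492236070185
tilt radial 0.0789 tang -0.0163
t 10.62 pos [ 0.6041 -0.1442  0.2343] yaw 0.1212 j6 1.097 j1 -0.356 F [-2.   5.3 -3. ] open 0.0853 tilt 0.0718
slide [-0.0017  0.0035  0.0344] rows 1.0
twist -0.0018 or 6.2814 rows 0.014088148516761146
tilt radial 0.0710 tang -0.0102
t 10.67 pos [ 0.6019 -0.146   0.2338] yaw 0.1227 j6 1.093 j1 -0.359 F [-0.4  0.3 -0.5] open 0.0855 tilt 0.0685
slide [0.0009 0.0019 0.034 ] rows 1.0
twist -0.0003 or 6.2829 rows 0.002026753197413316
tilt radial 0.0673 tang -0.0121
t 10.72 pos [ 0.6012 -0.1481  0.2347] yaw 0.1220 j6 1.092 j1 -0.361 F [-0.8  0.1 -0.6] open 0.0854 tilt 0.0692
slide [ 0.0017 -0.0002  0.0348] rows 1.0
twist -0.001 or 6.2821 rows 0.008344455520979191
tilt radial 0.0678 tang -0.0136
[-0.36143621  0.15322249  1.59854277 -0.01401174  1.32201276  1.0915597 ]
```

Emit:
carry_out:
  steps:
    - {"slide":[-0.035,0.01,0.0],"twist":0.0}
    - {"slide":[-0.035,0.01,0.0],"twist":0.0}
    - {"slide":[-0.035,0.01,0.0],"twist":0.0}
    - {"slide":[-0.035,0.01,0.0],"twist":0.0}
    - {"slide":[-0.035,0.01,0.0],"twist":0.0}

```text
t: 11.13
eef_pos: [0.4315, -0.2208, 0.2265]
eef_rot: [0.997, 0.066, 0.028, 0.022]
wrist_force: [-0.5, -0.6, 0.7]
opening: 0.0854
```

Run:
```python
from h import *
go([.605,-.149,.20],.123)
for i in range(2):
    grab('top')
    go([.605,-.149,.20],.123)
print(bot.sense()['joint_pos'])
```

```text
t 11.13 pos [ 0.4315 -0.2208  0.2265] yaw 0.1335 j6 0.800 j1 -0.638 F [-0.5 -0.6  0.7] open 0.0854 tilt 0.0704
slide [ 0.1798 -0.0497  0.0337] rows 5.0
twist 0.0105 or -6.2727 rows 0.08425573909392557
tilt radial 0.0703 tang 0.0028
t 11.18 pos [ 0.4262 -0.2227  0.2254] yaw 0.1315 j6 0.795 j1 -0.645 F [ 1.3 -3.7 -0.7] open 0.0857 tilt 0.0662
slide [ 0.1855 -0.0512  0.0317] rows 5.0
twist 0.0085 or -6.2747 rows 0.06850910754419416
tilt radial 0.0662 tang -0.0008
t 11.23 pos [ 0.4289 -0.222   0.226 ] yaw 0.1286 j6 0.801 j1 -0.642 F [1.  0.5 0.5] open 0.0852 tilt 0.0685
slide [ 0.1824 -0.0514  0.0328] rows 5.0
twist 0.0056 or -6.2776 rows 0.04494018233587643
tilt radial 0.0684 tang 0.0014
[-6.41989893e-01 -1.80102543e-01  1.94470512e+00  1.39988999e-03
  1.30851082e+00  8.01065550e-01]
```

Emit:
carry_out:
  steps:
    - {"slide":[0.0,0.0,-0.04],"twist":0.0}
    - {"slide":[0.0,0.0,0.0],"twist":0.0}
    - {"slide":[0.0,0.0,-0.04],"twist":0.0}
    - {"slide":[0.0,0.0,0.0],"twist":0.0}

```text
t: 11.57
eef_pos: [0.42, -0.2214, 0.3022]
eef_rot: [0.998, 0.06, 0.026, 0.023]
wrist_force: [0.7, -0.5, 1.9]
opening: 0.0857
```

Run:
```python
from h import *
go([.605,-.149,.20],.123)
for i in range(2):
    grab('top')
    go([.605,-.149,.20],.123)
```

```text
t 11.57 pos [ 0.42   -0.2214  0.3022] yaw 0.1213 j6 0.800 j1 -0.651 F [ 0.7 -0.5  1.9] open 0.0857 tilt 0.0685
slide [ 0.1872 -0.0548  0.1089] rows 6.0
twist -0.0017 or 6.2815 rows 0.013657756553517988
tilt radial 0.0684 tang -0.0008
t 11.62 pos [ 0.4187 -0.2205  0.298 ] yaw 0.1212 j6 0.800 j1 -0.651 F [ 0.1  0.2 -1.6] open 0.0852 tilt 0.0625
slide [ 0.189  -0.0531  0.1042] rows 6.0
twist -0.0018 or 6.2814 rows 0.014633318660388746
tilt radial 0.0624 tang -0.0010
t 11.67 pos [ 0.4182 -0.2198  0.2959] yaw 0.1213 j6 0.800 j1 -0.650 F [ 0.3  1.3 -0.6] open 0.0853 tilt 0.0593
slide [ 0.1898 -0.052   0.1019] rows 6.0
twist -0.0017 or 6.2815 rows 0.013717224532107648
tilt radial 0.0593 tang -0.0008
```

```bash
cat > hold.py <<'E'
from h import *
import sys
for i in range(2): bot.grab_frame('top')
a=[float(x) for x in sys.argv[1:]]
if a: go(a[:3],a[3] if len(a)>3 else None)
E
echo
```

```text
(no output)
```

Emit:
carry_out:
  steps:
    - {"slide":[0.035,-0.01,0.015],"twist":0.0}

```text
t: 11.75
eef_pos: [0.4512, -0.2093, 0.2853]
eef_rot: [0.998, 0.058, 0.024, 0.023]
wrist_force: [0.7, -1.4, 0.9]
opening: 0.0855
```

```bash
python3 hold.py .605 -.149 .20 .123
```

```text
t 11.85 pos [ 0.454  -0.2049  0.2798] yaw 0.1225 j6 0.870 j1 -0.580 F [-1.2 -0.5  0.4] open 0.0852 tilt 0.0571
slide [ 0.1532 -0.0404  0.0846] rows 5.0
twist -0.0005 or 6.2827 rows 0.0041605500003955576
tilt radial 0.0570 tang -0.0036
```

Emit:
carry_out:
  steps:
    - {"slide":[0.035,-0.01,0.015],"twist":0.0}

```text
t: 11.93
eef_pos: [0.4871, -0.1936, 0.2683]
eef_rot: [0.998, 0.06, 0.022, 0.021]
wrist_force: [1.6, -2.2, 1.5]
opening: 0.0853
```

```bash
python3 hold.py .605 -.149 .20 .123
```

```text
t 12.03 pos [ 0.4891 -0.1894  0.2619] yaw 0.1245 j6 0.932 j1 -0.516 F [-1.   0.9 -0.2] open 0.0854 tilt 0.0514
slide [ 0.1177 -0.028   0.0654] rows 4.0
twist 0.0015 or -6.2817 rows 0.012261515993582335
tilt radial 0.0511 tang -0.0058
```

Emit:
carry_out:
  steps:
    - {"slide":[0.035,-0.01,0.015],"twist":0.0}

```text
t: 12.12
eef_pos: [0.5214, -0.178, 0.2503]
eef_rot: [0.998, 0.061, 0.02, 0.018]
wrist_force: [1.6, -1.2, 1.5]
opening: 0.0852
```

```bash
python3 hold.py .605 -.149 .20 .123
```

```text
t 12.22 pos [ 0.5229 -0.1739  0.2435] yaw 0.1267 j6 0.986 j1 -0.460 F [-0.4  0.  -0.4] open 0.0852 tilt 0.0443
slide [ 0.0831 -0.0157  0.0458] rows 3.0
twist 0.0037 or -6.2795 rows 0.029750619675429406
tilt radial 0.0437 tang -0.0074
```

Emit:
carry_out:
  steps:
    - {"slide":[0.035,-0.008,0.02],"twist":0.0}

```text
t: 12.3
eef_pos: [0.5545, -0.165, 0.229]
eef_rot: [0.998, 0.063, 0.018, 0.016]
wrist_force: [2.0, -1.3, 1.7]
opening: 0.0854
```

```bash
python3 hold.py .605 -.149 .14 .123
```

```text
t 12.40 pos [ 0.5548 -0.1612  0.2201] yaw 0.1285 j6 1.030 j1 -0.414 F [-1.7  0.6 -1.2] open 0.0855 tilt 0.0355
slide [ 0.0493 -0.0076  0.0812] rows 3.0
twist 0.0055 or -6.2777 rows 0.04414618081177378
tilt radial 0.0345 tang -0.0084
```

Emit:
carry_out:
  steps:
    - {"slide":[0.03,-0.007,0.028],"twist":0.0}

```text
t: 12.48
eef_pos: [0.5823, -0.1545, 0.2004]
eef_rot: [0.998, 0.064, 0.016, 0.014]
wrist_force: [1.8, -1.0, 1.2]
opening: 0.0851
```

```bash
python3 hold.py .605 -.149 .14 .123
```

```text
t 12.58 pos [ 0.5801 -0.1505  0.1894] yaw 0.1298 j6 1.063 j1 -0.380 F [-0.3  0.  -1.3] open 0.0855 tilt 0.0257
slide [0.0241 0.0008 0.0498] rows 2.0
twist 0.0068 or -6.2764 rows 0.054627671531539294
tilt radial 0.0241 tang -0.0090
```

Emit:
carry_out:
  steps:
    - {"slide":[0.01,0.0,0.035],"twist":0.0}

```text
t: 12.67
eef_pos: [0.5938, -0.1519, 0.1619]
eef_rot: [0.998, 0.065, 0.013, 0.012]
wrist_force: [2.2, -0.9, 2.3]
opening: 0.0856
```

```bash
python3 hold.py .605 -.149 .14 .123
python3 - <<'E'
from h import *
f=grab('wrist','w5')
for c in ['red','blue','yellow']: print(c,[(d['uv'],d['confidence']) for d in bot.place_of('clip_%s_grip'%c,'wrist')])
E
```

```text
t 12.77 pos [ 0.5871 -0.149   0.15  ] yaw 0.1304 j6 1.070 j1 -0.373 F [-1.6  0.1 -1. ] open 0.0852 tilt 0.0174
slide [0.0177 0.0022 0.0102] rows 1.0
twist 0.0074 or -6.2758 rows 0.059495943289851846
tilt radial 0.0146 tang -0.0095
red [([209.0, 202.7], 0.55), ([112.6, 210.8], 0.24)]
blue [([319.2, 201.5], 0.8), ([98.7, 202.3], 0.74), ([318.5, 126.1], 0.48), ([512.6, 437.6], 0.17)]
yellow [([96.8, 201.5], 0.62), ([513.1, 437.7], 0.59)]
```

View pics/w5.png

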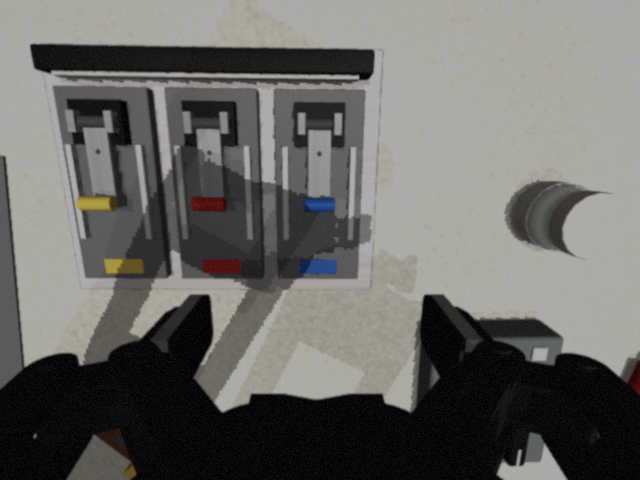

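```bash
cat > meas.py <<'E'
from h import *
f=grab('wrist')
for n,u in dict(yg=(96.5,203),rg=(208.5,204),bg=(319.5,205)).items(): print(n,at(f,u,.047).round(4))
for n,u in dict(ym=(124,266),rm=(221.5,266),bm=(318.5,266)).items(): print(n,at(f,u,.024).round(4))
print('bar z0/.03',at(f,(203,60),.03).round(3))
E
python3 meas.py; python3 hold.py .605 -.149 .14 .123
```

```text
yg [0.599  0.0077 0.047 ]
rg [ 0.6083 -0.0722  0.047 ]
bg [ 0.6178 -0.1528  0.047 ]
ym [ 0.5442 -0.      0.024 ]
rm [ 0.5538 -0.0795  0.024 ]
bm [ 0.5636 -0.1598  0.024 ]
bar z0/.03 [ 0.707 -0.058  0.03 ]
t 13.12 pos [ 0.5914 -0.1506  0.1582] yaw 0.1295 j6 1.071 j1 -0.373 F [-0.4 -0.1  0.2] open 0.0852 tilt 0.0300
slide [ 0.0133 -0.0003  0.0185] rows 1.0
twist 0.0065 or -6.2767 rows 0.052362511565650076
tilt radial 0.0286 tang -0.0093
```

```bash
python3 hold.py .605 -.149 .14 .123
python3 - <<'E'
from h import *
f=grab('wrist','w6')
for c in ['red','blue','yellow']: print(c,[(d['uv'],d['confidence']) for d in bot.place_of('clip_%s_grip'%c,'wrist')])
E
python3 hold.py .605 -.149 .14 .123
```

```text
t 13.22 pos [ 0.5911 -0.1503  0.1572] yaw 0.1297 j6 1.071 j1 -0.373 F [-0.1  0.3 -0. ] open 0.0858 tilt 0.0285
slide [0.0136 0.0002 0.0175] rows 1.0
twist 0.0067 or -6.2765 rows 0.05375795358334136
tilt radial 0.0270 tang -0.0092
red []
blue [([315.4, 205.5], 0.7)]
yellow [([102.3, 208.0], 0.9)]
t 13.52 pos [ 0.5905 -0.1498  0.1552] yaw 0.1299 j6 1.072 j1 -0.373 F [0.4 0.1 0.1] open 0.0855 tilt 0.0257
slide [0.0142 0.0008 0.0155] rows 1.0
twist 0.0069 or -6.2763 rows 0.05521208238058823
tilt radial 0.0240 tang -0.0092
```

View pics/w6.png

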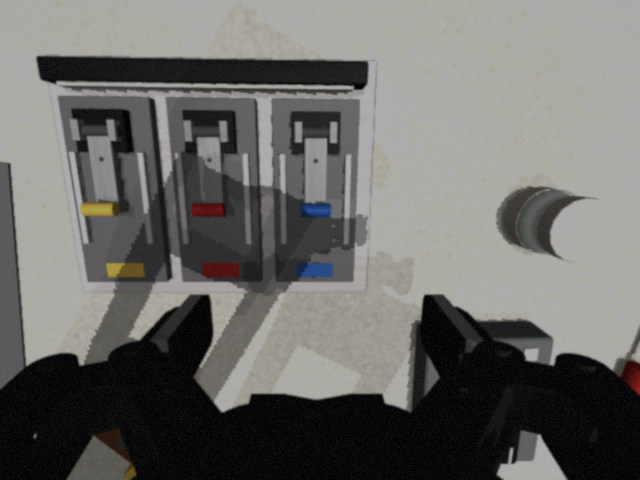

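```bash
cat > meas.py <<'E'
from h import *
f=grab('wrist')
for n,u in dict(yg=(100,209.5),rg=(209,210),bg=(316,210.5)).items(): print(n,at(f,u,.047).round(4))
for n,u in dict(ym=(125.5,270),rm=(221,270),bm=(315,270)).items(): print(n,at(f,u,.024).round(4))
E
python3 meas.py; python3 hold.py .605 -.149 .14 .123
python3 - <<'E'
from h import *
t=grab('top','t3'); 
for c in ['red','blue','yellow']: print(c,[(at(t,d['uv'],.047).round(4),d['confidence']) for d in bot.place_of('clip_%s_grip'%c,'top')])
E
```

```text
yg [0.594  0.0048 0.047 ]
rg [ 0.6034 -0.0724  0.047 ]
bg [ 0.6128 -0.1494  0.047 ]
ym [ 0.5407 -0.0014  0.024 ]
rm [ 0.5502 -0.0787  0.024 ]
bm [ 0.5596 -0.1558  0.024 ]
t 13.67 pos [ 0.5905 -0.1498  0.155 ] yaw 0.1299 j6 1.072 j1 -0.373 F [-0.4  0.2 -0.4] open 0.0852 tilt 0.0254
slide [0.0143 0.0008 0.0153] rows 1.0
twist 0.0069 or -6.2763 rows 0.05510695647405412
tilt radial 0.0237 tang -0.0092
red [(array([ 0.6044, -0.0647,  0.047 ]), 0.53), (array([ 0.5955, -0.0761,  0.047 ]), 0.51)]
blue [(array([0.582 , 0.0044, 0.047 ]), 0.21)]
yellow [(array([ 5.959e-01, -4.000e-04,  4.700e-02]), 0.73), (array([ 0.6232, -0.3334,  0.047 ]), 0.38)]
```

```bash
python3 hold.py .6128 -.1494 .036 .1213
```

```text
t 13.97 pos [ 0.5905 -0.1498  0.1551] yaw 0.1298 j6 1.072 j1 -0.373 F [-0.6 -0.6 -0.6] open 0.0855 tilt 0.0257
slide [2.020e-02 1.000e-04 1.195e-01] rows 3.0
twist 0.0085 or -6.2746 rows 0.06863615963165984
tilt radial 0.0240 tang -0.0092
```

Emit:
carry_out:
  hand: 0.5
  steps:
    - {"slide":[0.012,0.0,0.03],"twist":0.008}

```text
t: 14.05
eef_pos: [0.6063, -0.1505, 0.1317]
eef_rot: [0.998, 0.061, 0.014, 0.012]
wrist_force: [2.0, -1.6, 1.9]
opening: 0.0754
```

```bash
python3 hold.py .6128 -.1494 .036 .1213
```

```text
t 14.15 pos [ 0.6011 -0.1478  0.1211] yaw 0.1218 j6 1.090 j1 -0.363 F [-1.7  1.  -0.9] open 0.0614 tilt 0.0197
slide [0.0104 0.0017 0.0852] rows 3.0
twist 0.0005 or -6.2827 rows 0.003657317368284101
tilt radial 0.0174 tang -0.0092
```

Emit:
carry_out:
  steps:
    - {"slide":[0.012,0.0,0.03],"twist":0.0}

```text
t: 14.23
eef_pos: [0.6163, -0.1482, 0.0966]
eef_rot: [0.998, 0.061, 0.01, 0.01]
wrist_force: [1.6, -0.9, 0.7]
opening: 0.049
```

```bash
python3 hold.py; python3 hold.py .6128 -.1494 .036 .1213
```

```text
t 14.43 pos [ 0.6124 -0.1464  0.0906] yaw 0.1222 j6 1.098 j1 -0.355 F [-0.8 -0.3  0.6] open 0.0427 tilt 0.0172
slide [-0.0004  0.0022  0.0546] rows 2.0
twist 0.0009 or -6.2823 rows 0.00728749126460191
tilt radial 0.0144 tang -0.0094
```

Emit:
carry_out:
  steps:
    - {"slide":[0.0,0.002,0.028],"twist":0.0}

```text
t: 14.52
eef_pos: [0.6181, -0.1505, 0.0705]
eef_rot: [0.998, 0.061, 0.01, 0.01]
wrist_force: [2.1, -1.5, 1.0]
opening: 0.0424
```

```bash
python3 hold.py; python3 hold.py .6128 -.1494 .036 .1213; python3 -c "
from h import *
grab('wrist','w7')"
```

```text
t 14.72 pos [ 0.6128 -0.1489  0.0641] yaw 0.1221 j6 1.095 j1 -0.358 F [-0.8 -0.7 -0.2] open 0.0425 tilt 0.0176
slide [-0.0004  0.      0.0281] rows 1.0
twist 0.0008 or -6.2824 rows 0.006394818977554822
tilt radial 0.0148 tang -0.0095
```

View pics/w7.png

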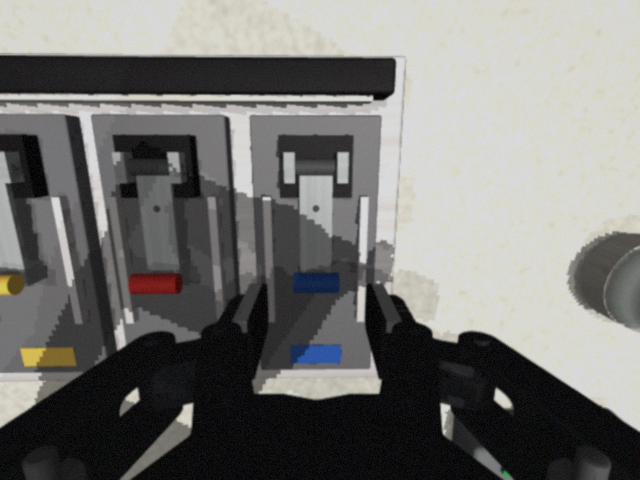

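Emit:
carry_out:
  steps:
    - {"slide":[0.0,0.0,0.027],"twist":0.0}

```text
t: 14.85
eef_pos: [0.6194, -0.1515, 0.0457]
eef_rot: [0.998, 0.061, 0.012, 0.01]
wrist_force: [2.1, -0.3, 1.0]
opening: 0.0427
```

```bash
python3 hold.py; python3 hold.py .6128 -.1494 .036 .1213; python3 -c "
from h import *
f=grab('wrist','w8'); print(at(f,(317,282),.047))
s=bot.sense();y,M=yaw()
print(proj(f,s['eef_pos']),proj(f,s['eef_pos']-M[:,2]*.012))"
```

```text
t 15.05 pos [ 0.6139 -0.1495  0.0388] yaw 0.1222 j6 1.096 j1 -0.359 F [-0.1  0.1  0.5] open 0.0421 tilt 0.0189
slide [-0.0011 -0.0003  0.0028] rows 1.0
twist 0.0009 or -6.2823 rows 0.006976569550941341
tilt radial 0.0164 tang -0.0095
[ 0.62494112 -0.14893312  0.047     ]
[315.56466935 298.02908676] [315.4718777 310.3393541]
```

View pics/w8.png

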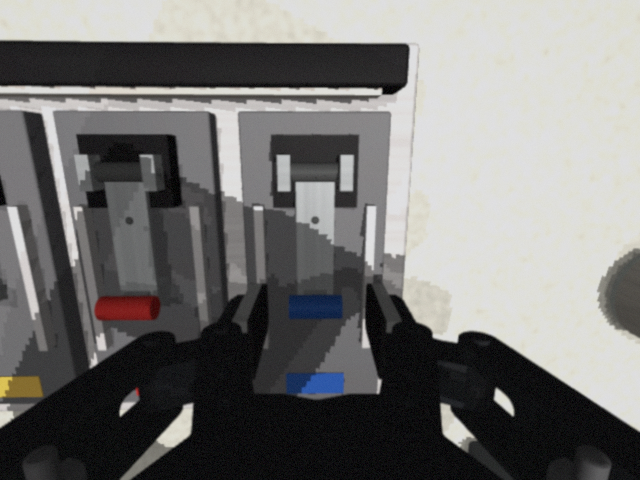

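Emit:
carry_out:
  hand: 1.0
  steps:
    - {"slide":[0.0,0.0,0.002],"twist":0.0}
    - {"slide":[0.0,0.0,0.001],"twist":0.0}
    - {"slide":[0.0,0.0,0.001],"twist":0.0}

```text
t: 15.35
eef_pos: [0.6156, -0.1488, 0.0395]
eef_rot: [0.998, 0.061, 0.007, 0.007]
wrist_force: [-4.5, -0.6, 4.2]
opening: 0.0193
```

```bash
python3 hold.py; python3 hold.py .6128 -.1494 .036 .1213
```

```text
t 15.55 pos [ 0.6156 -0.1489  0.0394] yaw 0.1220 j6 1.096 j1 -0.358 F [-4.6  2.5  6.2] open 0.0195 tilt 0.0206
slide [-0.0029  0.0001  0.0033] rows 1.0
twist 0.0007 or -6.2825 rows 0.005314046655750341
tilt radial 0.0191 tang -0.0076
```

Emit:
carry_out:
  steps:
    - {"slide":[0.0055,0.0,-0.0155],"twist":0.0}
    - {"slide":[0.0095,0.0,-0.013],"twist":0.0}

```text
t: 15.72
eef_pos: [0.6276, -0.1471, 0.0645]
eef_rot: [0.998, 0.061, 0.005, 0.007]
wrist_force: [1.4, -2.5, -11.1]
opening: 0.019
```

```bash
python3 hold.py; python3 hold.py .6313 -.1470 .0685 .1213
```

```text
t 15.92 pos [ 0.6277 -0.1472  0.0642] yaw 0.1223 j6 1.106 j1 -0.347 F [-1.2 -3.5 -5.9] open 0.0191 tilt 0.0183
slide [ 0.0037  0.0003 -0.0042] rows 1.0
twist 0.001 or -6.2822 rows 0.008256425208857741
tilt radial 0.0155 tang -0.0098
```

Emit:
carry_out:
  steps:
    - {"slide":[0.0085,0.0,-0.0085],"twist":0.0}
    - {"slide":[0.0125,0.0,-0.0075],"twist":0.0}
    - {"slide":[0.014,0.0,-0.0042],"twist":0.0}

```text
t: 16.17
eef_pos: [0.6548, -0.1441, 0.0783]
eef_rot: [0.998, 0.06, -0.002, 0.007]
wrist_force: [-8.5, -1.5, 11.2]
opening: 0.0184
```

```bash
python3 hold.py; python3 hold.py .6772 -.1414 .084 .1213
```

```text
t 16.37 pos [ 0.6563 -0.1438  0.0787] yaw 0.1209 j6 1.130 j1 -0.326 F [-0.5 -2.7 -2.1] open 0.0177 tilt 0.0144
slide [ 0.021   0.0002 -0.0054] rows 1.0
twist -0.0004 or 6.2828 rows 0.0031342395575994562
tilt radial 0.0047 tang -0.0136
```

Emit:
carry_out:
  steps:
    - {"slide":[0.011,0.0,-0.004],"twist":0.0}
    - {"slide":[0.011,0.0,-0.001],"twist":0.0}

```text
t: 16.53
eef_pos: [0.6739, -0.1415, 0.0819]
eef_rot: [0.998, 0.06, -0.004, 0.007]
wrist_force: [-1.6, -1.6, 0.4]
opening: 0.0173
```

```bash
python3 hold.py; python3 hold.py .6772 -.1414 .084 .1213; python3 -c "
from h import *
f=grab('wrist','w9');crop(grab('scene'),'s9',(280,225),130,100,6)"
```

```text
t 16.73 pos [ 0.6745 -0.1414  0.0814] yaw 0.1207 j6 1.142 j1 -0.314 F [ 0.2 -1.  -6.5] open 0.0154 tilt 0.0150
slide [ 0.0027  0.0003 -0.0026] rows 1.0
twist -0.0006 or 6.2826 rows 0.004615954393916512
tilt radial -0.0010 tang -0.0149
crop origin 215 175
```

View pics/w9.png

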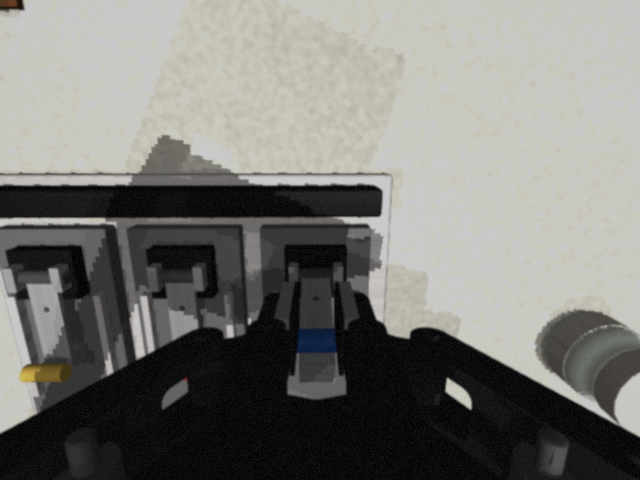

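View pics/s9.png

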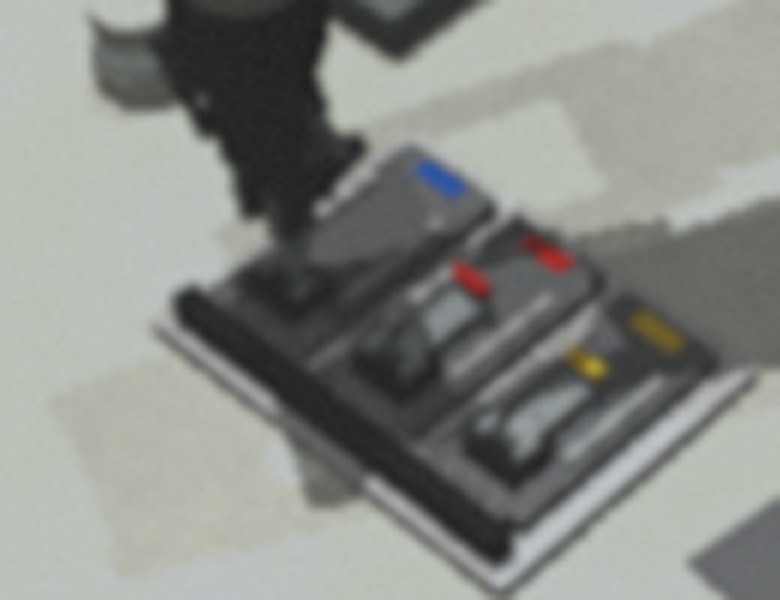

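Emit:
carry_out:
  hand: 0.45
  steps:
    - {"slide":[0.0,0.0,0.0],"twist":0.0}
    - {"slide":[0.0,0.0,0.0],"twist":0.0}
    - {"slide":[0.0,0.0,0.0],"twist":0.0}

```text
t: 17.08
eef_pos: [0.6744, -0.1414, 0.0831]
eef_rot: [0.998, 0.06, -0.002, 0.007]
wrist_force: [0.5, 0.8, 0.5]
opening: 0.047
```

Emit:
carry_out:
  steps:
    - {"slide":[0.0,0.0,-0.03],"twist":0.0}
    - {"slide":[0.0,0.0,-0.04],"twist":0.0}
    - {"slide":[0.0,0.0,-0.04],"twist":0.0}

```text
t: 17.33
eef_pos: [0.6685, -0.1378, 0.1849]
eef_rot: [0.998, 0.059, -0.011, 0.003]
wrist_force: [1.5, -0.1, -0.3]
opening: 0.0471
```

```bash
python3 hold.py .594 .0048 .12 .1213; python3 -c "
from h import *
f=grab('wrist','w10');crop(grab('scene'),'s10',(280,225),130,100,6)"
```

```text
t 17.43 pos [ 0.6744 -0.1396  0.1952] yaw 0.1184 j6 1.143 j1 -0.312 F [ 0.6 -0.8  1. ] open 0.0472 tilt 0.0132
slide [-0.0623 -0.1538  0.0737] rows 5.0
twist -0.0029 or 6.2803 rows 0.02297244410814624
tilt radial 0.0000 tang -0.0132
crop origin 215 175
```

View pics/s10.png

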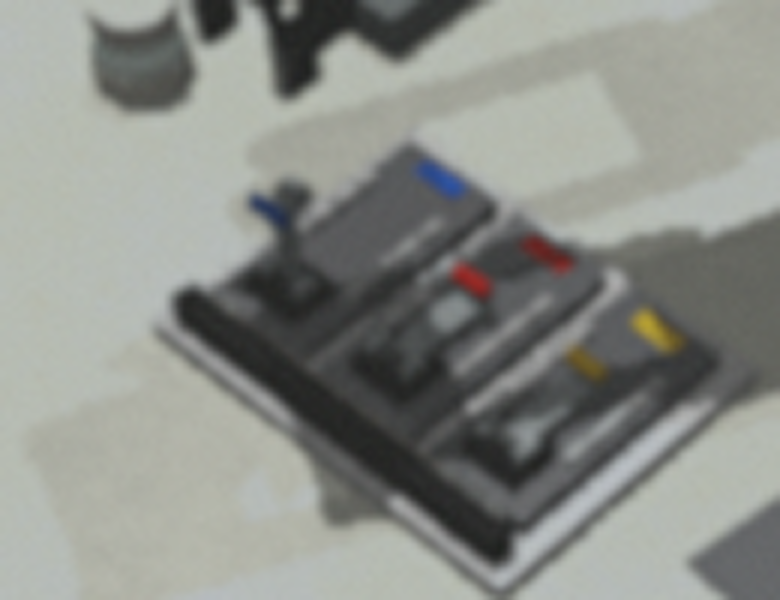

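Emit:
carry_out:
  steps:
    - {"slide":[-0.014,-0.038,0.0],"twist":0.0}
    - {"slide":[-0.014,-0.038,0.0],"twist":0.0}
    - {"slide":[-0.014,-0.038,0.0],"twist":0.0}

```text
t: 17.78
eef_pos: [0.6154, -0.0352, 0.1832]
eef_rot: [0.998, 0.054, -0.008, 0.005]
wrist_force: [-0.5, -0.4, 0.2]
opening: 0.0471
```

```bash
python3 hold.py; python3 hold.py .594 .0048 .12 .1213
```

```text
t 17.98 pos [ 0.6158 -0.0344  0.1839] yaw 0.1124 j6 1.286 j1 -0.176 F [ 0.8 -0.8 -0.5] open 0.0467 tilt 0.0192
slide [-0.0163 -0.042   0.0638] rows 2.0
twist -0.0089 or 6.2743 rows 0.07137451702811821
tilt radial -0.0132 tang -0.0139
```

Emit:
carry_out:
  steps:
    - {"slide":[-0.009,-0.021,0.028],"twist":-0.008}
    - {"slide":[-0.009,-0.021,0.028],"twist":0.0}

```text
t: 18.15
eef_pos: [0.5994, -0.0002, 0.1334]
eef_rot: [0.998, 0.058, -0.001, 0.008]
wrist_force: [0.1, -0.1, -0.9]
opening: 0.0472
```

```bash
python3 hold.py; python3 hold.py .594 .0048 .04 .1213;  python3 -c "
from h import *
f=grab('wrist','w11')
print([(d['uv'],d['confidence'],at(f,d['uv'],.047)) for d in bot.place_of('clip_yellow_grip','wrist')])"
```

```text
t 18.35 pos [ 5.984e-01 -1.000e-04  1.329e-01] yaw 0.1178 j6 1.336 j1 -0.123 F [-0.5 -0.4  1.3] open 0.0474 tilt 0.0161
slide [-0.0033 -0.0067  0.0928] rows 3.0
twist -0.0035 or 6.2797 rows 0.02803238889911016
tilt radial -0.0022 tang -0.0159
[([305.6, 248.6], 0.84, array([0.5953745 , 0.00507388, 0.047     ]))]
```

View pics/w11.png

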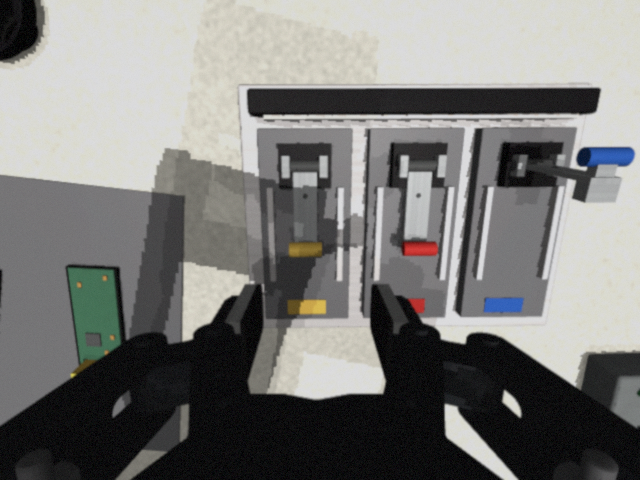

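Emit:
carry_out:
  steps:
    - {"slide":[-0.002,-0.003,0.032],"twist":-0.003}
    - {"slide":[0.0,-0.003,0.032],"twist":0.0}

```text
t: 18.62
eef_pos: [0.608, 0.0003, 0.0816]
eef_rot: [0.998, 0.059, 0.01, 0.01]
wrist_force: [-0.0, -0.4, -0.9]
opening: 0.047
```

```bash
python3 hold.py; python3 hold.py .5948 .005 .036 .1213
```

```text
t 18.82 pos [0.6059 0.001  0.0802] yaw 0.1178 j6 1.342 j1 -0.119 F [-1.4 -0.3  0.5] open 0.0469 tilt 0.0240
slide [-0.0111 -0.0062  0.0439] rows 2.0
twist -0.0035 or 6.2797 rows 0.02782434014793194
tilt radial 0.0176 tang -0.0164
```

Emit:
carry_out:
  steps:
    - {"slide":[-0.012,-0.0062,0.03],"twist":-0.003}

```text
t: 18.9
eef_pos: [0.6024, 0.0033, 0.0588]
eef_rot: [0.998, 0.06, 0.015, 0.011]
wrist_force: [1.3, 0.6, 0.7]
opening: 0.0467
```

```bash
python3 hold.py; python3 hold.py .5948 .005 .036 .1213
```

```text
t 19.10 pos [0.5942 0.0049 0.0513] yaw 0.1207 j6 1.345 j1 -0.115 F [0.5 0.4 0.3] open 0.0467 tilt 0.0245
slide [ 0.0004 -0.0004  0.0153] rows 1.0
twist -0.0006 or 6.2825 rows 0.005217565968293224
tilt radial 0.0180 tang -0.0165
```

Emit:
carry_out:
  steps:
    - {"slide":[0.0,0.0,0.015],"twist":0.0}

```text
t: 19.18
eef_pos: [0.5987, 0.004, 0.0411]
eef_rot: [0.998, 0.06, 0.012, 0.01]
wrist_force: [1.1, 0.1, 0.4]
opening: 0.0467
```

```bash
python3 hold.py; python3 hold.py .5948 .005 .036 .1213;python3 -c "
from h import *
f=grab('wrist','w12')"
```

```text
t 19.38 pos [0.5947 0.0045 0.0365] yaw 0.1206 j6 1.345 j1 -0.116 F [ 0.9 -0.6  0. ] open 0.0468 tilt 0.0244
slide [ 0.0002 -0.0005  0.0005] rows 1.0
twist -0.0007 or 6.2825 rows 0.0053837031019695865
tilt radial 0.0179 tang -0.0166
```

View pics/w12.png

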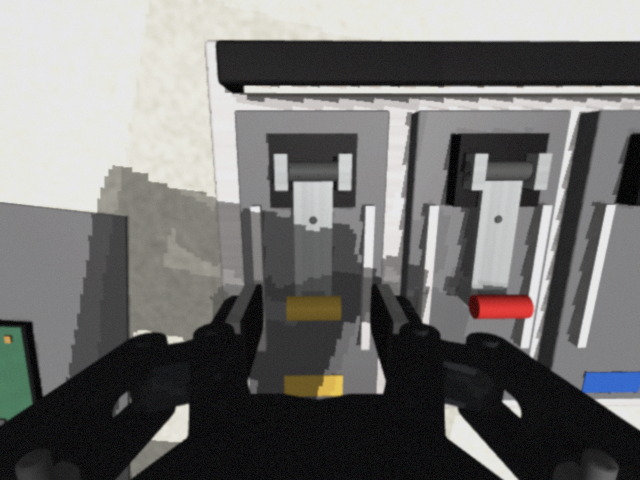

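Emit:
carry_out:
  hand: 1.0
  steps:
    - {"slide":[0.0,0.0,0.0],"twist":0.0}
    - {"slide":[0.0,0.0,0.001],"twist":0.0}
    - {"slide":[0.0,0.0,0.001],"twist":0.0}
    - {"slide":[0.0,0.0,0.0],"twist":0.0}

```text
t: 19.77
eef_pos: [0.5955, 0.006, 0.0374]
eef_rot: [0.998, 0.06, 0.008, 0.009]
wrist_force: [0.2, -3.2, -1.7]
opening: 0.0196
```

```bash
python3 hold.py; python3 hold.py .6095 .0062 .066 .1213
```

```text
t 19.97 pos [0.5955 0.0058 0.037 ] yaw 0.1202 j6 1.345 j1 -0.115 F [-3.   1.1  4.2] open 0.0193 tilt 0.0232
slide [ 0.0144  0.0018 -0.0287] rows 1.0
twist -0.0011 or 6.2821 rows 0.0086538886803461
tilt radial 0.0183 tang -0.0143
```

Emit:
carry_out:
  steps:
    - {"slide":[0.0055,0.0,-0.0155],"twist":0.0}
    - {"slide":[0.0095,0.0,-0.013],"twist":0.0}

```text
t: 20.13
eef_pos: [0.6066, 0.0074, 0.0611]
eef_rot: [0.998, 0.06, 0.005, 0.009]
wrist_force: [1.0, -2.3, -10.1]
opening: 0.0197
```

```bash
python3 hold.py; python3 hold.py .6095 .0068 .066 .1213
```

```text
t 20.33 pos [0.6074 0.0075 0.0613] yaw 0.1205 j6 1.350 j1 -0.109 F [ 0.2 -1.9 -5.3] open 0.0193 tilt 0.0210
slide [ 0.002   0.001  -0.0047] rows 1.0
twist -0.0008 or 6.2824 rows 0.0065290632629295756
tilt radial 0.0140 tang -0.0156
```

Emit:
carry_out:
  steps:
    - {"slide":[0.0085,0.0,-0.009],"twist":0.0}
    - {"slide":[0.0125,0.0,-0.008],"twist":0.0}
    - {"slide":[0.014,0.0,-0.0045],"twist":0.0}

```text
t: 20.58
eef_pos: [0.6327, 0.0105, 0.0754]
eef_rot: [0.998, 0.06, -0.004, 0.009]
wrist_force: [-5.0, 2.3, 3.8]
opening: 0.0193
```

```bash
python3 hold.py; python3 hold.py .657 .012 .082 .1213
```

```text
t 20.78 pos [0.6346 0.0109 0.0759] yaw 0.1212 j6 1.361 j1 -0.097 F [ 0.  -1.2 -3.3] open 0.0182 tilt 0.0186
slide [ 0.0223  0.0017 -0.0062] rows 1.0
twist -0.0001 or 6.2831 rows 0.0009783223811110808
tilt radial -0.0002 tang -0.0186
```

Emit:
carry_out:
  steps:
    - {"slide":[0.011,0.0,-0.004],"twist":0.0}
    - {"slide":[0.011,0.0,-0.001],"twist":0.0}

```text
t: 20.95
eef_pos: [0.6522, 0.0127, 0.0797]
eef_rot: [0.998, 0.06, -0.005, 0.01]
wrist_force: [-4.6, 0.4, 7.4]
opening: 0.0181
```

```bash
python3 hold.py; python3 hold.py .657 .012 .082 .1213
```

```text
t 21.15 pos [0.6528 0.013  0.0789] yaw 0.1218 j6 1.367 j1 -0.090 F [ 0.5  0.1 -2.8] open 0.0161 tilt 0.0209
slide [ 0.004   0.0016 -0.0031] rows 1.0
twist 0.0005 or -6.2827 rows 0.003727554587530518
tilt radial -0.0057 tang -0.0201
```

Same state as the blue clip when it was raised. Release and rise.

Emit:
carry_out:
  hand: 0.45
  steps:
    - {"slide":[0.0,0.0,0.0],"twist":0.0}
    - {"slide":[0.0,0.0,0.0],"twist":0.0}
    - {"slide":[0.0,0.0,0.0],"twist":0.0}

```text
t: 21.4
eef_pos: [0.6521, 0.013, 0.0791]
eef_rot: [0.998, 0.06, -0.004, 0.009]
wrist_force: [-0.7, -0.2, -0.9]
opening: 0.0467
```

Emit:
carry_out:
  hand: 0.0
  steps:
    - {"slide":[0.0,0.0,-0.03],"twist":0.0}
    - {"slide":[0.0,0.0,-0.04],"twist":0.0}
    - {"slide":[0.0,0.0,-0.04],"twist":0.0}

```text
t: 21.65
eef_pos: [0.645, 0.0158, 0.1798]
eef_rot: [0.998, 0.06, -0.014, 0.008]
wrist_force: [0.9, 0.2, 0.0]
opening: 0.0808
```

```bash
python3 hold.py .456 .17 .15 .05; python3 -c "
from h import *
grab('top','t12');crop(grab('scene'),'s12',(280,225),130,100,6)
f=grab('top')
for q in ['board_yellow','board_blue']:print(q,[(d['rect'],d['confidence']) for d in bot.outline_of(q,'top')])
"
```

```text
t 21.75 pos [0.6512 0.0154 0.1893] yaw 0.1203 j6 1.367 j1 -0.087 F [ 1.4 -0.1  1.1] open 0.0855 tilt 0.0206
slide [-0.1747 -0.1776  0.0383] rows 7.0
twist 0.0703 or -6.2129 rows 0.5643028856477479
tilt radial -0.0078 tang -0.0191
crop origin 215 175
board_yellow [([273.3, 252.7, 16.1, 19.1], 0.81)]
board_blue [([188.6, 166.2, 37.2, 24.2], 0.89), ([224.5, 251.7, 17.2, 36.9], 0.85), ([117.2, 254.9, 37.0, 17.8], 0.59)]
```

View pics/s12.png

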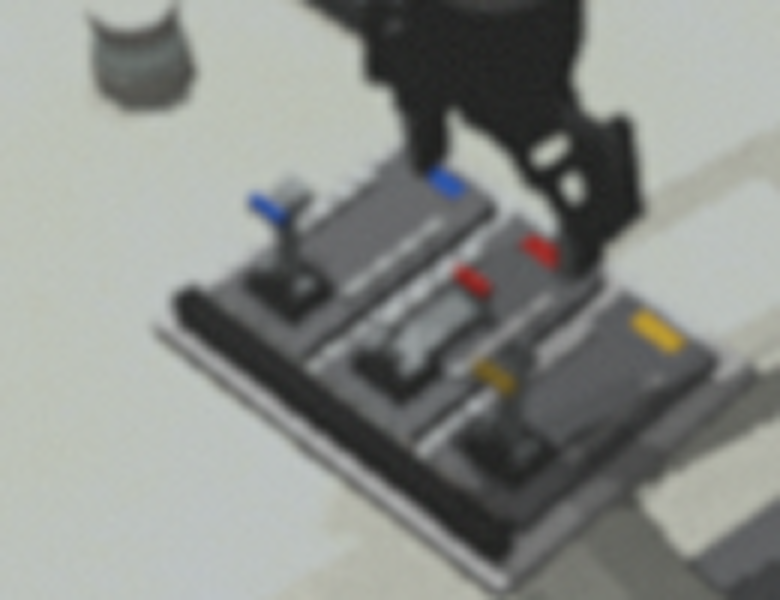

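View pics/t12.png

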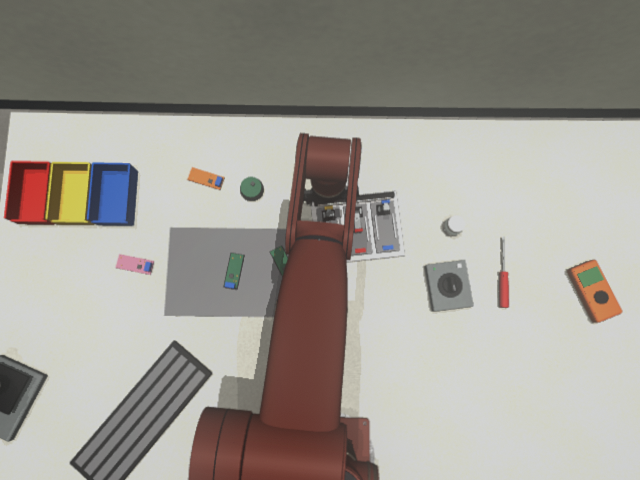

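Emit:
carry_out:
  steps:
    - {"slide":[-0.033,-0.02,0.0],"twist":0.0}
    - {"slide":[-0.033,-0.02,0.0],"twist":0.0}
    - {"slide":[-0.033,-0.02,0.0],"twist":0.0}
    - {"slide":[-0.033,-0.02,0.0],"twist":0.0}
    - {"slide":[-0.033,-0.02,0.0],"twist":0.0}

```text
t: 22.42
eef_pos: [0.4627, 0.0938, 0.1686]
eef_rot: [0.998, 0.057, -0.023, 0.007]
wrist_force: [0.1, 0.3, 0.5]
opening: 0.0856
```

```bash
python3 hold.py;python3 hold.py .456 .17 .15 .05; python3 -c "
from h import *
f=grab('wrist','w13')
for q in ['board_yellow','board_blue']:
  print(q,[(np.round(d['uv']),d['confidence'],at(f,d['uv'],.002)) for d in bot.place_of(q,'wrist')])
"
```

```text
t 22.62 pos [0.4643 0.0939 0.1697] yaw 0.1152 j6 1.504 j1 0.044 F [ 0.4 -0.1  0.1] open 0.0853 tilt 0.0459
slide [ 0.0014 -0.0768  0.0187] rows 2.0
twist 0.0652 or -6.218 rows 0.5234571659598447
tilt radial -0.0431 tang -0.0156
board_yellow [(array([271., 153.]), 0.89, array([0.51239443, 0.13560906, 0.002     ])), (array([376., 317.]), 0.84, array([0.36605648, 0.01966968, 0.002     ]))]
board_blue [(array([106., 159.]), 0.66, array([0.49146624, 0.27541157, 0.002     ]))]
```

View pics/w13.png

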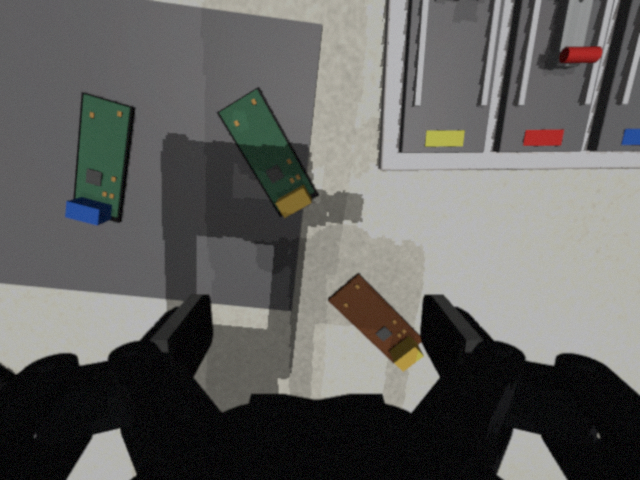

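```bash
python3 -c "
from h import *
f=grab('wrist','w14');crop(f,'w14c',(268,152),140,160,4)
"
```

```text
crop origin 198 72
```

View pics/w14c.png

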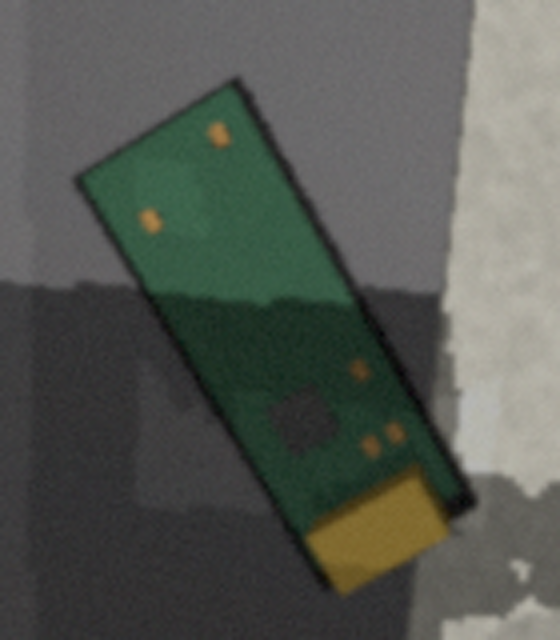

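```bash
python3 -c "
from h import *
f=grab('wrist')
c=lambda u,v:(198+u/4,72+v/4)
b=at(f,c(381,536),.026)
fm=at(f,c(159,131),.006);s1=at(f,c(238,82),.006);s2=at(f,c(472,498),.006);l1=at(f,c(80,180),.006);l2=at(f,c(325,586),.006)
print('block',b,'farmid',fm)
print('side dirs',np.arctan2(*(s1-s2)[[1,0]]),np.linalg.norm(s1-s2),np.arctan2(*(l1-l2)[[1,0]]),np.linalg.norm(l1-l2), 'end',np.arctan2(*(l1-s1)[[1,0]])-np.pi/2,np.linalg.norm(l1-s1))
h=.665
print(np.arctan2(*(fm-b)[[1,0]]),np.linalg.norm(fm-b))
go([b[0],b[1],.12],.57)
"
```

```text
block [0.47682216 0.11100799 0.026     ] farmid [0.55093022 0.16419978 0.006     ]
side dirs 0.621366457767183 0.0967626821721591 0.618132555228714 0.09797450870236393 end 0.6220798943640977 0.03816922073052268
0.6225461521520486 0.09338827987368116
t 22.87 pos [0.4668 0.093  0.171 ] yaw 0.1128 j6 1.504 j1 0.042 F [-0.1  0.1  0.5] open 0.0855 tilt 0.0440
slide [ 0.0141 -0.0174  0.0502] rows 2.0
twist -0.4572 or 5.826 rows 3.6722516276172605
tilt radial -0.0411 tang -0.0155
```

Emit:
carry_out:
  steps:
    - {"slide":[0.014,-0.017,0.015],"twist":-0.12}
    - {"slide":[0.0,0.0,0.015],"twist":-0.12}
    - {"slide":[0.0,0.0,0.015],"twist":-0.12}
    - {"slide":[0.0,0.0,0.01],"twist":-0.12}
    - {"slide":[0.0,0.0,0.0],"twist":-0.02}

```text
t: 23.28
eef_pos: [0.4834, 0.1091, 0.1143]
eef_rot: [0.95, 0.31, -0.02, 0.002]
wrist_force: [-0.5, -1.5, 0.9]
opening: 0.0853
```

```bash
python3 hold.py; python3 hold.py .4768 .111 .06 .621;python3 -c "
from h import *
f=grab('wrist','w15'); print(bot.place_of('board_yellow','wrist'))"
```

```text
t 23.48 pos [0.4847 0.1093 0.1169] yaw 0.6233 j6 1.026 j1 0.073 F [-0.7 -0.   0.6] open 0.0853 tilt 0.0360
slide [-0.0034 -0.0057  0.0571] rows 2.0
twist 0.0023 or -6.2809 rows 0.0184186026384759
tilt radial -0.0331 tang -0.0142
[{'uv': [318.0, 389.6], 'confidence': 0.89}, {'uv': [309.9, 178.9], 'confidence': 0.85}, {'uv': [617.1, 260.9], 'confidence': 0.32}]
```

View pics/w15.png

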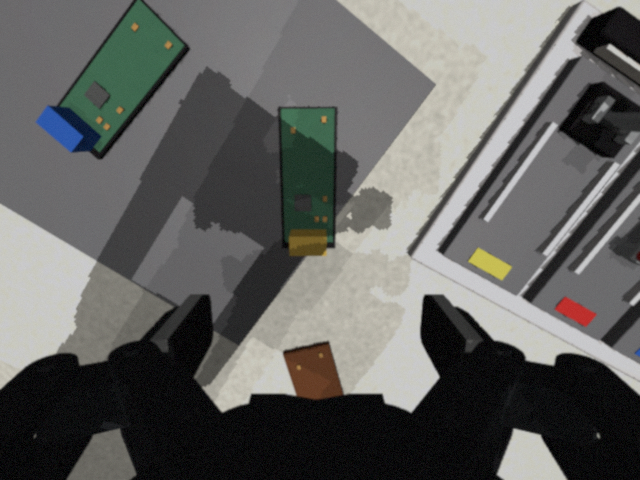

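```bash
python3 -c "
from h import *
f=grab('wrist')
b=at(f,(307.5,243),.026);print(b, at(f,(308,107),.006))
go([b[0],b[1],.009],.621)
"
```

```text
[0.47856171 0.11327239 0.026     ] [0.55181021 0.16536537 0.006     ]
t 23.63 pos [0.4846 0.1095 0.1173] yaw 0.6244 j6 1.026 j1 0.073 F [0.2 0.1 0.4] open 0.0853 tilt 0.0352
slide [ 0.001  -0.0061  0.1084] rows 3.0
twist 0.0034 or -6.2798 rows 0.027035177762917837
tilt radial -0.0322 tang -0.0142
```

Emit:
carry_out:
  hand: 0.45
  steps:
    - {"slide":[0.0,-0.0055,0.03],"twist":0.0}
    - {"slide":[0.0,0.0,0.03],"twist":0.0}

```text
t: 23.8
eef_pos: [0.487, 0.1135, 0.064]
eef_rot: [0.952, 0.306, -0.009, 0.005]
wrist_force: [0.1, -0.1, -1.2]
opening: 0.064
```

```bash
python3 hold.py; python3 -c "
from h import *
f=grab('wrist','w16')
go([.478,.112,.009],.621)"
```

```text
t 23.95 pos [0.4842 0.1129 0.0619] yaw 0.6227 j6 1.036 j1 0.080 F [-0.3 -0.6 -0.4] open 0.0467 tilt 0.0279
slide [-0.0041 -0.0029  0.053 ] rows 2.0
twist 0.0017 or -6.2815 rows 0.013651223892494525
tilt radial -0.0239 tang -0.0143
```

View pics/w16.png

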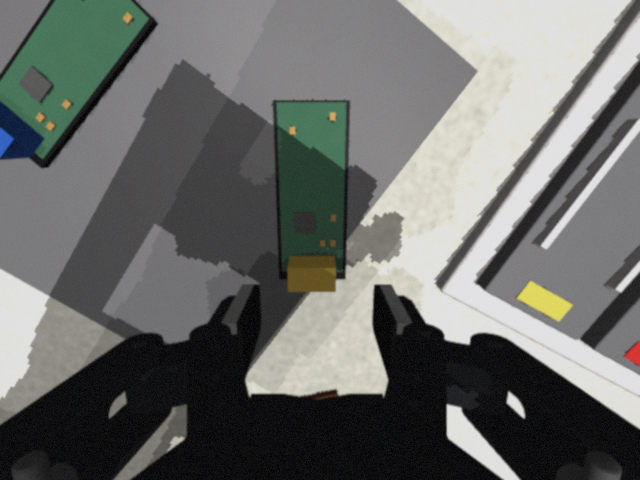

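```bash
python3 -c "
from h import *
f=grab('wrist')
b=at(f,(312,273),.026);print(b)
go([b[0],b[1],.0095],.621)
"
```

```text
[0.48088481 0.1134781  0.026     ]
t 24.00 pos [0.4856 0.113  0.0634] yaw 0.6227 j6 1.036 j1 0.080 F [-0.4 -0.1 -0.5] open 0.0471 tilt 0.0254
slide [-0.0022 -0.0032  0.054 ] rows 2.0
twist 0.0017 or -6.2815 rows 0.013606795215717693
tilt radial -0.0210 tang -0.0143
```

Emit:
carry_out:
  steps:
    - {"slide":[-0.001,-0.003,0.028],"twist":0.0}

```text
t: 24.08
eef_pos: [0.489, 0.1148, 0.0418]
eef_rot: [0.952, 0.306, -0.006, 0.006]
wrist_force: [1.5, 0.6, 0.5]
opening: 0.0469
```

```bash
python3 hold.py; python3 -c "
from h import *
f=grab('wrist','w17')
go([.4795,.1128,.0095],.621)"
```

```text
t 24.23 pos [0.4817 0.1143 0.0357] yaw 0.6227 j6 1.041 j1 0.083 F [-0.5 -0.  -0.3] open 0.0468 tilt 0.0271
slide [-0.002  -0.0001  0.0263] rows 1.0
twist 0.0017 or -6.2814 rows 0.014039180335494022
tilt radial -0.0231 tang -0.0142
```

View pics/w17.png

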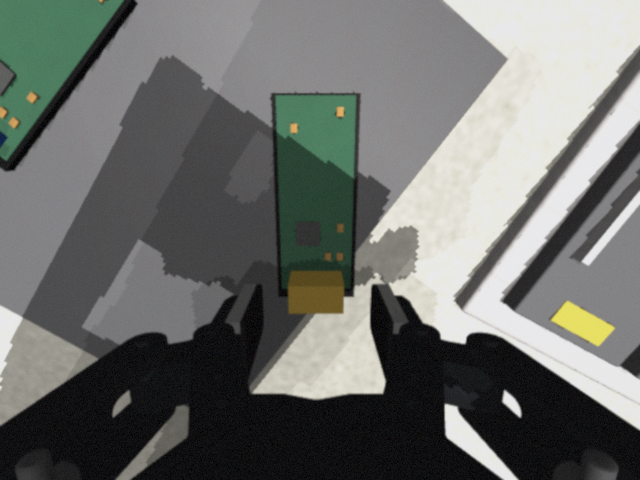

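```bash
python3 -c "
from h import *
f=grab('wrist')
b=at(f,(316,291),.026);print(b)
go([b[0],b[1],.0095],.621)
"
```

```text
[0.4808928  0.11398823 0.026     ]
t 24.28 pos [0.4828 0.1144 0.0366] yaw 0.6227 j6 1.040 j1 0.083 F [-0.2 -0.2  0.6] open 0.0470 tilt 0.0254
slide [-0.0011 -0.0008  0.0271] rows 1.0
twist 0.0017 or -6.2815 rows 0.01373505202417568
tilt radial -0.0210 tang -0.0142
```

Emit:
carry_out:
  steps:
    - {"slide":[-0.001,-0.0005,0.024],"twist":0.0}

```text
t: 24.37
eef_pos: [0.4868, 0.1143, 0.0182]
eef_rot: [0.952, 0.306, -0.007, 0.006]
wrist_force: [2.3, 0.6, 0.0]
opening: 0.047
```

```bash
python3 hold.py; python3 hold.py .481 .114 .0095 .621
```

```text
t 24.57 pos [0.4815 0.1138 0.0137] yaw 0.6227 j6 1.041 j1 0.082 F [-0.2 -0.5  0.9] open 0.0470 tilt 0.0253
slide [-0.0002 -0.0005  0.0042] rows 1.0
twist 0.0017 or -6.2815 rows 0.013591714807502337
tilt radial -0.0209 tang -0.0143
```

Emit:
carry_out:
  hand: 1.0
  steps:
    - {"slide":[0.0,0.0,0.005],"twist":0.0}
    - {"slide":[0.0,0.0,0.002],"twist":0.0}
    - {"slide":[0.0,0.0,0.001],"twist":0.0}

```text
t: 24.82
eef_pos: [0.4842, 0.1139, 0.0098]
eef_rot: [0.952, 0.306, -0.01, 0.005]
wrist_force: [-3.7, -0.7, 8.7]
opening: 0.0245
```

```bash
python3 hold.py; python3 hold.py .481 .114 .0095 .621
```

```text
t 25.02 pos [0.4842 0.1139 0.0098] yaw 0.6227 j6 1.041 j1 0.082 F [-1.5 -0.5  5.5] open 0.0244 tilt 0.0217
slide [-0.0025 -0.002   0.0004] rows 1.0
twist 0.0017 or -6.2815 rows 0.013922949084371326
tilt radial -0.0162 tang -0.0144
```

Emit:
carry_out:
  steps:
    - {"slide":[0.0,0.0,-0.03],"twist":0.0}

```text
t: 25.1
eef_pos: [0.48, 0.1139, 0.0354]
eef_rot: [0.952, 0.306, -0.014, 0.004]
wrist_force: [-0.8, -0.8, -0.6]
opening: 0.0243
```

```bash
python3 hold.py; python3 hold.py .4555 -.0121 .09 .1213
```

```text
t 25.30 pos [0.4859 0.1145 0.041 ] yaw 0.6227 j6 1.040 j1 0.083 F [-0.1  0.3 -1.4] open 0.0245 tilt 0.0196
slide [-0.0994  0.0854 -0.0467] rows 4.0
twist 0.5014 or -5.7818 rows 4.027248540706001
tilt radial -0.0134 tang -0.0144
```

Emit:
carry_out:
  steps:
    - {"slide":[0.0,0.0,-0.04],"twist":0.0}

```text
t: 25.38
eef_pos: [0.4792, 0.1143, 0.0732]
eef_rot: [0.952, 0.306, -0.016, 0.004]
wrist_force: [-1.7, -0.4, -1.4]
opening: 0.0247
```

```bash
python3 hold.py; python3 hold.py .4555 -.0121 .09 .1213; python3 -c "
from h import *
f=grab('wrist','w18')"
```

```text
t 25.58 pos [0.4868 0.1152 0.0814] yaw 0.6228 j6 1.040 j1 0.084 F [-0.8  0.4 -0.9] open 0.0243 tilt 0.0187
slide [-0.0998  0.0851 -0.0063] rows 4.0
twist 0.5015 or -5.7817 rows 4.028067477167103
tilt radial -0.0119 tang -0.0144
```

View pics/w18.png

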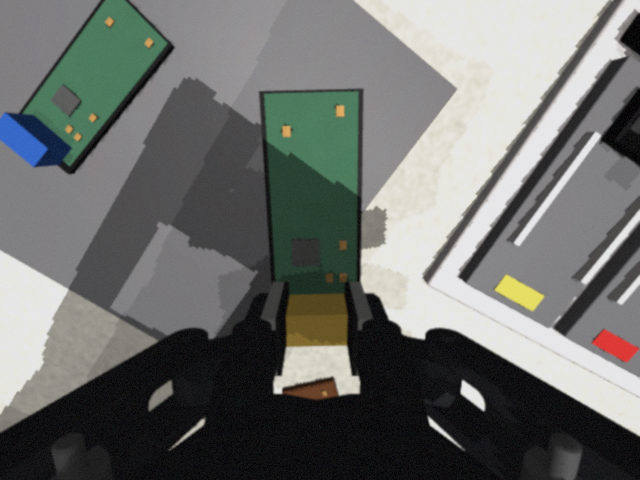

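```bash
python3 -c "
from h import *
f=grab('wrist')
z=.0775
P=[at(f,u,z) for u in [(262,92),(362,90),(360,291),(272,291)]]
print(np.array(P).round(4)); 
print('h',[np.arctan2(*(a-b)[[1,0]]).round(4) for a,b in [(P[1],P[2]),(P[0],P[3])]],'w',np.linalg.norm(P[0]-P[1]), np.linalg.norm(P[1]-P[2]))
y,M=yaw();m=(P[0]+P[1])/2; print('farmid in tool',M.T@(m-bot.sense()['eef_pos']))
"
```

```text
[[0.5427 0.1815 0.0775]
 [0.5656 0.1508 0.0775]
 [0.499  0.1004 0.0775]
 [0.476  0.1326 0.0775]]
h [np.float64(0.6481), np.float64(0.6323)] w 0.03821795865640165 0.08348199036513895
farmid in tool [ 0.0858542  -0.00131777  0.00046596]
```

Emit:
carry_out:
  steps:
    - {"slide":[-0.0173,0.0184,0.0],"twist":0.104}
    - {"slide":[-0.0153,0.0201,0.0],"twist":0.104}
    - {"slide":[-0.0131,0.0215,0.0],"twist":0.104}
    - {"slide":[-0.0108,0.0228,0.0],"twist":0.104}
    - {"slide":[-0.0084,0.0238,0.0],"twist":0.104}

```text
t: 26.1
eef_pos: [0.4613, -0.0094, 0.0743]
eef_rot: [0.999, 0.045, -0.014, 0.006]
wrist_force: [0.2, -0.4, -0.3]
opening: 0.0243
```

```bash
python3 hold.py; python3 -c "
from h import *
f=grab('wrist','w19')
go([.4704,-.0103,.06],.104)"
```

```text
t 26.25 pos [ 0.4616 -0.0097  0.0744] yaw 0.0930 j6 1.308 j1 -0.179 F [-0.1 -0.2 -0. ] open 0.0243 tilt 0.0304
slide [0.0091 0.0013 0.0142] rows 1.0
twist -0.011 or 6.2722 rows 0.08843452280763411
tilt radial -0.0248 tang -0.0176
```

View pics/w19.png

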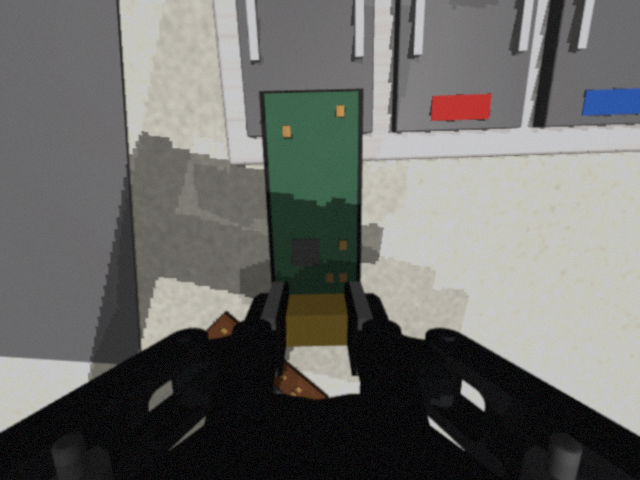

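Emit:
carry_out:
  steps:
    - {"slide":[0.005,0.001,0.012],"twist":-0.011}
    - {"slide":[0.004,0.0,0.012],"twist":0.0}

```text
t: 26.42
eef_pos: [0.4707, -0.0096, 0.0503]
eef_rot: [0.998, 0.053, -0.013, 0.005]
wrist_force: [-1.6, 0.2, -0.9]
opening: 0.0244
```

```bash
python3 hold.py; python3 -c "
from h import *
f=grab('wrist','w20')
go([.4704,-.0103,.037],.104)"
```

```text
t 26.57 pos [ 0.4694 -0.009   0.0497] yaw 0.1065 j6 1.299 j1 -0.175 F [ 0.6 -0.3 -0.6] open 0.0243 tilt 0.0315
slide [0.0012 0.0013 0.0126] rows 1.0
twist 0.0025 or -6.2806 rows 0.0204417110325296
tilt radial -0.0266 tang -0.0168
```

View pics/w20.png

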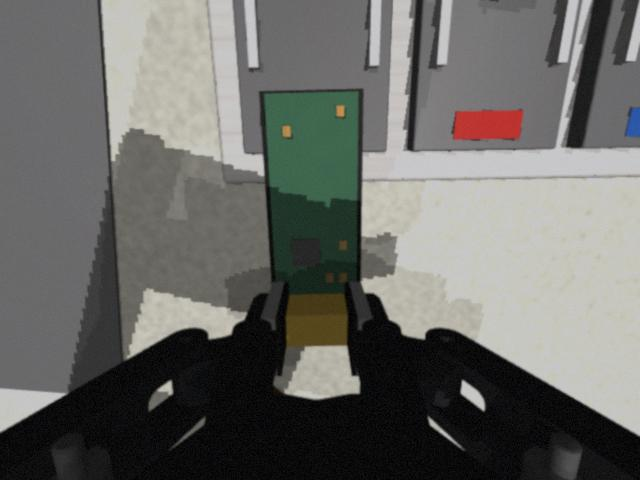

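Emit:
carry_out:
  steps:
    - {"slide":[0.002,0.001,0.011],"twist":0.0}

```text
t: 26.65
eef_pos: [0.4726, -0.0094, 0.0402]
eef_rot: [0.998, 0.054, -0.014, 0.005]
wrist_force: [0.1, 0.3, 0.1]
opening: 0.0244
```

```bash
python3 hold.py; python3 -c "
from h import *
f=grab('wrist','w20')
go([.5449,-.0012,.037],.104)"
```

```text
t 26.80 pos [ 0.4703 -0.0092  0.0383] yaw 0.1079 j6 1.298 j1 -0.175 F [-0.2  0.6 -0.7] open 0.0243 tilt 0.0331
slide [ 0.075   0.0001 -0.0012] rows 2.0
twist 0.0039 or -6.2793 rows 0.030938044575693862
tilt radial -0.0286 tang -0.0167
```

Emit:
carry_out:
  steps:
    - {"slide":[0.025,0.0,-0.0005],"twist":0.0}

```text
t: 26.88
eef_pos: [0.491, -0.0058, 0.037]
eef_rot: [0.998, 0.054, -0.019, 0.004]
wrist_force: [0.7, -0.3, -0.8]
opening: 0.0243
```

```bash
python3 hold.py; python3 -c "
from h import *
f=grab('wrist','w21')
go([.5449,-.0012,.037],.104)"
```

```text
t 27.03 pos [ 0.4967 -0.0063  0.0389] yaw 0.1088 j6 1.312 j1 -0.161 F [0.2 0.3 0.3] open 0.0244 tilt 0.0316
slide [0.0486 0.0002 0.0005] rows 2.0
twist 0.0048 or -6.2784 rows 0.03847011738986864
tilt radial -0.0271 tang -0.0162
```

View pics/w21.png

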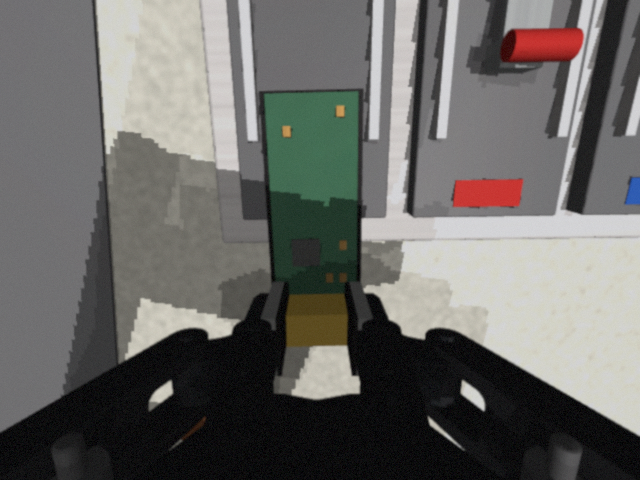

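Emit:
carry_out:
  steps:
    - {"slide":[0.025,0.0,0.0],"twist":0.003}

```text
t: 27.12
eef_pos: [0.5169, -0.003, 0.037]
eef_rot: [0.998, 0.053, -0.018, 0.005]
wrist_force: [0.1, -0.7, -1.5]
opening: 0.0246
```

```bash
python3 hold.py; python3 -c "
from h import *
go([.5449,-.0012,.037],.104)"
```

```text
t 27.22 pos [ 0.5239 -0.0035  0.0393] yaw 0.1063 j6 1.327 j1 -0.147 F [-0.2 -0.4  0. ] open 0.0242 tilt 0.0287
slide [ 0.0212 -0.0001  0.0017] rows 1.0
twist 0.0023 or -6.2809 rows 0.018171848169384462
tilt radial -0.0240 tang -0.0157
```

Emit:
carry_out:
  steps:
    - {"slide":[0.018,0.0,0.0005],"twist":0.0}

```text
t: 27.3
eef_pos: [0.5389, -0.0013, 0.0378]
eef_rot: [0.998, 0.053, -0.015, 0.005]
wrist_force: [-0.3, 0.7, -1.1]
opening: 0.0243
```

```bash
python3 hold.py; python3 -c "
from h import *
f=grab('wrist','w22')
go([.5449,-.0012,.037],.104)"
```

```text
t 27.45 pos [ 0.5421 -0.0016  0.039 ] yaw 0.1068 j6 1.335 j1 -0.139 F [ 0.5 -0.6 -0.3] open 0.0244 tilt 0.0281
slide [ 0.0029 -0.0001  0.0019] rows 1.0
twist 0.0028 or -6.2803 rows 0.02278186786209572
tilt radial -0.0234 tang -0.0156
```

View pics/w22.png

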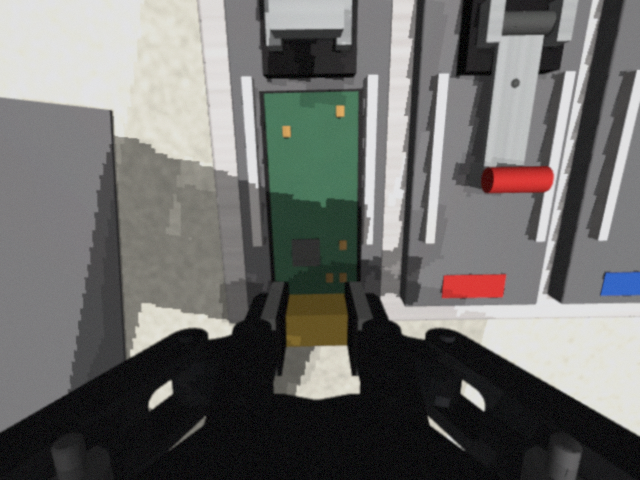

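Emit:
carry_out:
  steps:
    - {"slide":[0.003,0.0,0.002],"twist":0.0}

```text
t: 27.53
eef_pos: [0.5439, -0.0012, 0.0371]
eef_rot: [0.998, 0.054, -0.014, 0.005]
wrist_force: [0.6, -0.3, -1.5]
opening: 0.0245
```

```bash
python3 hold.py; python3 hold.py .5449 -.0012 .037 .104
```

```text
t 27.73 pos [ 0.5442 -0.0013  0.0368] yaw 0.1068 j6 1.336 j1 -0.138 F [ 0.5 -0.7 -0.7] open 0.0245 tilt 0.0288
slide [ 0.0007 -0.     -0.0002] rows 1.0
twist 0.0028 or -6.2804 rows 0.022649515961618565
tilt radial -0.0242 tang -0.0156
```

Emit:
carry_out:
  steps:
    - {"slide":[0.004,0.0,0.0015],"twist":0.0}

```text
t: 27.82
eef_pos: [0.5475, -0.0009, 0.0353]
eef_rot: [0.998, 0.053, -0.014, 0.005]
wrist_force: [0.1, -0.5, -0.8]
opening: 0.0241
```

```bash
python3 hold.py; python3 hold.py .5449 -.0012 .037 .104
```

```text
t 28.02 pos [ 0.5481 -0.0009  0.0351] yaw 0.1068 j6 1.337 j1 -0.136 F [ 0.5 -0.1 -0.9] open 0.0245 tilt 0.0290
slide [-0.0033 -0.0001 -0.0018] rows 1.0
twist 0.0028 or -6.2803 rows 0.022804075101769836
tilt radial -0.0244 tang -0.0156
```

Emit:
carry_out:
  steps:
    - {"slide":[0.003,0.0,0.0],"twist":0.0}

```text
t: 28.1
eef_pos: [0.5493, -0.0005, 0.0345]
eef_rot: [0.998, 0.054, -0.015, 0.005]
wrist_force: [-11.4, -1.1, 1.7]
opening: 0.0245
```

```bash
python3 hold.py; python3 hold.py .5449 -.0012 .037 .104
```

```text
t 28.30 pos [ 5.492e-01 -5.000e-04  3.410e-02] yaw 0.1069 j6 1.339 j1 -0.135 F [-5.8 -1.4  0.8] open 0.0243 tilt 0.0330
slide [-0.0044  0.0003 -0.0027] rows 1.0
twist 0.0029 or -6.2803 rows 0.023434873913926277
tilt radial -0.0289 tang -0.0159
```

Emit:
carry_out:
  steps:
    - {"slide":[0.003,0.0,0.0],"twist":0.0}

```text
t: 28.38
eef_pos: [0.5491, -0.0002, 0.0331]
eef_rot: [0.998, 0.054, -0.019, 0.005]
wrist_force: [-12.4, -2.5, 4.6]
opening: 0.0244
```

```bash
python3 hold.py; python3 hold.py .5449 -.0012 .037 .104; python3 -c "
from h import *
f=grab('wrist','w23')"
```

```text
t 28.58 pos [ 5.492e-01 -1.000e-04  3.280e-02] yaw 0.1069 j6 1.340 j1 -0.134 F [-8.3 -0.7  2.1] open 0.0244 tilt 0.0393
slide [-0.0046  0.0006 -0.004 ] rows 1.0
twist 0.0029 or -6.2802 rows 0.02363340035036947
tilt radial -0.0356 tang -0.0166
```

View pics/w23.png

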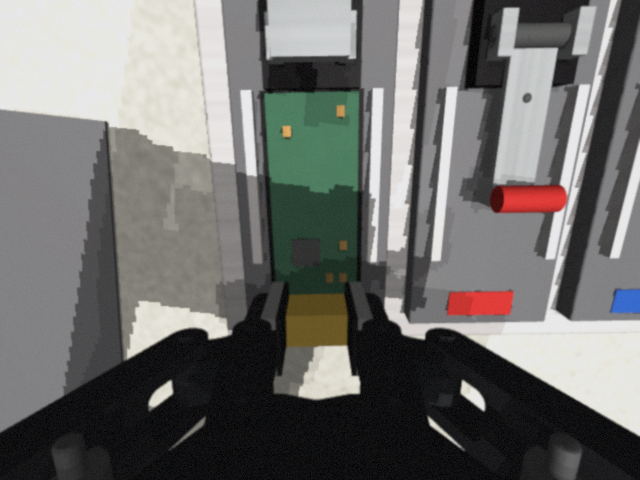

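Emit:
carry_out:
  hand: 0.45
  steps:
    - {"slide":[0.0,0.0,0.0],"twist":0.0}
    - {"slide":[0.0,0.0,0.0],"twist":0.0}
    - {"slide":[0.0,0.0,0.0],"twist":0.0}

```text
t: 28.88
eef_pos: [0.5491, -0.0001, 0.0325]
eef_rot: [0.998, 0.053, -0.019, 0.005]
wrist_force: [0.2, 0.5, -0.3]
opening: 0.0469
```

```bash
python3 hold.py; python3 hold.py .6508 .0118 .12 .1213
```

```text
t 29.08 pos [ 5.491e-01 -2.000e-04  3.270e-02] yaw 0.1068 j6 1.340 j1 -0.134 F [-0.2 -0.8  0.3] open 0.0469 tilt 0.0397
slide [ 0.0989 -0.0004 -0.0913] rows 4.0
twist -0.0145 or 6.2687 rows 0.11645590680616398
tilt radial -0.0360 tang -0.0166
```

Emit:
carry_out:
  steps:
    - {"slide":[0.0,0.0,-0.035],"twist":0.0}

```text
t: 29.17
eef_pos: [0.5449, 0.0009, 0.0613]
eef_rot: [0.998, 0.053, -0.025, 0.004]
wrist_force: [-0.0, -0.7, -0.5]
opening: 0.047
```

```bash
python3 hold.py; python3 hold.py .6508 .0118 .12 .1213;  python3 -c "
from h import *
f=grab('wrist','w24')"
```

```text
t 29.37 pos [5.518e-01 2.000e-04 6.910e-02] yaw 0.1069 j6 1.340 j1 -0.133 F [-0.1  0.7  0. ] open 0.0470 tilt 0.0368
slide [ 0.0978 -0.0006 -0.0545] rows 3.0
twist -0.0144 or 6.2688 rows 0.11547704989783523
tilt radial -0.0328 tang -0.0165
```

View pics/w24.png

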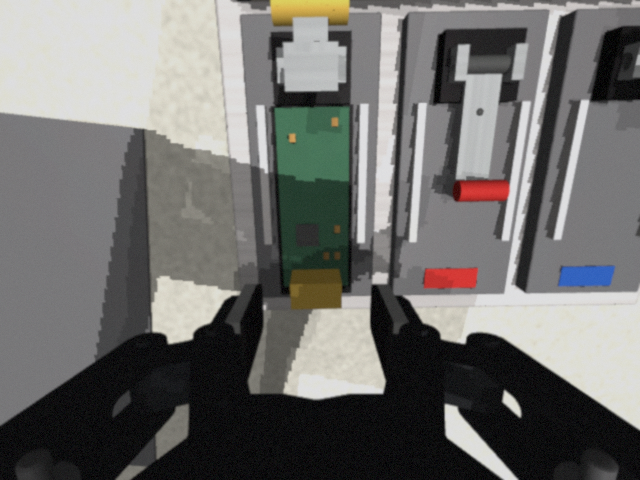

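Emit:
carry_out:
  steps:
    - {"slide":[0.0,0.0,-0.04],"twist":-0.014}
    - {"slide":[0.01,0.0,-0.04],"twist":0.0}
    - {"slide":[0.035,0.0,0.0],"twist":0.0}
    - {"slide":[0.035,0.0,0.0],"twist":0.0}

```text
t: 29.75
eef_pos: [0.6253, 0.0115, 0.1407]
eef_rot: [0.998, 0.06, -0.027, 0.003]
wrist_force: [0.4, -0.5, 0.1]
opening: 0.0471
```

```bash
python3 hold.py; python3 hold.py .655 .0118 .12 .1213;  python3 -c "
from h import *
f=grab('wrist','w25')"
```

```text
t 29.95 pos [0.6242 0.0116 0.138 ] yaw 0.1215 j6 1.355 j1 -0.099 F [-0.7  0.6  0.2] open 0.0469 tilt 0.0579
slide [0.0316 0.0035 0.0162] rows 1.0
twist 0.0002 or -6.283 rows 0.0014752237572461106
tilt radial -0.0558 tang -0.0153
```

View pics/w25.png

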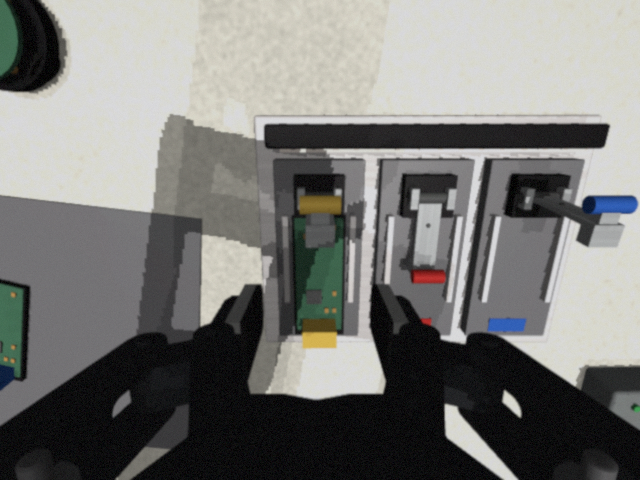

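```bash
python3 hold.py; python3 -c "
from h import *
f=grab('wrist')
print(at(f,(320,204),.094),at(f,(612,204),.094))
g=at(f,(320,204),.094)
go([g[0],g[1],.08],.1213)"
```

```text
[0.6564699  0.01269234 0.094     ] [ 0.67501722 -0.14223832  0.094     ]
t 30.15 pos [0.6236 0.0114 0.1392] yaw 0.1210 j6 1.355 j1 -0.100 F [ 0.1  0.4 -0.5] open 0.0471 tilt 0.0566
slide [0.0361 0.0025 0.0573] rows 2.0
twist -0.0003 or 6.2828 rows 0.002709255609168707
tilt radial -0.0544 tang -0.0153
```

Emit:
carry_out:
  steps:
    - {"slide":[0.018,0.001,0.0],"twist":0.0}
    - {"slide":[0.018,0.001,0.008],"twist":0.0}
    - {"slide":[0.0,0.0,0.018],"twist":0.0}

```text
t: 30.4
eef_pos: [0.6591, 0.013, 0.1157]
eef_rot: [0.998, 0.06, -0.025, 0.004]
wrist_force: [0.5, -0.6, -0.5]
opening: 0.0468
```

```bash
python3 hold.py; python3 hold.py .6565 .0127 .081 .1213
```

```text
t 30.60 pos [0.6547 0.0133 0.1127] yaw 0.1204 j6 1.363 j1 -0.092 F [-0.1 -0.8  0.3] open 0.0467 tilt 0.0586
slide [0.0036 0.0007 0.0315] rows 1.0
twist -0.0009 or 6.2822 rows 0.0075241568207450845
tilt radial -0.0565 tang -0.0151
```

Emit:
carry_out:
  steps:
    - {"slide":[0.004,0.001,0.015],"twist":0.0}
    - {"slide":[0.0,0.0,0.015],"twist":0.0}

```text
t: 30.77
eef_pos: [0.6601, 0.0121, 0.087]
eef_rot: [0.998, 0.06, -0.025, 0.004]
wrist_force: [0.1, 1.1, -1.0]
opening: 0.0473
```

```bash
python3 hold.py; python3 hold.py .6565 .0127 .081 .1213;  python3 -c "
from h import *
f=grab('wrist','w26')"
```

```text
t 30.97 pos [0.6585 0.0124 0.0857] yaw 0.1204 j6 1.363 j1 -0.093 F [ 0.3 -0.5  0.1] open 0.0473 tilt 0.0539
slide [-0.0017 -0.0006  0.0048] rows 1.0
twist -0.0009 or 6.2823 rows 0.007388333326100061
tilt radial -0.0517 tang -0.0152
```

View pics/w26.png

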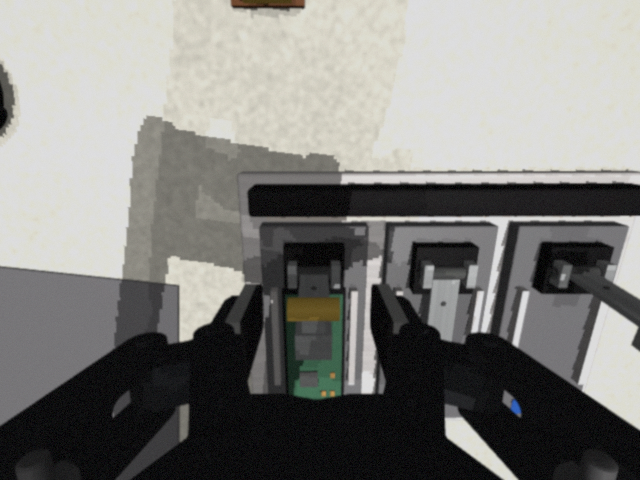

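Emit:
carry_out:
  hand: 1.0
  steps:
    - {"slide":[-0.002,0.0,0.005],"twist":0.0}
    - {"slide":[0.0,0.0,0.001],"twist":0.0}
    - {"slide":[0.0,0.0,0.0],"twist":0.0}
    - {"slide":[0.0,0.0,0.0],"twist":0.0}

```text
t: 31.35
eef_pos: [0.6573, 0.0136, 0.0821]
eef_rot: [0.998, 0.061, -0.025, 0.003]
wrist_force: [1.1, -1.5, -2.0]
opening: 0.0199
```

```bash
python3 hold.py; python3 hold.py .6565 .0127 .081 .1213;  python3 -c "
from h import *
f=grab('wrist','w27')"
```

```text
t 31.55 pos [0.6574 0.0135 0.0821] yaw 0.1206 j6 1.362 j1 -0.093 F [-0.5  1.5 -0.2] open 0.0194 tilt 0.0502
slide [-0.001   0.0007  0.0011] rows 1.0
twist -0.0007 or 6.2825 rows 0.005783767527084449
tilt radial -0.0486 tang -0.0126
```

View pics/w27.png

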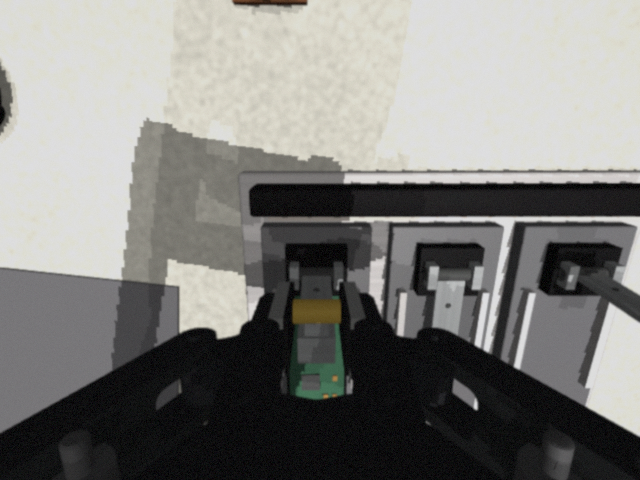

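Emit:
carry_out:
  steps:
    - {"slide":[-0.0165,0.0,0.0012],"twist":0.0}
    - {"slide":[-0.0155,0.0,0.0058],"twist":0.0}

```text
t: 31.77
eef_pos: [0.6322, 0.0104, 0.0799]
eef_rot: [0.998, 0.06, -0.017, 0.002]
wrist_force: [4.2, 4.0, 9.2]
opening: 0.0192
```

```bash
python3 hold.py; python3 hold.py .6249 .0096 .0764 .1213
```

```text
t 31.97 pos [0.6309 0.0103 0.0797] yaw 0.1208 j6 1.352 j1 -0.103 F [2.3 4.  5. ] open 0.0194 tilt 0.0380
slide [-0.0059 -0.0001  0.0035] rows 1.0
twist -0.0005 or 6.2827 rows 0.00420571463525134
tilt radial -0.0364 tang -0.0108
```

Emit:
carry_out:
  steps:
    - {"slide":[-0.012,0.0,0.007],"twist":0.0}
    - {"slide":[-0.009,0.0,0.0075],"twist":0.0}

```text
t: 32.13
eef_pos: [0.6174, 0.0086, 0.0733]
eef_rot: [0.998, 0.06, -0.01, 0.002]
wrist_force: [-5.5, 4.2, 17.4]
opening: 0.0196
```

```bash
python3 hold.py; python3 hold.py .6014 .0066 .0533 .1213
```

```text
t 32.33 pos [0.6168 0.0086 0.073 ] yaw 0.1202 j6 1.345 j1 -0.110 F [-2.1  2.4 12.7] open 0.0193 tilt 0.0220
slide [-0.0151  0.0001  0.0201] rows 1.0
twist -0.0011 or 6.282 rows 0.009163310835115462
tilt radial -0.0206 tang -0.0079
```

Emit:
carry_out:
  steps:
    - {"slide":[-0.009,0.0,0.006],"twist":0.0}
    - {"slide":[-0.009,0.0,0.012],"twist":0.0}

```text
t: 32.5
eef_pos: [0.606, 0.0072, 0.0632]
eef_rot: [0.998, 0.06, -0.003, 0.002]
wrist_force: [-18.0, 7.4, 25.3]
opening: 0.0194
```

```bash
python3 hold.py; python3 hold.py .6014 .0066 .0533 .1213
```

```text
t 32.70 pos [0.6034 0.007  0.0605] yaw 0.1196 j6 1.338 j1 -0.116 F [-7.1  1.6 11.9] open 0.0194 tilt 0.0117
slide [-0.0019  0.0001  0.0073] rows 1.0
twist -0.0017 or 6.2815 rows 0.013559030226955591
tilt radial -0.0103 tang -0.0056
```

Emit:
carry_out:
  steps:
    - {"slide":[-0.003,0.0,0.009],"twist":0.0}
    - {"slide":[-0.003,0.0,0.008],"twist":0.0}

```text
t: 32.87
eef_pos: [0.5985, 0.0063, 0.0492]
eef_rot: [0.998, 0.06, -0.005, 0.002]
wrist_force: [-1.5, 4.3, 5.6]
opening: 0.0191
```

```bash
python3 hold.py; python3 hold.py .5973 .0062 .0433 .1213
```

```text
t 33.07 pos [0.5984 0.0063 0.0484] yaw 0.1197 j6 1.336 j1 -0.118 F [-5.5  2.   8.2] open 0.0198 tilt 0.0100
slide [-0.001  -0.      0.0052] rows 1.0
twist -0.0016 or 6.2816 rows 0.01293526292574427
tilt radial -0.0085 tang -0.0052
```

Emit:
carry_out:
  steps:
    - {"slide":[-0.001,0.0,0.005],"twist":0.0}

```text
t: 33.15
eef_pos: [0.5971, 0.0062, 0.0454]
eef_rot: [0.998, 0.06, -0.005, 0.002]
wrist_force: [-7.7, 1.3, 10.2]
opening: 0.0197
```

```bash
python3 hold.py; python3 hold.py .5973 .0062 .0433 .1213
```

```text
t 33.35 pos [0.5967 0.0061 0.0444] yaw 0.1197 j6 1.335 j1 -0.119 F [-6.7  1.1  8.3] open 0.0196 tilt 0.0114
slide [ 0.0006 -0.      0.0011] rows 1.0
twist -0.0016 or 6.2816 rows 0.012993730710849447
tilt radial -0.0101 tang -0.0054
```

Emit:
carry_out:
  hand: 0.45
  steps:
    - {"slide":[0.0,0.0,0.0],"twist":0.0}
    - {"slide":[0.0,0.0,0.0],"twist":0.0}
    - {"slide":[0.0,0.0,0.0],"twist":0.0}

```text
t: 33.6
eef_pos: [0.5975, 0.0053, 0.0455]
eef_rot: [0.998, 0.06, -0.004, 0.002]
wrist_force: [0.3, 0.5, -0.5]
opening: 0.0469
```

Emit:
carry_out:
  steps:
    - {"slide":[0.0,0.0,-0.03],"twist":0.0}
    - {"slide":[0.0,0.0,-0.04],"twist":0.0}

```text
t: 33.77
eef_pos: [0.5914, 0.0058, 0.107]
eef_rot: [0.998, 0.059, -0.013, 0.001]
wrist_force: [0.8, -0.1, 0.8]
opening: 0.0468
```

```bash
python3 hold.py; python3 hold.py .45 .28 .17 .0;  python3 -c "
from h import *
f=grab('wrist','w28')"
```

```text
t 33.97 pos [0.5951 0.0055 0.111 ] yaw 0.1188 j6 1.335 j1 -0.119 F [-0.6  0.8 -0.5] open 0.0468 tilt 0.0166
slide [-0.1125 -0.2896 -0.058 ] rows 8.0
twist 0.1188 or -6.1644 rows 0.9539502418713448
tilt radial -0.0153 tang -0.0066
```

View pics/w28.png

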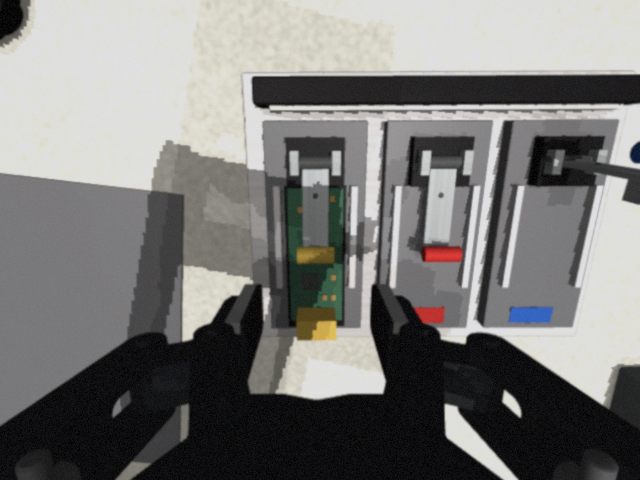

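Emit:
carry_out:
  hand: 0.0
  steps:
    - {"slide":[-0.01,0.0,-0.035],"twist":0.0}
    - {"slide":[-0.014,-0.037,-0.01],"twist":0.0}
    - {"slide":[-0.014,-0.037,0.0],"twist":0.0}

```text
t: 34.27
eef_pos: [0.5463, 0.0698, 0.1489]
eef_rot: [0.998, 0.055, -0.015, 0.002]
wrist_force: [-0.4, 0.4, -0.8]
opening: 0.0803
```

```bash
python3 hold.py .45 .26 .17 .0
```

```text
t 34.37 pos [0.5441 0.0737 0.1478] yaw 0.1169 j6 1.449 j1 -0.007 F [ 0.8 -0.3  0.3] open 0.0851 tilt 0.0327
slide [-0.0724 -0.196  -0.0198] rows 6.0
twist 0.1169 or -6.1663 rows 0.9386846654067827
tilt radial -0.0325 tang -0.0039
```

Emit:
carry_out:
  steps:
    - {"slide":[-0.014,-0.037,0.0],"twist":0.02}
    - {"slide":[-0.014,-0.037,0.0],"twist":0.02}
    - {"slide":[-0.014,-0.037,0.0],"twist":0.02}
    - {"slide":[-0.014,-0.037,0.0],"twist":0.02}

```text
t: 34.7
eef_pos: [0.475, 0.2115, 0.1435]
eef_rot: [1.0, 0.013, -0.019, 0.004]
wrist_force: [1.1, 0.7, -0.3]
opening: 0.0857
```

```bash
python3 hold.py;python3 hold.py .45 .26 .17 .0; python3 -c "
from h import *
f=grab('wrist','w29')
print([(np.round(d['uv']),d['confidence'],at(f,d['uv'],.002)) for d in bot.place_of('board_blue','wrist')])"
```

```text
t 34.90 pos [0.4756 0.2114 0.1438] yaw 0.0310 j6 1.805 j1 0.266 F [ 0.3 -0.5 -0.1] open 0.0856 tilt 0.0385
slide [-0.025  -0.0492 -0.0257] rows 2.0
twist 0.031 or -6.2522 rows 0.2487949928498293
tilt radial -0.0385 tang 0.0013
[(array([237., 202.]), 0.66, array([0.48981263, 0.2748034 , 0.002     ]))]
```

View pics/w29.png

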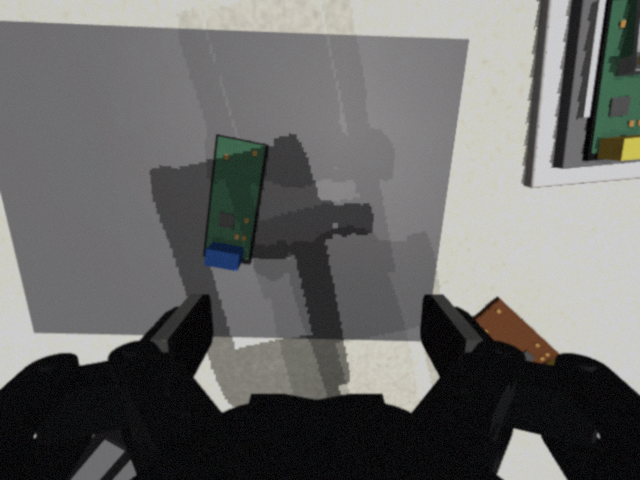

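```bash
python3 -c "
from h import *
f=grab('wrist','w30');crop(f,'w30c',(237,200),140,160,4)
"
```

```text
crop origin 167 120
```

View pics/w30c.png

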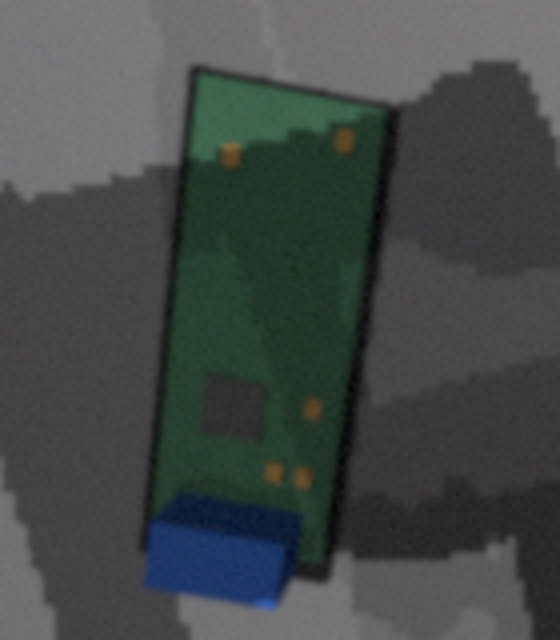

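```bash
python3 -c "
from h import *
f=grab('wrist')
c=lambda u,v:(167+u/4,120+v/4)
b=at(f,c(214,563),.026)
s1=at(f,c(392,106),.006);s2=at(f,c(330,563),.006);l1=at(f,c(195,70),.006);l2=at(f,c(148,540),.006)
fm=(s1+l1)/2
print('block',b,'farmid',fm)
print('side dirs',np.arctan2(*(s1-s2)[[1,0]]),np.arctan2(*(l1-l2)[[1,0]]), 'end',np.arctan2(*(l1-s1)[[1,0]])-np.pi/2,np.linalg.norm(l1-s1))
print(np.arctan2(*(fm-b)[[1,0]]),np.linalg.norm(fm-b))
go([b[0],b[1],.11],-.163)
"
```

```text
block [0.44921255 0.28322569 0.026     ] farmid [0.53930222 0.26803828 0.006     ]
side dirs -0.15615086286143584 -0.16169166350476924 end -0.14937920382554193 0.03790091536613347
-0.16701072552592733 0.09352435679490471
t 35.10 pos [0.4771 0.2098 0.1448] yaw 0.0262 j6 1.806 j1 0.262 F [ 0.6  0.6 -0.3] open 0.0852 tilt 0.0369
slide [-0.0247 -0.0744  0.0352] rows 3.0
twist 0.1892 or -6.094 rows 1.5194095430074586
tilt radial -0.0369 tang 0.0016
```

Emit:
carry_out:
  steps:
    - {"slide":[-0.008,-0.025,0.01],"twist":0.09}
    - {"slide":[-0.008,-0.025,0.01],"twist":0.09}
    - {"slide":[-0.006,-0.025,0.01],"twist":0.005}

```text
t: 35.35
eef_pos: [0.4647, 0.2802, 0.1164]
eef_rot: [0.996, -0.09, -0.015, 0.005]
wrist_force: [0.2, 0.3, 0.1]
opening: 0.0854
```

```bash
python3 hold.py;python3 hold.py .449 .283 .06 -.16; python3 -c "
from h import *
f=grab('wrist','w31')"
```

```text
t 35.55 pos [0.4641 0.2801 0.116 ] yaw -0.1715 j6 2.136 j1 0.395 F [ 0.2 -0.1  0.4] open 0.0854 tilt 0.0332
slide [-0.0137 -0.0011  0.0564] rows 2.0
twist -0.0115 or 6.2717 rows 0.091991887104617
tilt radial -0.0330 tang 0.0038
```

View pics/w31.png

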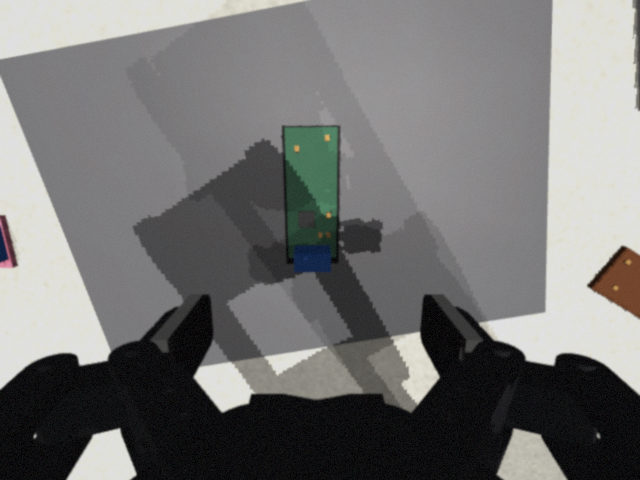

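```bash
python3 -c "
from h import *
f=grab('wrist')
b=at(f,(312,260),.026);print(b)
P=[at(f,u,.006) for u in [(283,126),(340,126),(338,262),(287,262)]];print([np.arctan2(*(a-b)[[1,0]]).round(4) for a,b in [(P[1],P[2]),(P[0],P[3])]])
go([b[0],b[1],.036],-.165)"
```

```text
[0.45063836 0.2831298  0.026     ]
[np.float64(-0.1682), np.float64(-0.1694)]
t 35.65 pos [0.4646 0.2798 0.1167] yaw -0.1726 j6 2.136 j1 0.394 F [ 0.2  0.8 -0.4] open 0.0857 tilt 0.0318
slide [-0.012  -0.002   0.0811] rows 2.0
twist -0.0076 or 6.2756 rows 0.060751086266531744
tilt radial -0.0316 tang 0.0039
```

Emit:
carry_out:
  hand: 0.45
  steps:
    - {"slide":[-0.006,-0.001,0.028],"twist":-0.003}
    - {"slide":[-0.006,-0.001,0.028],"twist":0.0}
    - {"slide":[-0.004,0.0,0.02],"twist":0.0}

```text
t: 35.9
eef_pos: [0.4559, 0.2832, 0.0475]
eef_rot: [0.996, -0.087, -0.007, 0.002]
wrist_force: [-0.4, 0.6, -0.2]
opening: 0.0516
```

```bash
python3 hold.py;python3 hold.py .4506 .2831 .0095 -.168; python3 -c "
from h import *
f=grab('wrist','w32')"
```

```text
t 36.10 pos [0.4557 0.2834 0.0485] yaw -0.1736 j6 2.149 j1 0.407 F [-0.2  0.3  0.8] open 0.0474 tilt 0.0159
slide [-0.0044  0.0009  0.0391] rows 1.0
twist -0.0056 or 6.2776 rows 0.044863027629331295
tilt radial -0.0156 tang 0.0034
```

View pics/w32.png

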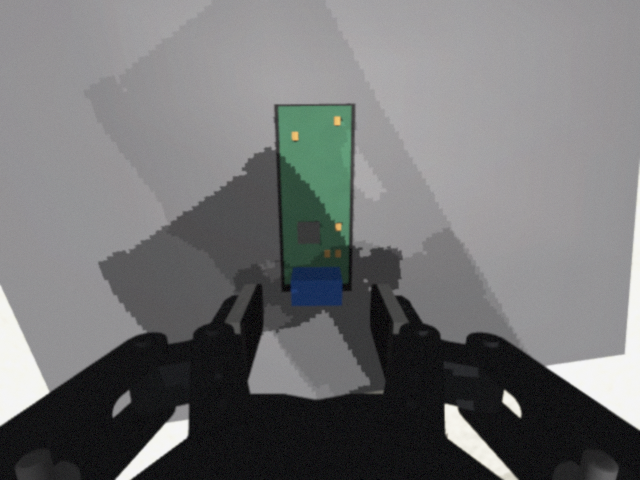

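```bash
python3 -c "
from h import *
f=grab('wrist')
b=at(f,(317,285),.026);print(b)
go([b[0],b[1],.0095],-.17)"
```

```text
[0.45326771 0.2830333  0.026     ]
t 36.20 pos [0.457  0.2842 0.0498] yaw -0.1733 j6 2.150 j1 0.408 F [ 0.5 -0.3 -0.3] open 0.0472 tilt 0.0129
slide [-0.0029  0.0016  0.0404] rows 1.0
twist -0.0033 or 6.2799 rows 0.026412278351038536
tilt radial -0.0124 tang 0.0034
```

Emit:
carry_out:
  steps:
    - {"slide":[-0.003,0.0005,0.02],"twist":0.0}

```text
t: 36.28
eef_pos: [0.4587, 0.2859, 0.0351]
eef_rot: [0.996, -0.087, -0.002, -0.001]
wrist_force: [-0.2, -0.2, 0.3]
opening: 0.047
```

```bash
python3 hold.py;python3 hold.py .4513 .2832 .0095 -.168
```

```text
t 36.48 pos [0.4541 0.2842 0.0307] yaw -0.1734 j6 2.152 j1 0.410 F [ 0.3 -0.5  1. ] open 0.0468 tilt 0.0125
slide [-0.0023  0.0014  0.0213] rows 1.0
twist -0.0054 or 6.2778 rows 0.04327075184817228
tilt radial -0.0121 tang 0.0035
```

Emit:
carry_out:
  steps:
    - {"slide":[-0.0015,0.001,0.018],"twist":0.0}

```text
t: 36.57
eef_pos: [0.4562, 0.2852, 0.0171]
eef_rot: [0.996, -0.087, -0.002, -0.001]
wrist_force: [1.8, 0.9, 0.6]
opening: 0.0469
```

```bash
python3 hold.py;python3 hold.py .452 .2832 .0095 -.168; python3 -c "
from h import *
f=grab('wrist','w33')"
```

```text
t 36.77 pos [0.4523 0.2835 0.0134] yaw -0.1732 j6 2.152 j1 0.410 F [-0.2 -0.2  0.5] open 0.0469 tilt 0.0126
slide [-0.0002  0.0004  0.0039] rows 1.0
twist -0.0052 or 6.2779 rows 0.0421433774234112
tilt radial -0.0121 tang 0.0034
```

View pics/w33.png

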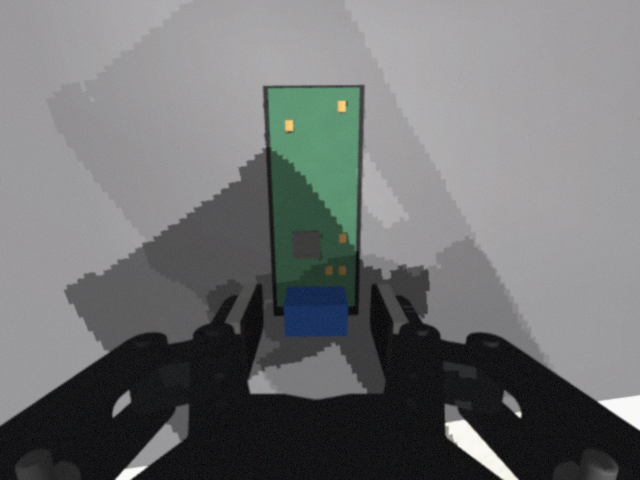

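Emit:
carry_out:
  hand: 1.0
  steps:
    - {"slide":[0.0,0.0,0.005],"twist":0.0}
    - {"slide":[0.0,0.0,0.002],"twist":0.0}
    - {"slide":[0.0,0.0,0.001],"twist":0.0}

```text
t: 37.07
eef_pos: [0.4547, 0.2847, 0.009]
eef_rot: [0.996, -0.086, -0.004, 0.0]
wrist_force: [-5.2, -1.0, 11.2]
opening: 0.0245
```

```bash
python3 hold.py;python3 hold.py .452 .2832 .0095 -.168
```

```text
t 37.27 pos [0.4547 0.2847 0.009 ] yaw -0.1731 j6 2.152 j1 0.410 F [-2.9 -1.3  7.2] open 0.0238 tilt 0.0083
slide [-0.0024  0.0019 -0.0004] rows 1.0
twist -0.0051 or 6.2781 rows 0.04088842645796463
tilt radial -0.0075 tang 0.0035
```

Emit:
carry_out:
  steps:
    - {"slide":[0.0,0.0,-0.03],"twist":0.0}

```text
t: 37.35
eef_pos: [0.4504, 0.2827, 0.0342]
eef_rot: [0.996, -0.086, -0.009, 0.003]
wrist_force: [-1.2, -0.5, -1.6]
opening: 0.0246
```

```bash
python3 hold.py
```

Emit:
carry_out:
  steps:
    - {"slide":[0.0,0.0,-0.04],"twist":0.0}
    - {"slide":[0.0,0.0,-0.02],"twist":0.0}

```text
t: 37.62
eef_pos: [0.4547, 0.2844, 0.0974]
eef_rot: [0.996, -0.086, -0.005, 0.001]
wrist_force: [1.6, 0.6, 0.4]
opening: 0.0245
```

```bash
python3 hold.py;python3 hold.py .489 -.1644 .1 .1213; python3 -c "
from h import *
f=grab('wrist','w34')"
```

```text
t 37.82 pos [0.4528 0.2835 0.094 ] yaw -0.1731 j6 2.152 j1 0.410 F [-0.8 -0.4 -1.1] open 0.0243 tilt 0.0141
slide [ 0.1127  0.435  -0.0055] rows 11.0
twist -0.2944 or 5.9888 rows 2.3646091973261987
tilt radial -0.0137 tang 0.0034
```

View pics/w34.png

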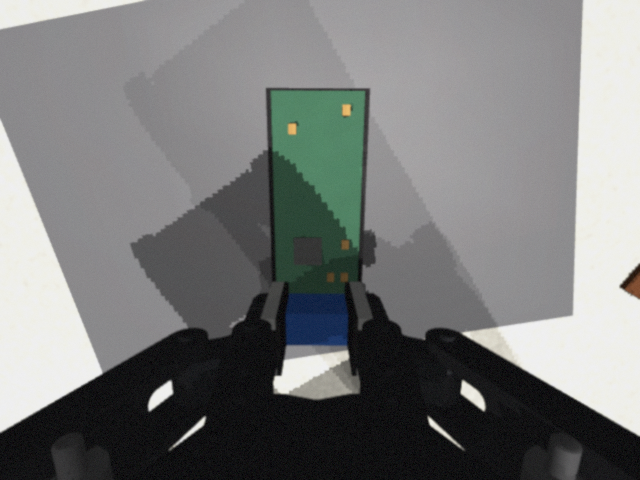

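Emit:
carry_out:
  steps:
    - {"slide":[0.0105,0.038,0.0],"twist":0.0}
    - {"slide":[0.0105,0.038,0.0],"twist":0.0}
    - {"slide":[0.0105,0.038,0.0],"twist":0.0}
    - {"slide":[0.0105,0.038,0.0],"twist":0.0}
    - {"slide":[0.0105,0.038,0.0],"twist":0.0}

```text
t: 38.28
eef_pos: [0.4656, 0.0873, 0.0848]
eef_rot: [0.997, -0.08, -0.013, 0.002]
wrist_force: [0.8, 0.8, -0.4]
opening: 0.0243
```

```bash
python3 hold.py;python3 hold.py .4925 -.1641 .09 .1213
```

```text
t 38.48 pos [0.4661 0.0878 0.0851] yaw -0.1639 j6 1.756 j1 0.021 F [ 1.  -0.2 -0.6] open 0.0246 tilt 0.0269
slide [ 0.067   0.2443 -0.0052] rows 7.0
twist -0.2852 or 5.998 rows 2.290712953942432
tilt radial -0.0269 tang -0.0012
```

Emit:
carry_out:
  steps:
    - {"slide":[0.0096,0.0349,-0.001],"twist":-0.057}
    - {"slide":[0.0076,0.0354,-0.001],"twist":-0.057}
    - {"slide":[0.0056,0.0358,-0.001],"twist":-0.057}
    - {"slide":[0.0035,0.036,-0.001],"twist":-0.057}
    - {"slide":[0.0015,0.0362,-0.001],"twist":-0.057}

```text
t: 38.9
eef_pos: [0.4844, -0.0832, 0.0847]
eef_rot: [0.997, 0.076, -0.017, -0.004]
wrist_force: [0.2, -0.0, -0.9]
opening: 0.0246
```

```bash
python3 hold.py;python3 hold.py .4925 -.1641 .07 .1213
```

```text
t 39.10 pos [ 0.4843 -0.0829  0.0846] yaw 0.1449 j6 1.104 j1 -0.326 F [ 0.9  1.  -1.1] open 0.0245 tilt 0.0345
slide [-0.0032  0.0817  0.014 ] rows 2.0
twist 0.0236 or -6.2596 rows 0.18959506685775895
tilt radial -0.0339 tang -0.0064
```

Emit:
carry_out:
  steps:
    - {"slide":[0.0,0.036,0.0],"twist":0.02}
    - {"slide":[-0.001,0.036,0.0],"twist":0.0}

```text
t: 39.27
eef_pos: [0.4923, -0.1456, 0.082]
eef_rot: [0.998, 0.067, -0.019, -0.006]
wrist_force: [0.6, -0.3, -1.1]
opening: 0.0246
```

```bash
python3 hold.py;python3 hold.py .4925 -.1641 .05 .1213;python3 -c "
from h import *
f=grab('wrist','w35')"
```

```text
t 39.47 pos [ 0.4918 -0.1465  0.0818] yaw 0.1300 j6 1.006 j1 -0.439 F [-0.3 -0.1 -1.4] open 0.0243 tilt 0.0400
slide [-0.0004  0.0181  0.0316] rows 1.0
twist 0.0087 or -6.2745 rows 0.07014716347108194
tilt radial -0.0393 tang -0.0071
```

View pics/w35.png

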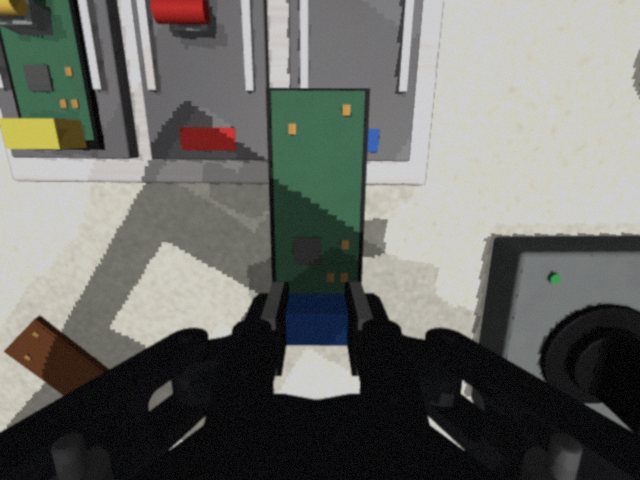

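Emit:
carry_out:
  steps:
    - {"slide":[0.0,0.0185,0.01],"twist":0.008}

```text
t: 39.6
eef_pos: [0.4945, -0.1608, 0.0726]
eef_rot: [0.998, 0.063, -0.018, -0.007]
wrist_force: [0.5, 0.1, -1.0]
opening: 0.0246
```

```bash
python3 hold.py;python3 hold.py .4925 -.1641 .05 .1213
```

```text
t 39.80 pos [ 0.4932 -0.1625  0.0712] yaw 0.1239 j6 0.986 j1 -0.465 F [-0.8 -0.7 -1.1] open 0.0244 tilt 0.0416
slide [-0.0001  0.0018  0.0211] rows 1.0
twist 0.0026 or -6.2805 rows 0.021280752115245948
tilt radial -0.0409 tang -0.0078
```

Emit:
carry_out:
  steps:
    - {"slide":[0.0,0.0,0.01],"twist":0.0}
    - {"slide":[0.0,0.0,0.012],"twist":0.0}

```text
t: 39.97
eef_pos: [0.4946, -0.1609, 0.051]
eef_rot: [0.998, 0.063, -0.017, -0.006]
wrist_force: [-0.2, -0.5, -0.9]
opening: 0.0244
```

```bash
python3 hold.py;python3 hold.py .4925 -.1641 .038 .1213;python3 -c "
from h import *
f=grab('wrist','w36')"
```

```text
t 40.17 pos [ 0.4934 -0.1611  0.0502] yaw 0.1253 j6 0.987 j1 -0.463 F [ 0.1  0.  -0.6] open 0.0247 tilt 0.0396
slide [-0.0009  0.003   0.0122] rows 1.0
twist 0.004 or -6.2791 rows 0.032467679539075936
tilt radial -0.0389 tang -0.0074
```

View pics/w36.png

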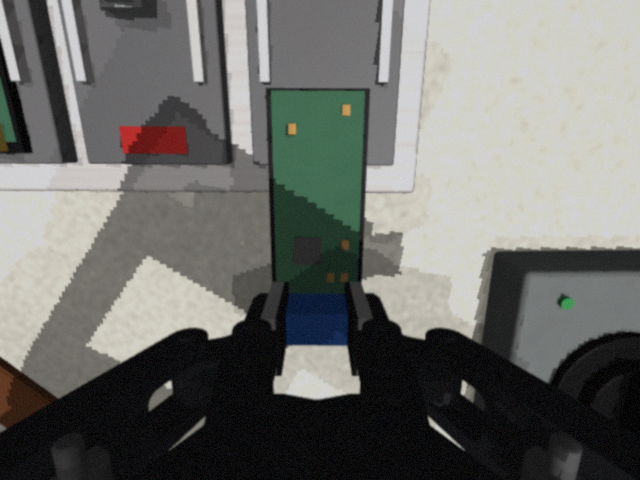

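Emit:
carry_out:
  steps:
    - {"slide":[0.0,0.003,-0.04],"twist":0.003}

```text
t: 40.3
eef_pos: [0.49, -0.1618, 0.0836]
eef_rot: [0.998, 0.061, -0.025, -0.01]
wrist_force: [-1.1, 0.1, -2.5]
opening: 0.0246
```

```bash
python3 hold.py;python3 hold.py .4925 -.1641 .05 .1213
```

```text
t 40.50 pos [ 0.4971 -0.1657  0.0924] yaw 0.1219 j6 0.985 j1 -0.467 F [-0.4  0.5 -1.6] open 0.0246 tilt 0.0348
slide [-0.003  -0.0016  0.0426] rows 2.0
twist 0.0006 or -6.2826 rows 0.004593129125158884
tilt radial -0.0339 tang -0.0076
```

Emit:
carry_out:
  steps:
    - {"slide":[0.0,0.0,0.025],"twist":0.0}
    - {"slide":[0.0,0.0,0.02],"twist":0.0}

```text
t: 40.67
eef_pos: [0.499, -0.167, 0.0508]
eef_rot: [0.998, 0.061, -0.013, -0.003]
wrist_force: [0.2, 0.1, -2.2]
opening: 0.0245
```

```bash
python3 hold.py;python3 hold.py .4925 -.1641 .04 .1213
```

```text
t 40.87 pos [ 0.4984 -0.1666  0.0509] yaw 0.1217 j6 0.986 j1 -0.468 F [ 0.1 -0.2 -0.8] open 0.0242 tilt 0.0287
slide [-0.0052 -0.0031  0.0111] rows 1.0
twist 0.0004 or -6.2828 rows 0.0029009067478796054
tilt radial -0.0277 tang -0.0075
```

Emit:
carry_out:
  steps:
    - {"slide":[-0.003,-0.0025,0.012],"twist":0.0}

```text
t: 40.95
eef_pos: [0.4976, -0.1659, 0.0417]
eef_rot: [0.998, 0.061, -0.011, -0.002]
wrist_force: [0.6, -0.7, 0.2]
opening: 0.0246
```

```bash
python3 hold.py;python3 hold.py .568 -.1549 .038 .1213;python3 -c "
from h import *
f=grab('wrist','w37')"
```

```text
t 41.15 pos [ 0.4943 -0.1642  0.0388] yaw 0.1218 j6 0.987 j1 -0.467 F [ 0.3 -0.1 -1. ] open 0.0244 tilt 0.0295
slide [ 0.0742 -0.0003 -0.0013] rows 2.0
twist 0.0005 or -6.2827 rows 0.0038152339996343127
tilt radial -0.0285 tang -0.0075
```

View pics/w37.png

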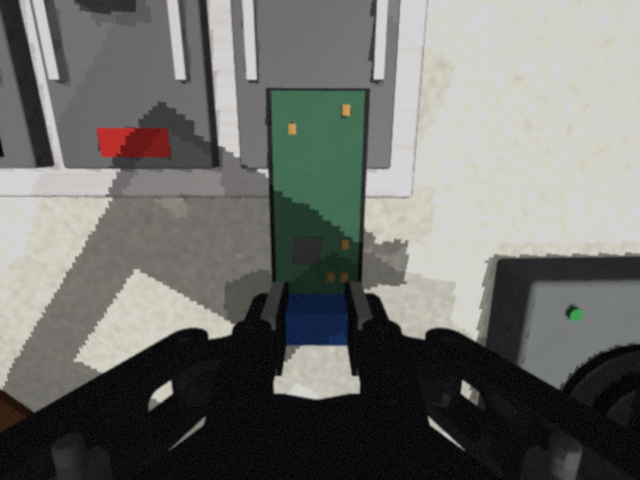

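Emit:
carry_out:
  steps:
    - {"slide":[0.026,-0.0005,-0.001],"twist":0.0}

```text
t: 41.28
eef_pos: [0.517, -0.1605, 0.0386]
eef_rot: [0.998, 0.06, -0.016, -0.004]
wrist_force: [0.6, -0.3, -1.2]
opening: 0.0244
```

```bash
python3 hold.py;python3 hold.py .568 -.1549 .038 .1213;python3 -c "
from h import *
f=grab('wrist','w38')"
```

```text
t 41.48 pos [ 0.5212 -0.1609  0.04  ] yaw 0.1224 j6 1.013 j1 -0.440 F [-1.5  0.5 -1.2] open 0.0244 tilt 0.0278
slide [ 0.0473 -0.0002  0.0007] rows 2.0
twist 0.0011 or -6.282 rows 0.009132439329948864
tilt radial -0.0269 tang -0.0069
```

View pics/w38.png

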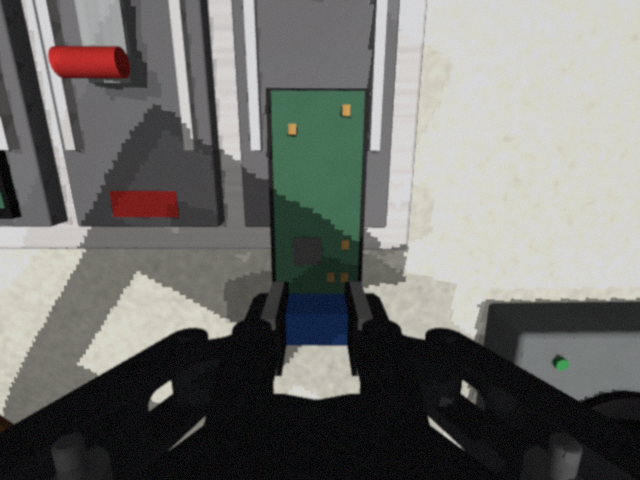

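Emit:
carry_out:
  steps:
    - {"slide":[0.024,-0.0012,0.0],"twist":0.0}

```text
t: 41.62
eef_pos: [0.5402, -0.1565, 0.038]
eef_rot: [0.998, 0.06, -0.016, -0.004]
wrist_force: [0.7, -0.5, -0.7]
opening: 0.0244
```

```bash
python3 hold.py;python3 hold.py .568 -.1549 .038 .1213
```

```text
t 41.82 pos [ 0.5437 -0.1566  0.0391] yaw 0.1226 j6 1.036 j1 -0.416 F [-0.7  0.1 -0.9] open 0.0246 tilt 0.0291
slide [0.0243 0.0012 0.0004] rows 1.0
twist 0.0013 or -6.2819 rows 0.010306680104679042
tilt radial -0.0284 tang -0.0065
```

Emit:
carry_out:
  steps:
    - {"slide":[0.018,-0.0005,0.001],"twist":0.0}

```text
t: 41.9
eef_pos: [0.5583, -0.154, 0.0369]
eef_rot: [0.998, 0.061, -0.016, -0.004]
wrist_force: [0.1, -0.4, -0.3]
opening: 0.0243
```

```bash
python3 hold.py;python3 hold.py .568 -.1549 .036 .1213;python3 -c "
from h import *
f=grab('wrist','w39')"
```

```text
t 42.10 pos [ 0.5606 -0.154   0.0374] yaw 0.1229 j6 1.052 j1 -0.400 F [-0.  -0.  -0.7] open 0.0243 tilt 0.0302
slide [0.0073 0.0018 0.0012] rows 1.0
twist 0.0016 or -6.2816 rows 0.012584825759483326
tilt radial -0.0295 tang -0.0063
```

View pics/w39.png

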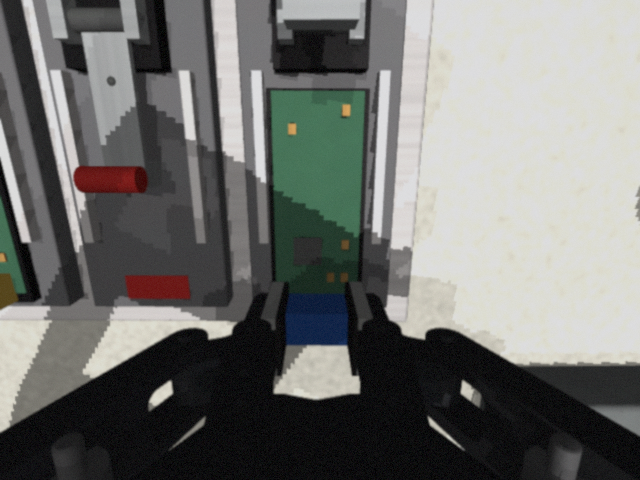

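Emit:
carry_out:
  steps:
    - {"slide":[0.005,0.001,0.001],"twist":0.0}

```text
t: 42.23
eef_pos: [0.5642, -0.1543, 0.0361]
eef_rot: [0.998, 0.061, -0.015, -0.004]
wrist_force: [0.2, -0.4, -0.8]
opening: 0.0243
```

```bash
python3 hold.py;python3 hold.py .568 -.1549 .035 .1213
```

```text
t 42.43 pos [ 0.5652 -0.1545  0.0362] yaw 0.1225 j6 1.054 j1 -0.398 F [-0.8  0.8 -1.8] open 0.0243 tilt 0.0306
slide [0.0027 0.0008 0.0011] rows 1.0
twist 0.0012 or -6.282 rows 0.00940714074080064
tilt radial -0.0300 tang -0.0062
```

Emit:
carry_out:
  steps:
    - {"slide":[0.003,0.0005,0.0005],"twist":0.0}

```text
t: 42.52
eef_pos: [0.5676, -0.1546, 0.0355]
eef_rot: [0.998, 0.061, -0.015, -0.004]
wrist_force: [-14.1, -2.9, 3.5]
opening: 0.0247
```

```bash
python3 hold.py;python3 hold.py .568 -.1549 .035 .1213
```

```text
t 42.72 pos [ 0.5675 -0.1546  0.0352] yaw 0.1226 j6 1.056 j1 -0.396 F [-3.3 -0.5  0.6] open 0.0246 tilt 0.0323
slide [0.0005 0.0004 0.0002] rows 1.0
twist 0.0013 or -6.2819 rows 0.010141380678148633
tilt radial -0.0316 tang -0.0067
```

Emit:
carry_out:
  steps:
    - {"slide":[0.003,0.0,0.0],"twist":0.0}

```text
t: 42.8
eef_pos: [0.5674, -0.1544, 0.0343]
eef_rot: [0.998, 0.061, -0.019, -0.004]
wrist_force: [-18.1, -5.0, 6.0]
opening: 0.0242
```

```bash
python3 hold.py;python3 hold.py .568 -.1549 .035 .1213
```

```text
t 43.00 pos [ 0.5675 -0.1543  0.0339] yaw 0.1228 j6 1.059 j1 -0.395 F [-9.3 -2.2  1.8] open 0.0244 tilt 0.0388
slide [ 0.0004  0.0006 -0.0011] rows 1.0
twist 0.0015 or -6.2817 rows 0.011897666163777536
tilt radial -0.0378 tang -0.0087
```

Emit:
carry_out:
  hand: 0.45
  steps:
    - {"slide":[0.0,0.0,0.0],"twist":0.0}
    - {"slide":[0.0,0.0,0.0],"twist":0.0}
    - {"slide":[0.0,0.0,0.0],"twist":0.0}

```text
t: 43.25
eef_pos: [0.5681, -0.1545, 0.034]
eef_rot: [0.998, 0.061, -0.018, -0.004]
wrist_force: [-0.1, 0.5, 0.1]
opening: 0.047
```

Emit:
carry_out:
  steps:
    - {"slide":[0.0,0.0,-0.035],"twist":0.0}

```text
t: 43.33
eef_pos: [0.5646, -0.1526, 0.0624]
eef_rot: [0.998, 0.061, -0.023, -0.007]
wrist_force: [-1.2, 0.9, -1.4]
opening: 0.047
```

```bash
python3 hold.py;python3 hold.py .675 -.142 .12 .1213;python3 -c "
from h import *
f=grab('wrist','w40')"
```

```text
t 43.53 pos [ 0.5711 -0.1552  0.0708] yaw 0.1222 j6 1.058 j1 -0.394 F [-0.4 -0.  -0.1] open 0.0468 tilt 0.0331
slide [ 0.1031 -0.0009 -0.0525] rows 3.0
twist 0.0009 or -6.2823 rows 0.007410302136260653
tilt radial -0.0321 tang -0.0078
```

View pics/w40.png

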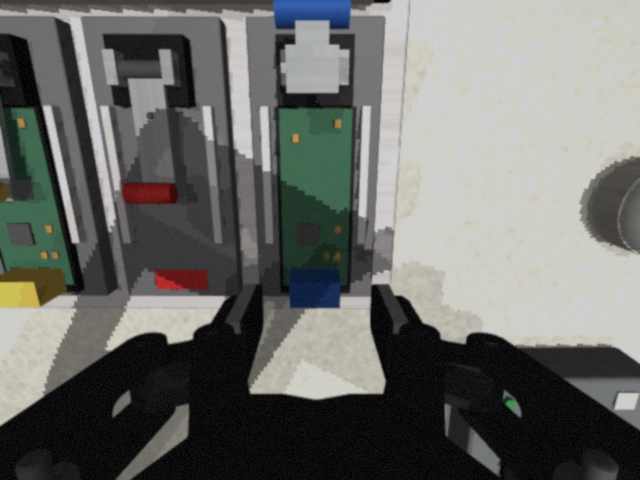

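Emit:
carry_out:
  steps:
    - {"slide":[0.0,0.0,-0.04],"twist":0.0}
    - {"slide":[0.01,0.0,-0.04],"twist":0.0}
    - {"slide":[0.035,0.0,0.0],"twist":0.0}
    - {"slide":[0.035,0.0,0.0],"twist":0.0}

```text
t: 43.92
eef_pos: [0.6457, -0.1441, 0.1428]
eef_rot: [0.998, 0.06, -0.024, -0.007]
wrist_force: [-0.3, -0.0, -0.7]
opening: 0.0468
```

```bash
python3 hold.py; python3 hold.py .675 -.142 .11 .1213
```

```text
t 44.12 pos [ 0.6447 -0.1435  0.1402] yaw 0.1217 j6 1.116 j1 -0.336 F [-0.4 -0.  -0.2] open 0.0469 tilt 0.0538
slide [0.0317 0.0027 0.0285] rows 2.0
twist 0.0004 or -6.2828 rows 0.0029687448589368034
tilt radial -0.0535 tang -0.0054
```

Emit:
carry_out:
  steps:
    - {"slide":[0.016,0.001,0.0],"twist":0.0}
    - {"slide":[0.016,0.001,0.008],"twist":0.0}
    - {"slide":[0.0,0.0,0.018],"twist":0.0}

```text
t: 44.37
eef_pos: [0.6742, -0.1418, 0.1132]
eef_rot: [0.998, 0.06, -0.026, -0.008]
wrist_force: [0.3, -0.1, -0.7]
opening: 0.0468
```

```bash
python3 hold.py; python3 hold.py .6752 -.142 .081 .1213;python3 -c "
from h import *
f=grab('wrist','w41')"
```

```text
t 44.57 pos [ 0.6705 -0.1413  0.1107] yaw 0.1206 j6 1.132 j1 -0.320 F [ 0.3 -0.7 -0.2] open 0.0469 tilt 0.0608
slide [0.0063 0.0019 0.0294] rows 1.0
twist -0.0007 or 6.2825 rows 0.005586230962204822
tilt radial -0.0605 tang -0.0053
```

View pics/w41.png

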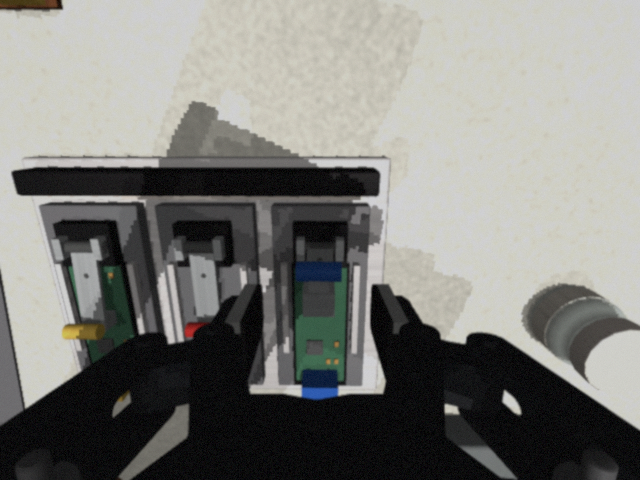

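Emit:
carry_out:
  steps:
    - {"slide":[0.006,0.001,0.015],"twist":0.0}
    - {"slide":[0.001,0.001,0.014],"twist":0.0}

```text
t: 44.78
eef_pos: [0.6795, -0.1437, 0.0885]
eef_rot: [0.998, 0.06, -0.024, -0.007]
wrist_force: [0.1, -0.3, 0.1]
opening: 0.0471
```

```bash
python3 hold.py; python3 hold.py .6755 -.142 .081 .1213;python3 -c "
from h import *
f=grab('wrist','w42')"
```

```text
t 44.98 pos [ 0.6783 -0.1434  0.0874] yaw 0.1198 j6 1.134 j1 -0.319 F [0.3 0.6 0.4] open 0.0470 tilt 0.0528
slide [-0.0023 -0.0016  0.0065] rows 1.0
twist -0.0015 or 6.2817 rows 0.011660453996877703
tilt radial -0.0525 tang -0.0054
```

View pics/w42.png

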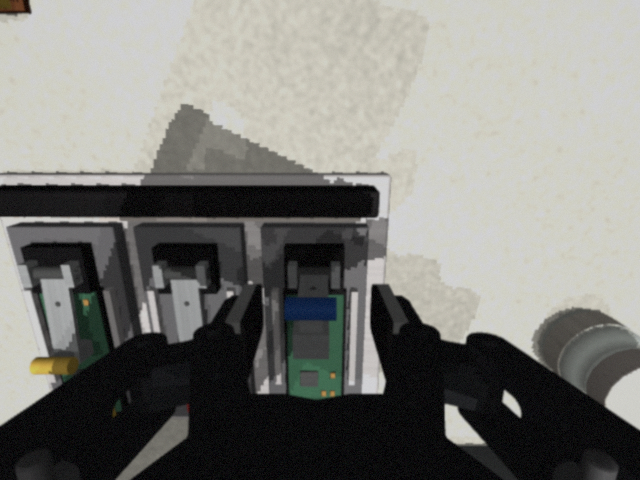

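Emit:
carry_out:
  hand: 1.0
  steps:
    - {"slide":[-0.003,-0.0015,0.006],"twist":0.0}
    - {"slide":[0.0,0.0,0.001],"twist":0.0}
    - {"slide":[0.0,0.0,0.0],"twist":0.0}
    - {"slide":[0.0,0.0,0.0],"twist":0.0}

```text
t: 45.37
eef_pos: [0.6756, -0.1412, 0.0832]
eef_rot: [0.998, 0.06, -0.024, -0.007]
wrist_force: [1.9, -2.3, -3.5]
opening: 0.0198
```

```bash
python3 hold.py; python3 hold.py .6755 -.142 .081 .1213
```

```text
t 45.57 pos [ 0.6756 -0.1413  0.0831] yaw 0.1201 j6 1.134 j1 -0.319 F [-0.1  0.8 -0.9] open 0.0196 tilt 0.0498
slide [-0.0001  0.0008  0.0021] rows 1.0
twist -0.0012 or 6.282 rows 0.009632131913684509
tilt radial -0.0496 tang -0.0036
```

Emit:
carry_out:
  steps:
    - {"slide":[-0.0165,0.0,0.0012],"twist":0.0}
    - {"slide":[-0.0155,0.0,0.0053],"twist":0.0}

```text
t: 45.73
eef_pos: [0.6499, -0.1444, 0.0809]
eef_rot: [0.998, 0.06, -0.017, -0.007]
wrist_force: [5.6, 3.4, 5.4]
opening: 0.0196
```

```bash
python3 hold.py; python3 hold.py .6755 -.142 .081 .1213
```

```text
t 45.93 pos [ 0.6486 -0.1446  0.0807] yaw 0.1208 j6 1.114 j1 -0.337 F [2.7 3.  6.5] open 0.0194 tilt 0.0396
slide [ 0.027   0.0007 -0.0013] rows 1.0
twist -0.0005 or 6.2827 rows 0.0040682454468688525
tilt radial -0.0395 tang -0.0015
```

Same course as the yellow clip, so I'll use the same rows.

Emit:
carry_out:
  steps:
    - {"slide":[-0.012,0.0,0.0065],"twist":0.0}
    - {"slide":[-0.009,0.0,0.007],"twist":0.0}

```text
t: 46.1
eef_pos: [0.6329, -0.1465, 0.0734]
eef_rot: [0.998, 0.06, -0.013, -0.006]
wrist_force: [-3.0, 4.3, 12.8]
opening: 0.0193
```

```bash
python3 hold.py; python3 hold.py .6755 -.142 .081 .1213
```

```text
t 46.30 pos [ 0.6319 -0.1467  0.0727] yaw 0.1213 j6 1.100 j1 -0.350 F [-2.4  2.8 10.1] open 0.0191 tilt 0.0311
slide [ 0.0436  0.0005 -0.0096] rows 2.0
twist 0.0 or -6.2832 rows 2.103547199524712e-05
tilt radial -0.0311 tang 0.0002
```

Emit:
carry_out:
  steps:
    - {"slide":[-0.01,0.0,0.006],"twist":0.0}
    - {"slide":[-0.009,0.0,0.011],"twist":0.0}

```text
t: 46.47
eef_pos: [0.6172, -0.1484, 0.0602]
eef_rot: [0.998, 0.061, -0.01, -0.006]
wrist_force: [-6.8, -0.0, 10.9]
opening: 0.0187
```

```bash
python3 hold.py; python3 hold.py .6755 -.142 .081 .1213
```

```text
t 46.67 pos [ 0.6157 -0.1486  0.0583] yaw 0.1212 j6 1.087 j1 -0.362 F [-5.2  1.4  6.1] open 0.0185 tilt 0.0263
slide [ 0.0597  0.0004 -0.024 ] rows 2.0
twist -0.0001 or 6.283 rows 0.0011692141830214914
tilt radial -0.0262 tang 0.0016
```

Emit:
carry_out:
  steps:
    - {"slide":[-0.001,0.0,0.008],"twist":0.0}
    - {"slide":[0.0,0.0,0.006],"twist":0.0}

```text
t: 46.83
eef_pos: [0.6124, -0.1488, 0.0472]
eef_rot: [0.998, 0.061, -0.015, -0.007]
wrist_force: [-9.7, 1.7, 11.6]
opening: 0.0184
```

```bash
python3 hold.py; python3 hold.py .6159 -.149 .0433 .1213
```

```text
t 47.03 pos [ 0.6132 -0.1489  0.0474] yaw 0.1209 j6 1.087 j1 -0.363 F [-6.6  1.8  9.4] open 0.0185 tilt 0.0312
slide [0.0028 0.0005 0.004 ] rows 1.0
twist -0.0004 or 6.2828 rows 0.003285694024366662
tilt radial -0.0312 tang -0.0000
```

Emit:
carry_out:
  hand: 0.45
  steps:
    - {"slide":[0.0,0.0,0.001],"twist":0.0}
    - {"slide":[0.0,0.0,0.0],"twist":0.0}
    - {"slide":[0.0,0.0,0.0],"twist":0.0}

```text
t: 47.28
eef_pos: [0.6139, -0.1495, 0.0466]
eef_rot: [0.998, 0.06, -0.014, -0.006]
wrist_force: [-0.7, 0.7, 0.2]
opening: 0.0474
```

Emit:
carry_out:
  steps:
    - {"slide":[0.0,0.0,-0.03],"twist":0.0}
    - {"slide":[0.0,0.0,-0.04],"twist":0.0}

```text
t: 47.45
eef_pos: [0.6093, -0.1481, 0.1069]
eef_rot: [0.998, 0.06, -0.023, -0.01]
wrist_force: [0.8, -0.5, 0.4]
opening: 0.0469
```

```bash
python3 hold.py; python3 hold.py .455 -.32 .15 -1.0;  python3 -c "
from h import *
f=grab('wrist','w43')"
```

```text
t 47.65 pos [ 0.6129 -0.1494  0.1113] yaw 0.1201 j6 1.088 j1 -0.363 F [-0.2 -0.2  0.1] open 0.0467 tilt 0.0402
slide [-0.1785  0.1499 -0.035 ] rows 6.0
twist 1.1201 or -5.1631 rows 8.996633507720231
tilt radial -0.0402 tang -0.0010
```

View pics/w43.png

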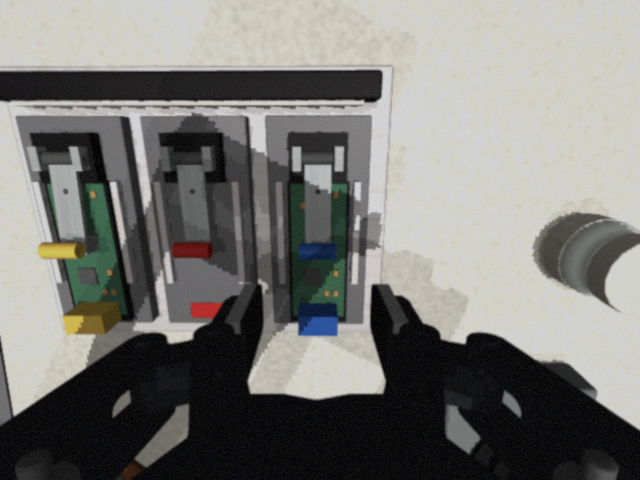

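Emit:
carry_out:
  hand: 0.0
  steps:
    - {"slide":[0.0,0.0,-0.04],"twist":0.0}
    - {"slide":[-0.03,0.025,0.0],"twist":0.0}
    - {"slide":[-0.03,0.025,0.0],"twist":0.0}
    - {"slide":[-0.03,0.025,0.0],"twist":0.0}

```text
t: 48.03
eef_pos: [0.5326, -0.2287, 0.1454]
eef_rot: [0.998, 0.065, -0.025, -0.012]
wrist_force: [0.3, -1.0, 0.7]
opening: 0.0851
```

```bash
python3 hold.py .455 -.32 .15 .2
```

```text
t 48.13 pos [ 0.529  -0.2316  0.144 ] yaw 0.1240 j6 0.908 j1 -0.543 F [ 0.2  0.8 -1.1] open 0.0853 tilt 0.0587
slide [-0.0846  0.0785 -0.0038] rows 3.0
twist -0.076 or 6.2071 rows 0.6107929918809842
tilt radial -0.0576 tang -0.0108
```

Emit:
carry_out:
  steps:
    - {"slide":[-0.025,0.023,0.0],"twist":-0.04}
    - {"slide":[-0.025,0.023,0.0],"twist":-0.04}

```text
t: 48.3
eef_pos: [0.486, -0.2809, 0.142]
eef_rot: [0.994, 0.104, -0.027, -0.016]
wrist_force: [0.3, -1.0, -0.5]
opening: 0.085
```

```bash
python3 hold.py; python3 hold.py .455 -.32 .15 .2;  python3 -c "
from h import *
f=grab('wrist','w44')"
```

```text
t 48.50 pos [ 0.4866 -0.2812  0.1424] yaw 0.2033 j6 0.717 j1 -0.656 F [ 0.5 -0.2  0.2] open 0.0854 tilt 0.0616
slide [-0.0392  0.0314 -0.0068] rows 2.0
twist 0.0033 or -6.2799 rows 0.026524659870839466
tilt radial -0.0600 tang -0.0138
```

View pics/w44.png

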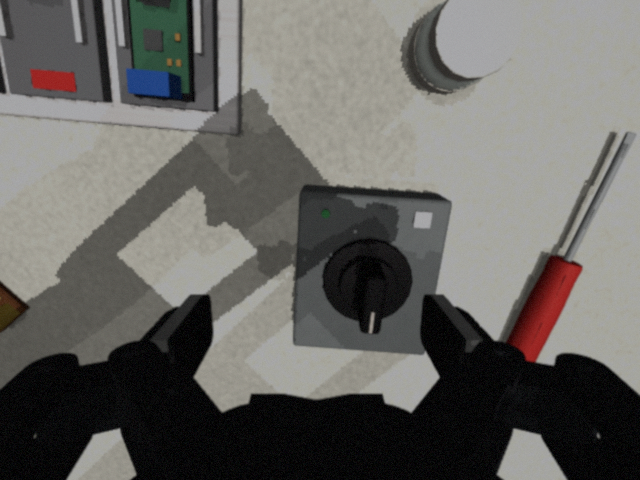

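Emit:
carry_out:
  steps:
    - {"slide":[-0.02,0.015,0.0],"twist":-0.124}
    - {"slide":[-0.018,0.018,0.0],"twist":-0.124}
    - {"slide":[0.0,0.0,0.0],"twist":-0.124}
    - {"slide":[0.0,0.0,0.0],"twist":-0.124}
    - {"slide":[0.0,0.0,0.0],"twist":-0.124}

```text
t: 48.97
eef_pos: [0.4632, -0.3168, 0.1402]
eef_rot: [0.914, 0.405, -0.02, -0.025]
wrist_force: [0.3, 0.4, 0.4]
opening: 0.0853
```

Emit:
carry_out:
  steps:
    - {"slide":[0.0,0.0,0.0],"twist":-0.124}
    - {"slide":[0.0,0.0,0.0],"twist":-0.124}
    - {"slide":[0.0,0.0,0.0],"twist":-0.124}
    - {"slide":[0.0,0.0,0.0],"twist":-0.124}
    - {"slide":[0.0,0.0,0.0],"twist":-0.124}

```text
t: 49.38
eef_pos: [0.4682, -0.3093, 0.1372]
eef_rot: [0.745, 0.667, -0.011, -0.032]
wrist_force: [-0.0, -0.2, -0.3]
opening: 0.0851
```

Emit:
carry_out:
  steps:
    - {"slide":[0.0,0.0,0.0],"twist":-0.124}
    - {"slide":[0.0,0.0,0.0],"twist":-0.124}
    - {"slide":[0.0,0.0,0.0],"twist":-0.124}
    - {"slide":[0.0,0.0,0.0],"twist":-0.124}
    - {"slide":[0.0,0.0,0.0],"twist":-0.124}

```text
t: 49.8
eef_pos: [0.4736, -0.3009, 0.1342]
eef_rot: [0.504, 0.863, 0.001, -0.036]
wrist_force: [-0.3, -0.6, 0.1]
opening: 0.0853
```

Emit:
carry_out:
  steps:
    - {"slide":[0.0,0.0,0.0],"twist":-0.124}
    - {"slide":[0.0,0.0,0.0],"twist":-0.124}
    - {"slide":[0.0,0.0,0.0],"twist":-0.124}
    - {"slide":[0.0,0.0,0.0],"twist":-0.124}
    - {"slide":[0.0,0.0,0.0],"twist":-0.124}

```text
t: 50.22
eef_pos: [0.4789, -0.2923, 0.1312]
eef_rot: [0.214, 0.976, 0.013, -0.035]
wrist_force: [0.1, 0.7, 0.1]
opening: 0.0852
```

```bash
python3 hold.py; python3 hold.py .455 -.32 .13 -2.94;  python3 -c "
from h import *
f=grab('wrist','w45')"
```

```text
t 50.42 pos [ 0.4785 -0.293   0.1314] yaw 2.7001 j6 -1.811 j1 -0.685 F [ 0.4 -0.4  0.3] open 0.0856 tilt 0.0746
slide [ 0.0095 -0.0345  0.0018] rows 1.0
twist -0.6431 or 5.6401 rows 5.165403738155882
tilt radial -0.0741 tang -0.0083
```

View pics/w45.png

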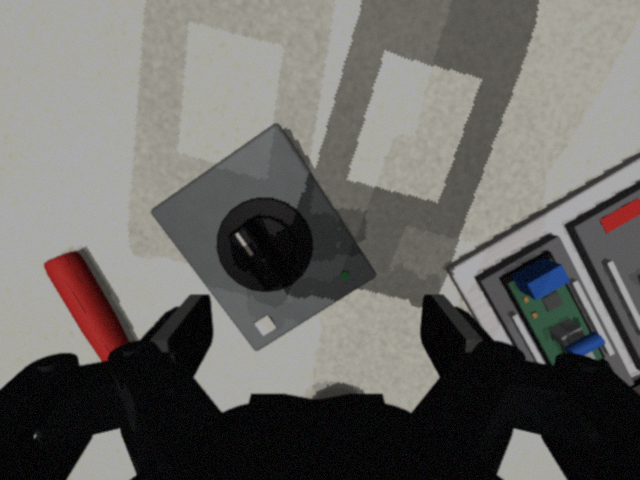

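Emit:
carry_out:
  steps:
    - {"slide":[0.006,-0.018,0.0],"twist":-0.12}
    - {"slide":[0.0,-0.014,0.0],"twist":-0.12}
    - {"slide":[0.0,0.0,0.0],"twist":-0.12}
    - {"slide":[0.0,0.0,0.0],"twist":-0.12}

```text
t: 50.8
eef_pos: [0.4613, -0.3198, 0.1313]
eef_rot: [-0.022, 0.999, 0.021, -0.031]
wrist_force: [-0.3, -0.3, 0.5]
opening: 0.0852
```

```bash
python3 hold.py; python3 hold.py .455 -.32 .13 -2.94;  python3 -c "
from h import *
f=grab('wrist','w46')"
```

```text
t 51.00 pos [ 0.4615 -0.3194  0.1314] yaw -3.1036 j6 -2.342 j1 -0.739 F [-0.1 -0.   0.5] open 0.0855 tilt 0.0743
slide [ 0.0065 -0.0004  0.0018] rows 1.0
twist -0.1636 or 6.1196 rows 1.3143030431835474
tilt radial -0.0732 tang -0.0122
```

View pics/w46.png

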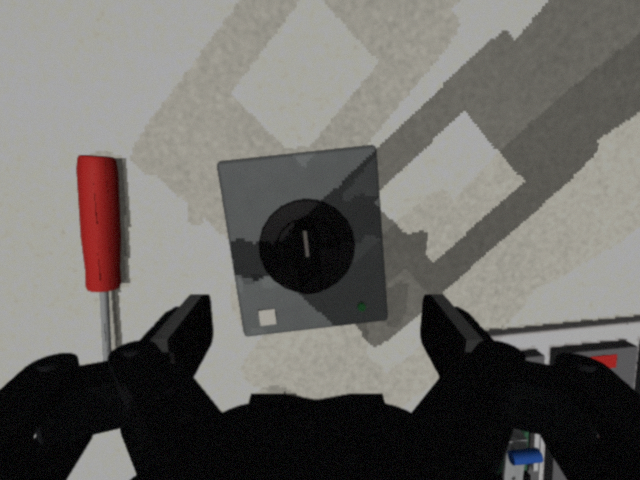

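```bash
python3 -c "
from h import *
f=grab('wrist');crop(f,'w46c',(306,240),130,110,6)
print(at(f,(307,243),.079))"
```

```text
crop origin 241 185
[ 0.44492202 -0.32393454  0.079     ]
```

View pics/w46c.png

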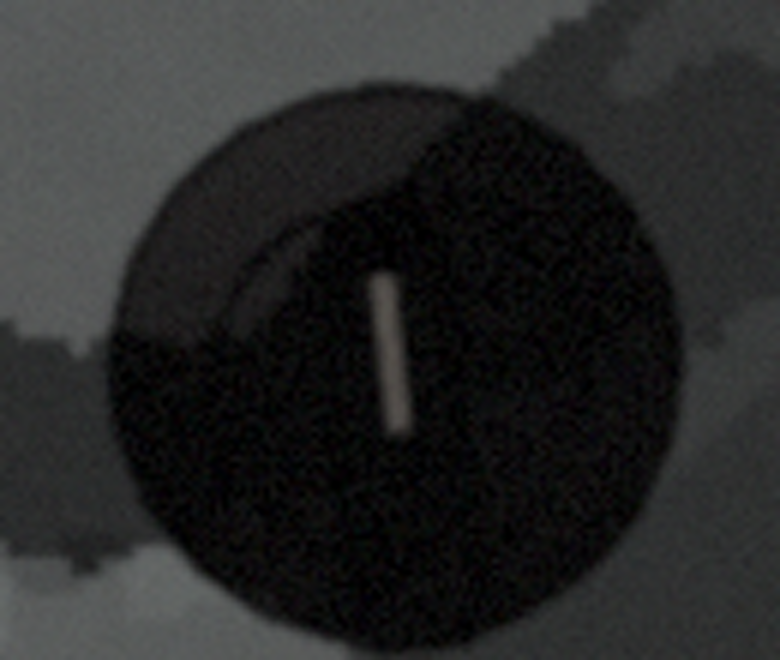

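Emit:
carry_out:
  hand: 0.45
  steps:
    - {"slide":[0.005,0.0,0.022],"twist":-0.12}
    - {"slide":[0.0,0.0,0.022],"twist":0.0}

```text
t: 51.27
eef_pos: [0.4575, -0.3204, 0.0924]
eef_rot: [-0.079, 0.996, 0.019, -0.026]
wrist_force: [0.2, 0.4, -1.4]
opening: 0.0638
```

```bash
python3 hold.py; python3 hold.py .455 -.3205 .06 -2.985;  python3 -c "
from h import *
f=grab('wrist','w47')"
```

```text
t 51.47 pos [ 0.4572 -0.3199  0.0921] yaw -2.9867 j6 -2.464 j1 -0.744 F [-0.4 -0.3  0.7] open 0.0470 tilt 0.0665
slide [ 0.0007 -0.0017  0.0321] rows 1.0
twist -0.0017 or 6.2815 rows 0.013388597277253257
tilt radial -0.0653 tang -0.0124
```

View pics/w47.png

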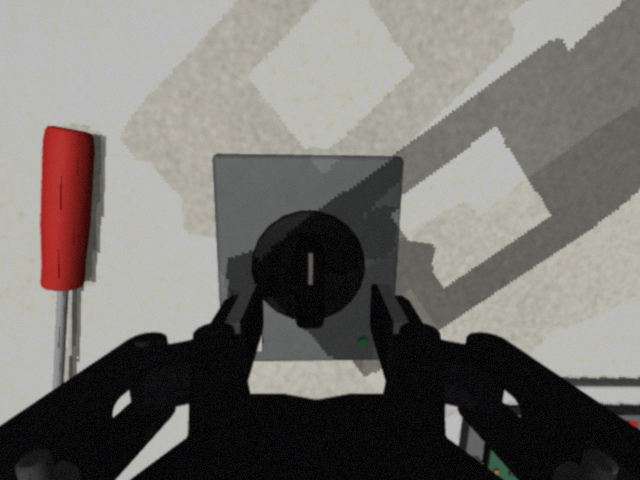

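Emit:
carry_out:
  steps:
    - {"slide":[0.0,-0.002,0.017],"twist":0.0}
    - {"slide":[0.0,0.0,0.017],"twist":0.0}

```text
t: 51.68
eef_pos: [0.4607, -0.3249, 0.0653]
eef_rot: [-0.076, 0.997, 0.014, -0.022]
wrist_force: [-1.6, 0.5, -0.2]
opening: 0.0472
```

```bash
python3 hold.py; python3 hold.py .455 -.3205 .06 -2.985
```

```text
t 51.88 pos [ 0.4597 -0.3239  0.0645] yaw -2.9879 j6 -2.464 j1 -0.747 F [0.3 1.2 0.2] open 0.0466 tilt 0.0561
slide [0.0039 0.0039 0.0048] rows 1.0
twist -0.0029 or 6.2803 rows 0.023167510640740064
tilt radial -0.0547 tang -0.0125
```

Emit:
carry_out:
  hand: 1.0
  steps:
    - {"slide":[0.0,0.0,0.002],"twist":0.0}
    - {"slide":[0.0,0.0,0.001],"twist":0.0}
    - {"slide":[0.0,0.0,0.0],"twist":0.0}
    - {"slide":[0.0,0.0,0.0],"twist":0.0}
    - {"slide":[0.0,0.0,0.0],"twist":0.0}

```text
t: 52.3
eef_pos: [0.4607, -0.3218, 0.0651]
eef_rot: [-0.076, 0.997, 0.017, -0.022]
wrist_force: [0.0, -1.5, -6.0]
opening: 0.0126
```

```bash
python3 hold.py; python3 hold.py .455 -.3205 .06 -2.985; python3 -c "
from h import *
print(bot.sense()['wrist_torque'])"
```

```text
t 52.50 pos [ 0.4607 -0.3219  0.0651] yaw -2.9894 j6 -2.462 j1 -0.745 F [ 0.7 -0.8 -4.8] open 0.0122 tilt 0.0569
slide [0.0052 0.002  0.0054] rows 1.0
twist -0.0044 or 6.2788 rows 0.034953005999942395
tilt radial -0.0562 tang -0.0090
[-0.56474757 -0.20074773 -0.18806764]
```

Emit:
carry_out:
  steps:
    - {"slide":[0.002,0.0,0.001],"twist":0.12}
    - {"slide":[0.001,0.0,0.0],"twist":0.12}
    - {"slide":[0.0,0.0,0.0],"twist":0.12}
    - {"slide":[0.0,0.0,0.0],"twist":0.12}
    - {"slide":[0.0,0.0,0.0],"twist":0.12}

```text
t: 52.92
eef_pos: [0.4605, -0.3237, 0.0651]
eef_rot: [0.232, 0.972, 0.009, -0.023]
wrist_force: [-0.9, -1.4, -3.2]
opening: 0.0127
```

```bash
python3 -c "
from h import *
go([.455,-.3205,.06]);print(bot.sense()['wrist_torque'])"
```

```text
t 52.92 pos [ 0.4605 -0.3237  0.0651] yaw 2.6726 j6 -1.846 j1 -0.748 F [-0.9 -1.4 -3.2] open 0.0127 tilt 0.0499
slide [0.0061 0.0003 0.0054] rows 1.0
tilt radial -0.0494 tang -0.0073
[-0.30199299 -0.0581163   0.05961479]
```

Emit:
carry_out:
  steps:
    - {"slide":[0.0,0.0,0.0],"twist":0.12}
    - {"slide":[0.0,0.0,0.0],"twist":0.12}
    - {"slide":[0.0,0.0,0.0],"twist":0.12}
    - {"slide":[0.0,0.0,0.0],"twist":0.12}
    - {"slide":[0.0,0.0,0.0],"twist":0.12}

```text
t: 53.33
eef_pos: [0.4593, -0.3251, 0.065]
eef_rot: [0.52, 0.854, 0.001, -0.026]
wrist_force: [-2.5, -0.7, -2.9]
opening: 0.0121
```

```bash
python3 -c "
from h import *
go([.455,-.3205,.06]);print(bot.sense()['wrist_torque'])"
```

```text
t 53.33 pos [ 0.4593 -0.3251  0.065 ] yaw 2.0466 j6 -1.223 j1 -0.751 F [-2.5 -0.7 -2.9] open 0.0121 tilt 0.0512
slide [ 0.0058 -0.0016  0.0053] rows 1.0
tilt radial -0.0504 tang -0.0086
[-0.02675113 -0.25224005  0.07901396]
```

Emit:
carry_out:
  steps:
    - {"slide":[0.001,0.0,0.0],"twist":0.12}
    - {"slide":[0.0,0.0,0.0],"twist":0.12}
    - {"slide":[0.0,0.0,0.0],"twist":0.12}
    - {"slide":[0.0,0.0,0.0],"twist":0.12}
    - {"slide":[0.0,0.0,0.0],"twist":0.12}

```text
t: 53.75
eef_pos: [0.4571, -0.3256, 0.0653]
eef_rot: [0.757, 0.652, -0.007, -0.026]
wrist_force: [-0.4, -0.7, -3.9]
opening: 0.0124
```

Emit:
carry_out:
  steps:
    - {"slide":[0.0,0.0,0.0],"twist":0.12}
    - {"slide":[0.0,0.0,0.0],"twist":0.12}
    - {"slide":[0.0,0.0,0.0],"twist":0.1}

```text
t: 54.0
eef_pos: [0.4559, -0.3253, 0.0652]
eef_rot: [0.861, 0.508, -0.012, -0.025]
wrist_force: [-2.1, -0.0, -1.9]
opening: 0.0123
```

```bash
python3 -c "
from h import *
go([.455,-.3205,.06]);print(bot.sense()['wrist_torque'])"
```

```text
t 54.00 pos [ 0.4559 -0.3253  0.0652] yaw 1.0656 j6 -0.246 j1 -0.755 F [-2.1 -0.  -1.9] open 0.0123 tilt 0.0561
slide [ 0.0038 -0.0028  0.0054] rows 1.0
tilt radial -0.0554 tang -0.0090
[-0.01398919 -0.3259607   0.07253248]
```

Emit:
carry_out:
  steps:
    - {"slide":[0.0,0.0,0.0],"twist":0.08}
    - {"slide":[0.0,0.0,0.0],"twist":0.08}
    - {"slide":[0.0,0.0,0.0],"twist":0.06}

```text
t: 54.25
eef_pos: [0.4552, -0.3249, 0.0652]
eef_rot: [0.914, 0.404, -0.015, -0.025]
wrist_force: [-0.7, -0.3, -2.5]
opening: 0.0125
```

```bash
python3 -c "
from h import *
go([.455,-.3205,.06]);print(bot.sense()['wrist_torque'])"
```

```text
t 54.25 pos [ 0.4552 -0.3249  0.0652] yaw 0.8325 j6 -0.014 j1 -0.756 F [-0.7 -0.3 -2.5] open 0.0125 tilt 0.0581
slide [ 0.0032 -0.0027  0.0054] rows 1.0
tilt radial -0.0576 tang -0.0080
[ 0.0339486  -0.40655624  1.23054717]
```

Torque is starting to rise at the clockwise stop (2.46 rad turned). A small extra push to make sure.

Emit:
carry_out:
  steps:
    - {"slide":[0.0,0.0,0.0],"twist":0.06}
    - {"slide":[0.0,0.0,0.0],"twist":0.06}

```text
t: 54.42
eef_pos: [0.455, -0.3248, 0.0654]
eef_rot: [0.936, 0.35, -0.017, -0.024]
wrist_force: [-0.1, -0.4, -4.6]
opening: 0.0126
```

```bash
python3 -c "
from h import *
go([.455,-.3205,.06]);print(bot.sense()['wrist_torque'])"
```

```text
t 54.42 pos [ 0.455  -0.3248  0.0654] yaw 0.7155 j6 0.105 j1 -0.755 F [-0.1 -0.4 -4.6] open 0.0126 tilt 0.0588
slide [ 0.0029 -0.0029  0.0056] rows 1.0
tilt radial -0.0579 tang -0.0095
[ 0.13211017 -0.61716047  3.16571613]
```

Emit:
carry_out:
  hand: 0.2
  steps:
    - {"slide":[0.0,0.0,0.0],"twist":0.0}
    - {"slide":[0.0,0.0,0.0],"twist":0.0}
    - {"slide":[0.0,0.0,0.0],"twist":0.0}
    - {"slide":[0.0,0.0,-0.025],"twist":0.0}
    - {"slide":[0.0,0.0,-0.04],"twist":0.0}

```text
t: 54.83
eef_pos: [0.4542, -0.3226, 0.1244]
eef_rot: [0.936, 0.35, -0.02, -0.031]
wrist_force: [0.2, 0.4, 0.4]
opening: 0.0684
```

```bash
python3 hold.py;python3 -c "
from h import *
go([.455,-.3205,.06]);grab('wrist','w48');grab('top','t48')"
```

```text
t 54.93 pos [ 0.4596 -0.3276  0.1337] yaw 0.7162 j6 0.104 j1 -0.754 F [ 0.7 -0.1  0.2] open 0.0683 tilt 0.0562
slide [ 0.0022 -0.0044  0.0741] rows 2.0
tilt radial -0.0555 tang -0.0085
```

View pics/w48.png

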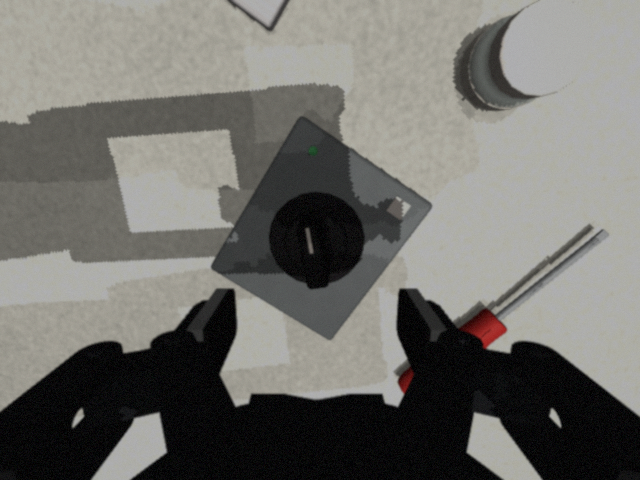

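View pics/t48.png

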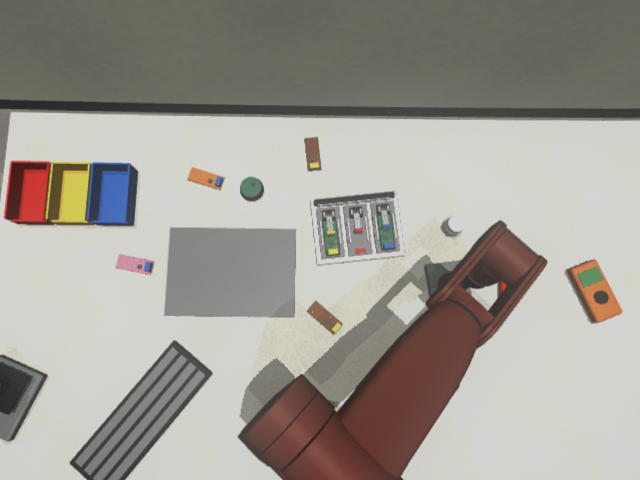

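Emit:
carry_out:
  steps:
    - {"slide":[0.0,0.0,-0.04],"twist":0.0}
    - {"slide":[0.0,0.0,-0.03],"twist":0.0}
    - {"slide":[0.0,0.0,0.0],"twist":0.0}

```text
t: 55.28
eef_pos: [0.4578, -0.3257, 0.1949]
eef_rot: [0.936, 0.35, -0.02, -0.031]
wrist_force: [0.2, -0.5, 0.5]
opening: 0.0684
```

```bash
python3 hold.py;python3 -c "
from h import *
f=grab('top');crop(f,'t49',(358,228),110,86,7)
c=(303,185)
for q in ['board_yellow','board_blue','board_red']:
  print(q,[(np.round(d['uv'],1),d['confidence'],at(f,d['uv'],.024).round(4)) for d in bot.place_of(q,'top')])
go([.455,-.3205,.06])"
```

```text
crop origin 303 185
board_yellow [(array([311.7, 153.8]), 0.9, array([0.8326, 0.0624, 0.024 ])), (array([335.2, 238.3]), 0.7, array([ 0.5848, -0.0076,  0.024 ])), (array([326. , 316.5]), 0.64, array([0.3667, 0.0161, 0.024 ]))]
board_blue [(array([206.4, 177.7]), 0.92, array([0.7566, 0.3632, 0.024 ])), (array([386.3, 234.9]), 0.82, array([ 0.5964, -0.1517,  0.024 ])), (array([135.8, 264.4]), 0.66, array([0.5043, 0.5454, 0.024 ]))]
board_red []
t 55.58 pos [ 0.4552 -0.3233  0.1884] yaw 0.7165 j6 0.103 j1 -0.754 F [ 0.4 -0.3 -0.7] open 0.0684 tilt 0.0838
slide [0.0038 0.0083 0.1281] rows 4.0
tilt radial -0.0833 tang -0.0085
```

View pics/t49.png

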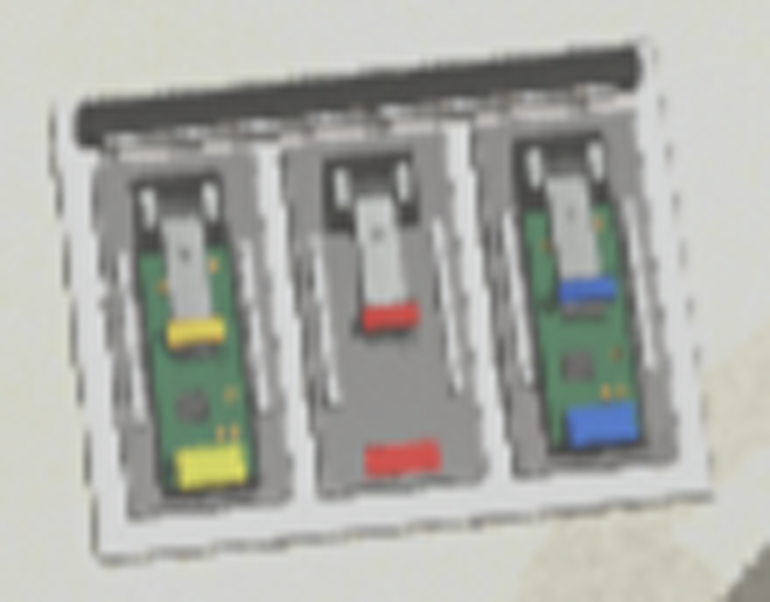

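Both boards are seated against the stops, at (200,370) and (582,325) in the crop. All three clips are down, the mat is empty and the bystanders have not moved.

```bash
python3 -c "
from h import *
print(bot.close_job())"
```

```text
the job is handed in; nothing more can be done
None
```

The job was handed in at about 56 s, with every step done in the order asked. No verdict was reported.

- **Dimmer, start:** I turned the knob anticlockwise to its end stop. The torque rose sharply there.
- **Boards:** No red board was present. I raised the blue and yellow clips, slid the yellow board and then the blue one home until each pressed on its back stop (about 8–18 N), and lowered each clip onto its board. The yellow board had been knocked aside during the run, so I measured it again before gripping it.
- **Dimmer, end:** I then turned the knob clockwise about 2.4 rad to the other stop, and the torque rose there too.

**Last checks:** The final top picture shows both boards flat against their stops between the rails. All three clips are down, including the one on the empty red clamp. The mat is empty, and the little robot, the jar and the look-alikes are where they were. The screwdriver was mostly hidden by the arm in the last full top picture, but the wrist camera showed it still lying beside the dimmer.

**Disagreements:** The tool drifted up to about 5° off vertical during the run, which I allowed for. In the last top picture the network's origin for the yellow board was about 11 mm to the side of my seat estimate, and for the blue board about 6 mm short of it. The enlarged crop showed both boards between their rails and against their stops, so I trusted that instead.

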